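# Restock the covered polishing kit

## Robot

A 6-joint arm with a two-finger parallel gripper is mounted at the origin on a cart in front of the work surface, level with it; the furniture and walls round the work are solid. World frame = base frame: x ahead of the robot, y to its left, z up, the work surface at z = 0. Lengths are in m, angles in rad, forces in N, time in s.
With the tool pointing down it reaches from about 0.35 to 0.975 m from the base axis. Payload 4.9 kg.
Tool frame: the origin (TCP) lies midway between the tips of the shut fingers; the grasp point (between the pads) lies manip.grip_depth behind it (manip.grip_depth is the distance from the TCP to the grasp point, in m); z points along the fingers, x is the direction in which the jaws open and shut, and the axes are right-handed (so a half turn about z gives the same grasp; the last joint's range is limited). The gripper opens to 85 mm and grips with 20 to 120 N. Pads are 22 mm wide; open, the fingers measure 114 mm over their backs; the gripper's body (76 mm by 85 mm) begins 54 mm behind the grasp point. The pads swing forward as they close: fully open they stand 13 mm farther back than shut.
Start: joints at [-1.312, 0.053, 1.613, -0, 1.476, -0.119], TCP at [0.231, -0.581, 0.231] pointing down, gripper open.
Joint ranges: [-3.01, 3.01], [-1.01, 2.22], [0.06, 2.58], [-1.02, 4.17], [0.09, 2.62], [-3.14, 3.14]. Speed limits (rad/s): [2.57, 2.57, 3.14, 3.14, 3.14, 3.14].

## Interface

Orientations are given as a unit quaternion [w, x, y, z].
In Python, from plant import state, grab_frame, ticket, manip gives the robot as it stands.
- The arm moves only by the tool carry_out, never from a script. Its argument "moves" is a list that holds one entry, the list of rows, each a list of 7 numbers: the turn, a rotation vector about the tool's x, y, z each as a share of 5 degrees, from -1 to 1, then the shift along the tool's x, y, z each as a share of 0.04 m, from -1 to 1, then the gripper command: -1 is shut, 1 is fully open, values between are in proportion. A call has 1 to 8 rows; each row shifts and turns the commanded pose from where the row before left it, along the tool's axes as they then stand; what a row does not reach is not made up. A row lasts 1/12 s, in which the tool goes at most 41.7 mm and 7.16 degrees, less where a joint would pass 70% of its speed; a pose out of reach is approached as far as the arm can. A call with a number of a shift or a turn outside -1 to 1 is refused whole. A call with a gripper value outside its range is refused whole. The fingers move at their own pace and stop on an object; the grip force is fixed at half the most. Time passes only in rows, so rows that do not move let the fingers close. It gives the time, the measured TCP pose, the force and the opening at its end, in the units of the state.
- state(): the state, without advancing time (a new reading comes with each control period).
- grab_frame(name): name is "side" or "top"; returns a dict with "frame" (480x640x3 uint8, red, green, blue), "z_map" (480x640 float32, m along the optical axis (not along the pixel's ray), 0 where there is no reading), "K" (3x3 intrinsics, pixels), "k1" (the pictures are not rectified: a ray, as slopes to the right and down, at radius r is drawn at 1 + k1 r^2 times it, then the intrinsics apply), "world_from_camera" (4x4, takes a point from camera to world coordinates). Camera axes: x right, y down, z forward; pixel columns grow to the right and rows downward; lengths in m; the calibration is good to about 2 mm. A picture is of the moment at which its call begins.
- ticket.job_done(): hands the job in, once; it reports no verdict.
The state is a dict: "time": time; "joint_pos": joint angles; "joint_vel": joint speeds; "joint_efforts": joint torques, N m; "tool_pos": TCP position; "tool_rot": TCP orientation; "contact_force": force on the tool from outside, world axes, zero at the start; "ft_torque": the same for the moment, N m; "gripper_width": opening from 0.0 (shut) to 1.0 (fully open).
Only numpy, scipy, OpenCV 4.12 (cv2) and the standard library are available. Lean on these libraries where they do the work, as an engineer would, in place of code of your own. Each camera call takes 0.05 s, during which the arm holds its last target.

## Task

Lever the clear dust cover of the polishing kit loose with the flat blue-handled lever in the notch at its front, lay the lever flat back on the bench, and lift the cover off the kit. Put every felt wheel that lies on the bench flat into the pocket in front of the compound cake of its own colour, then set the cover back, notch to the front, and press it down until both spring clips have snapped over its rim. Leave the other things on the bench where they are.

Things in the scene. Friction and masses are not known exactly. Their poses are not given: they have to be found in the camera images.
- case: polishing kit: heavy beech base 160 (x) by 175 (y) by 56 mm, fixed; origin at bench height under its centre, -x to its front, z up. On top a black plinth (101 by 142 mm, 4 mm high, centred 10 mm behind the base's centre) carries three square pockets in a row (41.5 mm inside, walls 4 mm high), a coloured compound cake (22x36x16 mm) behind each; the front 24 mm of the top is a bare ledge
- case_edge (a point): middle of the front upper edge of the base (56 mm above the bench), on a brass strip: the edge on which the lever pivots. Its x axis points straight in under the notch, z up
- case_seat (a point): where cover_mid lies when the cover is home: on top of the base, 90 mm behind case_edge; same axes as the case. The bench to the right of the kit is free for the cover meanwhile. Mind the room: a cable hangs to the bench edge 0.28 m ahead of the base axis, 5 to 15 cm right of the middle; a pole stands 0.48 m ahead, 0.26 m right; a lamp hood hangs 0.19 m over the bench from 0.69 m ahead on, up to 0.34 m left
- cover_mid (a point): clear dust cover, 128 (x) by 167 (y) mm, dome 30 mm high, 140 g; the point is the centre of its rim's underside; x axis from front to back, z up. Rim 8 mm wide, 2.5 mm thick all round; walls 3 mm. It drops over the plinth (edge stepped as a lead-in) with 1.5 mm play to each side, 2.5 mm forwards, 2 mm back to a low leaning fence
- cover_notch (a point): middle of the front edge of the cover's rim, at its underside: the pry notch, 36 mm wide, 5.5 mm high above the ledge. Cover home, it is 26 mm behind case_edge, and a blade goes in 13 mm past it before it meets the plinth. Levered up 4 to 7 mm here (blade 12 to 20 degrees nose-up) the rim jumps over the clips and stays propped on them, 10 to 16 mm up
- cover_ridge (a point): centre of the black finger ridge on the cover's top: 12 (x) by 80 (y) by 20 mm high, its middle 40 mm above the rim's underside and 40 mm in front of cover_mid, on the line between the clips. Against the clips it holds a straight pull up to about 30 N; pressed down here with about 10 N the cover snaps home
- clip_left (a joint): spring-steel clip on the kit's left (+y) flank, hooked 3.5 mm over the cover's rim 40 mm in front of the cover's middle, 16 mm long, its flared tip standing 17 mm above the base: travel outwards in m, 0 at rest, 7 mm at most; the passing rim pushes it aside either way, then it springs back
- clip_right (a joint): spring-steel clip on the kit's right (-y) flank, hooked 3.5 mm over the cover's rim 40 mm in front of the cover's middle, 16 mm long, its flared tip standing 17 mm above the base: travel outwards in m, 0 at rest, 7 mm at most; the passing rim pushes it aside either way, then it springs back
- lever_grip (a point): flat opening lever, 75 g: blue handle (104 mm long, 20 wide, 22 high, lying on its flat), flat steel blade (75 mm long, 16 wide, 2.5 thick) at half the handle's height. The point lies inside the handle at half height (11 mm above the bench as it lies), near the balance, 34 mm behind the blade's root. x axis towards the tip, z up
- lever_tip (a point): middle of the tip of the lever's blade, 109 mm ahead of lever_grip along its x axis
- wheel_red_mid (a point): dark red felt polishing wheel, a disc 34 mm across and 16 mm thick lying flat (either face up), 20 g; the point is its centre, half-way up. None if this start has no such wheel
- wheel_green_mid (a point): green felt polishing wheel, a disc 34 mm across and 16 mm thick lying flat (either face up), 20 g; the point is its centre, half-way up. None if this start has no such wheel
- wheel_blue_mid (a point): blue felt polishing wheel, a disc 34 mm across and 16 mm thick lying flat (either face up), 20 g; the point is its centre, half-way up. None if this start has no such wheel
- pocket_red (a point): where the centre of the dark red wheel belongs: the pocket in front of the dark red compound cake (68 mm above the bench; the pocket's floor is 8 mm lower; the cake's face is 44 mm behind this point). Which of the three pockets this is changes from start to start. Same axes as the case
- pocket_green (a point): where the centre of the green wheel belongs: the pocket in front of the green compound cake (68 mm above the bench; the pocket's floor is 8 mm lower; the cake's face is 44 mm behind this point). Which of the three pockets this is changes from start to start. Same axes as the case
- pocket_blue (a point): where the centre of the blue wheel belongs: the pocket in front of the blue compound cake (68 mm above the bench; the pocket's floor is 8 mm lower; the cake's face is 44 mm behind this point). Which of the three pockets this is changes from start to start. Same axes as the case
- carton: small white carton, 66x66 mm and 95 mm high, standing at the right; a bystander
- loupe: black folding loupe, 39x21x21 mm; a bystander

How it is judged:
On the way, in this order (a step that is already met when the one before it is completed fails the run):
1. the lever, in the notch, has forced the cover's front edge up by more than 2.5 mm (z of cover_notch in the frame of case_seat above 0.0025 m and contact force between lever and cover above 1 N and horizontal distance between lever_tip and cover_notch below 0.03 m), for 0.02 s.
2. the cover has been lifted right off the kit (its middle more than 160 mm from its seat) (distance between cover_mid and case_seat above 0.16 m), for 0.1 s.
3. with the cover off, every wheel lies flat in the pocket of its own colour (horizontal distance between wheel_red_mid and pocket_red below 0.008 m and z of wheel_red_mid in the frame of pocket_red between -0.003 and 0.003 m and horizontal distance between wheel_green_mid and pocket_green below 0.008 m and z of wheel_green_mid in the frame of pocket_green between -0.003 and 0.003 m and horizontal distance between wheel_blue_mid and pocket_blue below 0.008 m and z of wheel_blue_mid in the frame of pocket_blue between -0.003 and 0.003 m and distance between cover_mid and case_seat above 0.1 m), for 0.2 s.
4. the cover is back home under both clips (x of cover_notch in the frame of case_seat below -0.059 m and z of cover_notch in the frame of case_seat below 0.002 m and z of cover_ridge in the frame of case_seat below 0.0425 m and distance between cover_mid and case_seat below 0.006 m and value of joint each of clip_left, clip_right below 0.0025 m), for 0.2 s.
At the end, for the whole second after the job is handed in: Cover home, notch to the front (middle within 6 mm, front edge within 2 mm), both clips back within 2.5 mm of rest; each wheel present flat in the pocket of its own colour (within 8 mm sideways, 3 mm in height); the lever flat on the bench, at rest (all of step 4 and horizontal distance between wheel_red_mid and pocket_red below 0.008 m and z of wheel_red_mid in the frame of pocket_red between -0.003 and 0.003 m and horizontal distance between wheel_green_mid and pocket_green below 0.008 m and z of wheel_green_mid in the frame of pocket_green between -0.003 and 0.003 m and horizontal distance between wheel_blue_mid and pocket_blue below 0.008 m and z of wheel_blue_mid in the frame of pocket_blue between -0.003 and 0.003 m and height (world z) of each of lever_grip, lever_tip below 0.02 m and linear speed of lever below 0.02 m/s); the robot touches nothing.
It fails at once if the white carton is knocked over (angle between carton's own z axis and vertical above 0.5 rad).
It fails at once if a bystander is shoved more than 6 cm (distance of any of carton, loupe from where it was at the start of the episode above 0.06 m).
Of wheel_red, wheel_green, wheel_blue only 2 to 3 are there at a start; the rules pass over those that are not, and their reading is None.
At some moment in a run one of wheel_red, wheel_green, wheel_blue may be knocked a few centimetres aside while the robot is not near it.
Once in a run the grip may slacken for a moment while it holds something.
It also fails if it takes over 200 s, if anything falls off the work surface, if the arm or the gripper's body presses on something with over 40 N, if the wrist force passes 120 N, or if a joint passes its speed limit or range.

## Working session

There is one attempt and no reset: what is moved stays moved. The work goes in short steps, Python scripts to look and compute and a tool call to move; the robot and the scene stay as the last step left them, time stands still between calls to the robot, and variables do not carry over. Pictures are saved under pics/ and viewed, and the job is handed in when it is done.

Besides the shell and the picture viewer there is one more tool, called as name([rows], argument=value, ...), one row to a line, values as JSON. carry_out: Moves the arm, as the interface text tells. Shift numbers are shares of 0.04 m and turn numbers shares of 5 degrees, none past 1 either way. Its arguments: {"type":"object","properties":{"moves":{"type":"array"}},"required":["moves"]}

```bash
ls; mkdir -p pics; cat > h.py <<'E'
import numpy as np, cv2
from plant import state, grab_frame, ticket, manip
def save(n,im): cv2.imwrite('pics/'+n+'.png',im[:,:,::-1])
E
python3 - <<'E'
from h import *
s=state()
print({k:np.round(v,3) for k,v in s.items()}); print(manip.grip_depth)
for n in('top','side'):
    f=grab_frame(n); save(n+'0',f['frame']); print(n,f['K'],f['k1'],np.round(f['world_from_camera'],3)); np.savez(n+'0.npz',**f)
E
```

```text
pics
{'time': np.float64(0.0), 'joint_pos': array([-1.312,  0.053,  1.614, -0.   ,  1.476, -0.119]), 'joint_vel': array([ 0.   ,  0.001, -0.001, -0.   , -0.003,  0.001]), 'joint_efforts': array([ 2.0000e-03, -3.9369e+01, -3.7017e+01,  0.0000e+00,  7.0000e-03,
       -0.0000e+00]), 'tool_pos': array([ 0.23, -0.58,  0.23]), 'tool_rot': array([-0.001,  0.827, -0.562, -0.001]), 'contact_force': array([-0.723,  0.648, -0.252]), 'ft_torque': array([-0.028,  0.03 ,  0.068]), 'gripper_width': np.float64(0.999)}
0.0187
top [[463.75926988   0.         330.99515578]
 [  0.         463.75926988 237.60983606]
 [  0.           0.           1.        ]] -0.027932889284432636 [[-0.005 -0.986  0.169  0.261]
 [-1.     0.006  0.006  0.161]
 [-0.006 -0.169 -0.986  1.09 ]
 [ 0.     0.     0.     1.   ]]
side [[585.54336456   0.         320.24482263]
 [  0.         585.54336456 245.09887715]
 [  0.           0.           1.        ]] -0.11789062479778517 [[-0.889 -0.294  0.35   0.093]
 [-0.457  0.584 -0.671  0.818]
 [-0.007 -0.756 -0.654  0.742]
 [ 0.     0.     0.     1.   ]]
```

```bash
cat >> h.py <<'E'
def rays(f,uv):
    uv=np.asarray(uv,float).reshape(-1,2); K=f['K'];k=float(f['k1'])
    d=np.c_[(uv[:,0]-K[0,2])/K[0,0],(uv[:,1]-K[1,2])/K[1,1]]
    u=d.copy()
    for _ in range(20): u=d/(1+k*(u**2).sum(1,keepdims=True))
    T=f['world_from_camera']; D=np.c_[u,np.ones(len(u))]@T[:3,:3].T
    return T[:3,3],D
def cast(f,uv,z):
    o,D=rays(f,uv); t=(z-o[2])/D[:,2]; return o+D*t[:,None]
def proj(f,P):
    P=np.asarray(P,float).reshape(-1,3);T=f['world_from_camera'];c=(P-T[:3,3])@T[:3,:3]
    u=c[:,:2]/c[:,2:]; u=u*(1+float(f['k1'])*(u**2).sum(1,keepdims=True))
    return u*[f['K'][0,0],f['K'][1,1]]+f['K'][:2,2]
def zpt(f,uv):
    o,D=rays(f,uv); uv=np.asarray(uv,int).reshape(-1,2)
    return o+D*f['z_map'][uv[:,1],uv[:,0]][:,None]
def crop(n,f,x0,y0,x1,y1,s): save(n,cv2.resize(f['frame'][y0:y1,x0:x1],None,fx=s,fy=s,interpolation=cv2.INTER_CUBIC))
def blob(f,h0,h1,box,smin=100,vmin=40):
    h=cv2.cvtColor(f['frame'],cv2.COLOR_RGB2HSV).astype(int);H=h[...,0]
    m=((H>=h0)&(H<=h1)) if h0<h1 else ((H>=h0)|(H<=h1))
    m&=(h[...,1]>smin)&(h[...,2]>vmin); b=np.zeros_like(m);x0,y0,x1,y1=box;b[y0:y1,x0:x1]=1;m&=b
    n,l,st,c=cv2.connectedComponentsWithStats(m.astype(np.uint8))
    return [(c[i],st[i],l==i) for i in np.argsort(-st[:,4]) if i>0 and st[i,4]>25]
E
python3 - <<'E'
from h import *
f=grab_frame('top');g=grab_frame('side')
crop('t1',f,195,130,365,330,4 if 0 else 3); crop('s1',g,110,250,390,410,2.8)
for nm,h in(('red',(170,8)),('green',(55,90)),('blue',(105,125))):
    for F,bx,z in((f,(300,210,370,270),.016),(g,(290,255,350,310),.016)):
        for c,st,m in blob(F,*h,bx)[:1]:
            (cx,cy),w,a=cv2.minAreaRect(np.argwhere(m)[:,::-1].astype(np.float32))
            print(nm,st,np.round(c,1),(cx,cy),w,cast(F,[cx,cy],z).round(4))
for c,st,m in blob(f,100,125,(230,230,275,330))[:2]:
    print(st,c,cast(f,c,.016)); r=cv2.minAreaRect(np.argwhere(m)[:,::-1].astype(np.float32));print(r, cast(f,cv2.boxPoints(r),.022).round(4))
E
```

```text
red [312 237  14  15 149] [318.1 243.9] (318.5, 244.0) (14.0, 13.0) [[0.4301 0.1961 0.016 ]]
red [303 289  19  20 280] [312.1 298.7] (312.0, 298.5) (19.0, 18.0) [[0.4304 0.204  0.016 ]]
green [327 266  17  16 203] [334.8 273.9] (335.0, 273.5) (15.0, 16.0) [[0.4225 0.1304 0.016 ]]
blue [330 221  13  13  81] [335.9 227. ] (336.0, 227.0) (12.0, 12.0) [[0.4705 0.1548 0.016 ]]
blue [294 268  18  17 230] [302.5 276.2] (302.5, 276.0) (16.0, 17.0) [[0.4716 0.1624 0.016 ]]
[246 241  12  40 319] [251.32601881 260.50470219] [[0.39204216 0.35296298 0.016     ]]
((251.36924743652344, 260.453857421875), (38.94690704345703, 8.558396339416504), 82.87498474121094) [[0.4357 0.3685 0.022 ]
 [0.4381 0.3486 0.022 ]
 [0.3477 0.3354 0.022 ]
 [0.3454 0.3549 0.022 ]]
```

```bash
python3 - <<'E'
from h import *
f=dict(np.load('top0.npz'));g=dict(np.load('side0.npz'))
def pts(F,box):
    x0,y0,x1,y1=box; u,v=np.meshgrid(np.arange(x0,x1),np.arange(y0,y1)); uv=np.c_[u.ravel(),v.ravel()]
    P=zpt(F,uv); return uv,P
for F,n,box in((f,'t',(195,135,300,235)),(g,'s',(110,250,270,395))):
    uv,P=pts(F,box)
    h=np.histogram(P[:,2],bins=np.arange(-.01,.12,.004)); print(n,[(round(b,3),c) for b,c in zip(h[1],h[0])])
    m=(P[:,2]>.052)&(P[:,2]<.0595)
    r=cv2.minAreaRect(P[m,:2].astype(np.float32)*1000); print(m.sum(),r,cv2.boxPoints(r).round(1).tolist())
    im=F['frame'][box[1]:box[3],box[0]:box[2]].copy(); 
    hm=np.clip(P[:,2]*2000,0,255).astype(np.uint8).reshape(im.shape[:2]); 
    s=5 if n=='t' else 4
    save('h'+n,cv2.resize(cv2.applyColorMap(hm,cv2.COLORMAP_JET)[:,:,::-1],None,fx=s,fy=s,interpolation=0)); save('c'+n,cv2.resize(im,None,fx=s,fy=s,interpolation=cv2.INTER_CUBIC))
E
```

```text
t [(np.float64(-0.01), np.int64(21)), (np.float64(-0.006), np.int64(1278)), (np.float64(-0.002), np.int64(3047)), (np.float64(0.002), np.int64(510)), (np.float64(0.006), np.int64(24)), (np.float64(0.01), np.int64(40)), (np.float64(0.014), np.int64(42)), (np.float64(0.018), np.int64(31)), (np.float64(0.022), np.int64(37)), (np.float64(0.026), np.int64(30)), (np.float64(0.03), np.int64(34)), (np.float64(0.034), np.int64(42)), (np.float64(0.038), np.int64(38)), (np.float64(0.042), np.int64(31)), (np.float64(0.046), np.int64(50)), (np.float64(0.05), np.int64(317)), (np.float64(0.054), np.int64(886)), (np.float64(0.058), np.int64(334)), (np.float64(0.062), np.int64(186)), (np.float64(0.066), np.int64(88)), (np.float64(0.07), np.int64(65)), (np.float64(0.074), np.int64(42)), (np.float64(0.078), np.int64(138)), (np.float64(0.082), np.int64(1769)), (np.float64(0.086), np.int64(1092)), (np.float64(0.09), np.int64(48)), (np.float64(0.094), np.int64(23)), (np.float64(0.098), np.int64(29)), (np.float64(0.102), np.int64(127)), (np.float64(0.106), np.int64(50)), (np.float64(0.11), np.int64(1)), (n
[... 945 characters left out ...]
19)), (np.float64(0.066), np.int64(274)), (np.float64(0.07), np.int64(204)), (np.float64(0.074), np.int64(223)), (np.float64(0.078), np.int64(190)), (np.float64(0.082), np.int64(1592)), (np.float64(0.086), np.int64(3100)), (np.float64(0.09), np.int64(81)), (np.float64(0.094), np.int64(52)), (np.float64(0.098), np.int64(58)), (np.float64(0.102), np.int64(144)), (np.float64(0.106), np.int64(170)), (np.float64(0.11), np.int64(0)), (np.float64(0.114), np.int64(0))]
2369 ((567.550537109375, 357.60504150390625), (159.77877807617188, 178.52426147460938), 14.705997467041016) [[467.6000061035156, 423.70001220703125], [512.9000244140625, 251.0], [667.5, 291.5], [622.2000122070312, 464.20001220703125]]
```

```bash
python3 - <<'E'
from h import *
f=dict(np.load('top0.npz'));g=dict(np.load('side0.npz'))
crop('cab_t',f,400,200,640,380,3.3); crop('cab_s',g,400,0,560,300,2)
P=zpt(f,[(u,v) for u in range(440,640,10) for v in range(270,325,3)])
uv=[(u,v) for u in range(440,640,10) for v in range(270,325,3)]
for a,p in zip(uv,P):
    if p[2]>.02: print('t',a,p.round(3))
uv=[(u,v) for v in range(0,290,20) for u in range(440,500,3)]
for a,p in zip(uv,zpt(g,uv)):
    if p[2]>.0 and 0.1<p[0]<.4 and -.4<p[1]<0.05: print('s',a,p.round(3))
c=cast(f,np.array([(124,453),(493,359),(415,47),(57,133)])/5.+[195,135],.056); print(c.round(4), c.mean(0))
E
```

```text
t (460, 312) [0.261 0.161 1.09 ]
t (480, 306) [ 0.281 -0.13   0.158]
t (480, 309) [ 0.275 -0.132  0.152]
t (490, 303) [ 0.281 -0.084  0.358]
t (490, 306) [ 0.277 -0.094  0.328]
t (490, 324) [0.254 0.02  0.666]
t (500, 300) [ 0.283 -0.072  0.435]
t (500, 303) [ 0.279 -0.075  0.427]
t (500, 324) [0.254 0.012 0.667]
t (510, 297) [ 0.285 -0.064  0.495]
t (510, 300) [ 0.281 -0.065  0.491]
t (520, 294) [ 0.287 -0.061  0.536]
t (520, 297) [ 0.283 -0.06   0.538]
t (520, 300) [ 0.28  -0.062  0.532]
t (530, 294) [ 0.284 -0.053  0.583]
t (530, 297) [ 0.281 -0.055  0.579]
t (540, 291) [ 0.286 -0.052  0.612]
t (540, 294) [ 0.283 -0.051  0.613]
t (540, 297) [ 0.28  -0.053  0.608]
t (550, 288) [ 0.288 -0.052  0.634]
t (550, 291) [ 0.284 -0.048  0.641]
t (550, 294) [ 0.282 -0.048  0.641]
t (550, 297) [ 0.279 -0.052  0.631]
t (560, 288) [ 0.286 -0.047  0.664]
t (560, 291) [ 0.283 -0.046  0.666]
t (560, 294) [ 0.28  -0.048  0.662]
t (570, 285) [ 0.288 -0.049  0.679]
t (570, 288) [ 0.284 -0.045  0.687]
t (570, 291) [ 0.282 -0.045  0.686]
t (570, 294) [ 0.28  -0.048  0.68 ]
t (580, 285) [ 0.286 -0.044  
[... 1433 characters left out ...]
 (455, 100) [ 0.367 -0.354  0.152]
s (458, 100) [ 0.367 -0.38   0.14 ]
s (467, 100) [ 0.287 -0.097  0.286]
s (470, 100) [ 0.282 -0.098  0.287]
s (443, 120) [ 0.392 -0.37   0.088]
s (446, 120) [ 0.385 -0.371  0.089]
s (449, 120) [ 0.379 -0.373  0.09 ]
s (467, 120) [ 0.284 -0.108  0.243]
s (470, 120) [ 0.279 -0.111  0.243]
s (440, 140) [ 0.394 -0.374  0.033]
s (443, 140) [ 0.385 -0.369  0.038]
s (446, 140) [ 0.378 -0.367  0.04 ]
s (464, 140) [ 0.286 -0.121  0.196]
s (467, 140) [ 0.28  -0.12   0.197]
s (473, 140) [0.243 0.019 0.281]
s (461, 160) [0.251 0.045 0.257]
[[0.4676 0.4198 0.056 ]
 [0.5104 0.2518 0.056 ]
 [0.6611 0.2898 0.056 ]
 [0.6204 0.457  0.056 ]] [0.56487785 0.35459247 0.056     ]
```

carry_out([
  [[0,0,0,0,0,-1,0],[0,0,0,0,0,-1,0],[0,0,0,0,0,-1,0],[0,0,0,0,0,-1,0]],
])

```text
time: 0.53
tool_pos: [0.2305, -0.5804, 0.3926]
tool_rot: [-0.0, 0.827, -0.562, -0.0]
contact_force: [0.1, -2.1, 0.5]
gripper_width: 0.502
```

```bash
cat > st.py <<'E'
from h import *
from scipy.spatial.transform import Rotation as R
import json
s=state();q=np.array(s['tool_rot']);M=R.from_quat(q[[1,2,3,0]]).as_matrix()
print('t',round(float(s['time']),2),'q',np.round(s['joint_pos'],4).tolist(),'p',np.round(s['tool_pos'],4).tolist(),'x',M[:,0].round(3).tolist(),'z',M[:,2].round(3).tolist(),'F',np.round(s['contact_force'],1).tolist(),'T',np.round(s['ft_torque'],2).tolist(),'w',round(float(s['gripper_width'])*85,1))
open('log.jsonl','a').write(json.dumps([list(map(float,s['joint_pos'])),list(map(float,s['tool_pos'])),q.tolist()])+'\n')
E
python3 st.py
```

```text
t 0.53 q [-1.3119, 0.0072, 1.3955, 0.0, 1.7399, -0.119] p [0.2305, -0.5804, 0.3926] x [0.369, -0.929, -0.001] z [-0.0, 0.001, -1.0] F [0.1, -2.1, 0.5] T [-0.02, 0.0, 0.02] w 42.7
```

carry_out([
  [[0,0,0.68,0,0,-1,0],[0,0,0.68,0,0,-1,0],[0,1,0,0,0,0,0],[0,1,0,0,0,0,0],[0,1,0,0,0,0,0],[0,1,0,0,0,0,0]],
])

```text
time: 1.03
tool_pos: [0.2306, -0.5811, 0.4721]
tool_rot: [0.107, 0.78, -0.6, 0.14]
contact_force: [-0.5, -0.3, 0.7]
gripper_width: 0.5
```

```bash
python3 st.py
```

```text
t 1.03 q [-1.3121, -0.2088, 1.4955, 0.0002, 1.5007, -0.0004] p [0.2306, -0.5811, 0.4721] x [0.24, -0.907, 0.347] z [0.089, -0.335, -0.938] F [-0.5, -0.3, 0.7] T [0.19, 0.02, -0.06] w 42.5
```

carry_out([
  [[0,1,0,0,0,-1,0],[0,1,0,0,0,-1,0],[0,1,0,0,0,-1,0],[0,1,0,0,0,-1,0],[0,1,0,0,0,0,0],[0,1,0,0,0,0,0]],
])

```text
time: 1.53
tool_pos: [0.2113, -0.508, 0.6194]
tool_rot: [0.261, 0.716, -0.551, 0.34]
contact_force: [-0.8, 0.2, -0.6]
gripper_width: 0.502
```

```bash
python3 st.py
```

```text
t 1.53 q [-1.312, -0.6288, 1.6914, 0.0005, 1.1926, -0.0005] p [0.2113, -0.508, 0.6194] x [0.162, -0.611, 0.775] z [0.199, -0.749, -0.632] F [-0.8, 0.2, -0.6] T [0.42, 0.14, 0.02] w 42.7
```

carry_out([
  [[0,1,0,-1,0,0,0],[0,1,0,-1,0,0,0],[0,1,0,-1,0,0,0]],
])

```text
time: 1.78
tool_pos: [0.1976, -0.4487, 0.5154]
tool_rot: [0.328, 0.669, -0.515, 0.424]
contact_force: [-61.0, 117.8, -7.8]
gripper_width: 0.503
```

```bash
python3 st.py; python3 - <<'E'
from h import *
for n in('top','side'):
    f=grab_frame(n); save(n+'1',f['frame']); np.savez(n+'1.npz',**f)
E
```

```text
t 1.78 q [-1.3015, -1.0117, 2.148, -0.0144, 0.8733, 0.0128] p [0.1976, -0.4487, 0.5154] x [0.11, -0.41, 0.905] z [0.23, -0.876, -0.425] F [-61.0, 117.8, -7.8] T [2.18, 1.11, -1.04] w 42.8
```

carry_out([
  [[0,-0.5,0,0.4,0,0,0],[0,-0.5,0,0.4,0,0,0]],
])

```text
time: 2.05
tool_pos: [0.2014, -0.4627, 0.5389]
tool_rot: [0.302, 0.689, -0.53, 0.392]
contact_force: [-0.7, -0.1, 2.1]
gripper_width: 0.505
```

```bash
python3 st.py
```

```text
t 2.05 q [-1.3028, -0.894, 2.0193, -0.0107, 0.9811, 0.0104] p [0.2014, -0.4627, 0.5389] x [0.131, -0.493, 0.86] z [0.219, -0.832, -0.51] F [-0.7, -0.1, 2.1] T [0.38, 0.07, -0.02] w 42.9
```

```bash
cat > fk.py <<'E'
import numpy as np, json
from scipy.optimize import least_squares
D=[json.loads(l) for l in open('log.jsonl')]
D.append([[-1.312,0.053,1.6137,0,1.476,-.119],[.2305,-.5804,.2305],[-.001,.827,-.562,-.001]])
def fk(p,q):
    a0,z0,L1,L2,L3=p; a=q[1];b=a+q[2];c=b+q[4]
    return np.array([a0+L1*np.sin(a)+L2*np.sin(b)+L3*np.sin(c), z0+L1*np.cos(a)+L2*np.cos(b)+L3*np.cos(c)])
def rz(d):
    q,p=d[0],d[1]; return np.array([p[0]*np.cos(q[0])+p[1]*np.sin(q[0]),p[2]])
def lat(d): q,p=d[0],d[1]; return -p[0]*np.sin(q[0])+p[1]*np.cos(q[0])
r=least_squares(lambda p:np.concatenate([fk(p,d[0])-rz(d) for d in D]+[.0005*(p-[0,.1,.45,.45,.25])]),[0,.1,.45,.45,.25])
P=r.x
if __name__=='__main__':
    print(P.round(4),np.abs(r.fun).max()); print([round(lat(d),4) for d in D])
    for d in D: 
        a,b=d[0][1],d[0][1]+d[0][2]; print('elbow',P[0]+P[2]*np.sin(a),P[1]+P[2]*np.cos(a),'wrist',P[0]+P[2]*np.sin(a)+P[3]*np.sin(b),P[1]+P[2]*np.cos(a)+P[3]*np.cos(b))
E
python3 fk.py
```

```text
[0.033  0.1786 0.4737 0.5815 0.3611] 0.016422439993448057
[np.float64(0.0742), np.float64(0.0742), np.float64(0.0743), np.float64(0.0711), np.float64(0.0717), np.float64(0.0743)]
elbow 0.036377247286011646 0.6522827296530007 wrist 0.609658459889624 0.7495592320858927
elbow -0.06523453895345104 0.6420012717168362 wrist 0.49292817641654346 0.8049995840413477
elbow -0.2456524332484359 0.5616859891649382 wrist 0.26232442890764496 0.8446587337250929
elbow -0.3686063851924555 0.42985126527570067 wrist 0.15883953830781727 0.6746263956153432
elbow -0.33632064084567015 0.47526995372824216 wrist 0.1883947640067407 0.7258449136911544
elbow 0.0580793884826416 0.6516296901913498 wrist 0.63688313768826 0.595949473279379
```

```bash
python3 - <<'E'
s=open('fk.py').read()
s=s.replace("a0,z0,L1,L2,L3=p;","a0,z0,L1,L2,L3,e,g=p;").replace("+L3*np.sin(c),","+L3*np.sin(c)+e*np.cos(b)+g*np.cos(c),").replace("+L3*np.cos(c)])","+L3*np.cos(c)-e*np.sin(b)-g*np.sin(c)])").replace(".25])]),[0,.1,.45,.45,.25]",".25,0,0])]),[0,.1,.45,.45,.25,0,0]")
open('fk.py','w').write(s)
E
python3 fk.py
```

```text
[-4.000e-04  2.383e-01  4.260e-01  6.102e-01  2.790e-01  9.620e-02
 -0.000e+00] 8.011268942924324e-05
[np.float64(0.0742), np.float64(0.0742), np.float64(0.0743), np.float64(0.0711), np.float64(0.0717), np.float64(0.0743)]
elbow 0.002645262633058745 0.6643550268272167 wrist 0.6042709287449439 0.7664411222487472
elbow -0.08873344675947814 0.6551089896139126 wrist 0.4970262258943673 0.826166345186373
elbow -0.25098189196584836 0.5828820646113966 wrist 0.28211061367568696 0.8798456876897343
elbow -0.3615534492542789 0.46432409640749384 wrist 0.1919707167003103 0.721201519913842
elbow -0.33251912401139816 0.505168778768595 wrist 0.21813951964063705 0.76813278994557
elbow 0.0221618337612265 0.6637677533878203 wrist 0.6295830844636475 0.6053345676275871
```

```bash
cat > pl.py <<'E'
from h import *
from fk import P as KP, fk as fk2
from scipy.spatial.transform import Rotation as R
from scipy.optimize import fsolve
LAT=.0743
def pose(q):
    r,z=fk2(KP,q); h=np.array([np.cos(q[0]),np.sin(q[0]),0]);l=np.array([-h[1],h[0],0]);k=np.array([0,0,1.])
    c=q[1]+q[2]+q[4]; p=r*h+LAT*l+z*k
    tz=np.sin(c)*h+np.cos(c)*k; tx=-np.cos(c)*h+np.sin(c)*k
    M=np.c_[tx,np.cross(tz,tx),tz]@R.from_rotvec([0,0,q[5]]).as_matrix()
    return p,M
def down(yaw): 
    x=np.array([np.cos(yaw),np.sin(yaw),0]);z=np.array([0,0,-1.]); return np.c_[x,np.cross(z,x),z]
def ik(p,yaw,c=np.pi):
    rr=np.hypot(p[0],p[1]); j1=np.arctan2(p[1],p[0])-np.arcsin(LAT/rr); r=np.sqrt(rr**2-LAT**2)
    s=fsolve(lambda t:fk2(KP,[0,t[0],t[1],0,c-t[0]-t[1]])-[r,p[2]],[0,1.5])
    j6=(j1-yaw+np.pi)%(2*np.pi)-np.pi
    return np.array([j1,s[0],s[1],0,c-s[0]-s[1],j6])
def cur():
    s=state();q=np.array(s['tool_rot']);return np.array(s['tool_pos']),R.from_quat(q[[1,2,3,0]]).as_matrix(),np.array(s['joint_pos'])
def show(poses,p0,M0,g):
    rows=[]
    p,M=np.array(p0),np.array(M0)
    for pt,Mt in poses:
        w=(R.from_matrix(M.T@Mt).as_rotvec()/np.radians(5)).round(2); s=(M.T@(pt-p)/.04).round(3)
        rows.append([*[round(float(v),2)+0 for v in w],*[round(float(v),3)+0 for v in s],g])
        p=p+M@s*.04; M=M@R.from_rotvec(w*np.radians(5)).as_matrix()
    for i in range(0,len(rows),8): print('[['+', '.join('['+', '.join('%g'%v for v in r)+']' for r in rows[i:i+8])+']]')
    m=np.abs(np.array(rows)[:,:6]).max(); print('max',m,'end',p.round(4))
def jplan(qs,g,n,p0=None,M0=None):
    p,M,q=cur(); 
    poses=[];qa=q
    for qb,k in zip(qs,n):
        for i in range(1,k+1): poses.append(pose(qa+(np.array(qb)-qa)*i/k))
        qa=np.array(qb)
    show(poses,p,M,g)
def lplan(pt,Mt,g,n,p=None,M=None):
    c=cur(); p=c[0] if p is None else p; M=c[1] if M is None else M
    rv=R.from_matrix(M.T@Mt).as_rotvec(); pt=np.array(pt)
    show([(p+(pt-p)*i/n,M@R.from_rotvec(rv*i/n).as_matrix()) for i in range(1,n+1)],p,M,g)
E
python3 - <<'E'
from pl import *
p,M,q=cur(); pp,MM=pose(q); print(np.abs(p-pp).max(),np.abs(M-MM).max())
A=[-1.30,-.7,1.05,0,2.5,0]; B=[.55,-.7,1.05,0,2.5,-1.1]
print(pose(A)[0],pose(B)[0])
jplan([A,B],0,[16,26])
f=dict(np.load('top0.npz'))
h=cv2.cvtColor(f['frame'],cv2.COLOR_RGB2HSV)[280:325,240:272]; m=(h[...,2]>150)&(h[...,1]<60)
n,l,st,c=cv2.connectedComponentsWithStats(m.astype(np.uint8)); i=1+np.argmax(st[1:,4]); r=cv2.minAreaRect((np.argwhere(l==i)[:,::-1]+[240,280]).astype(np.float32))
print(st[i],r); bp=cast(f,cv2.boxPoints(r),.012); print(bp.round(4))
for Lp in [(.39,.352,.2)]: print(ik(Lp,1.71).round(3))
E
```

```text
0.00250182723792855 0.00968187688350519
[ 0.09968448 -0.0813155   0.83717969] [0.0506945  0.11823398 0.83717969]
[[[0.1, -0.53, 0.06, 0.298, -0.063, -0.551, 0], [0, -0.54, -0.01, 0.243, -0.005, -0.599, 0], [-0.01, -0.53, -0.01, 0.184, -0.004, -0.643, 0], [0, -0.53, -0.01, 0.121, -0.003, -0.68, 0], [0, -0.53, -0.01, 0.056, -0.002, -0.711, 0], [0, -0.54, -0.01, -0.012, -0.002, -0.736, 0], [-0.01, -0.53, -0.01, -0.082, -0.001, -0.755, 0], [0, -0.53, 0, -0.153, 0, -0.767, 0]]]
[[[0, -0.53, -0.01, -0.224, 0, -0.772, 0], [0, -0.54, -0.01, -0.295, 0, -0.77, 0], [0, -0.53, -0.01, -0.367, 0, -0.762, 0], [0, -0.53, -0.01, -0.436, 0.001, -0.747, 0], [0, -0.53, -0.01, -0.503, 0, -0.726, 0], [0, -0.54, -0.01, -0.567, 0, -0.698, 0], [0, -0.53, -0.01, -0.63, 0, -0.664, 0], [0, -0.53, -0.01, -0.687, 0, -0.626, 0]]]
[[[0.23, 0, -1.26, -0.132, -0.182, -0.039, 0], [0.24, 0.02, -1.27, -0.126, -0.187, -0.04, 0], [0.23, 0.02, -1.27, -0.117, -0.193, -0.04, 0], [0.23, 0.04, -1.26, -0.108, -0.197, -0.04, 0], [0.23, 0.04, -1.27, -0.101, -0.202, -0.04, 0], [0.23, 0.06, -1.26, -0.091, -0.206, -0.04, 0], [0.23, 
[... 525 characters left out ...]
.26, 0.02, -0.225, -0.039, 0], [0.17, 0.16, -1.27, 0.029, -0.223, -0.04, 0], [0.16, 0.18, -1.26, 0.039, -0.222, -0.04, 0], [0.15, 0.18, -1.27, 0.048, -0.22, -0.04, 0], [0.15, 0.18, -1.26, 0.057, -0.218, -0.04, 0], [0.13, 0.19, -1.27, 0.067, -0.215, -0.04, 0], [0.13, 0.2, -1.27, 0.076, -0.212, -0.04, 0]]]
[[[0.12, 0.2, -1.26, 0.084, -0.209, -0.04, 0], [0.11, 0.21, -1.27, 0.094, -0.205, -0.039, 0]]]
max 1.27 end [0.0507 0.1183 0.8372]
[ 12   6  10  31 173] ((256.2648620605469, 301.0306396484375), (30.912065505981445, 5.518471717834473), 82.56858825683594)
[[0.3328 0.3518 0.012 ]
 [0.3344 0.3391 0.012 ]
 [0.2641 0.3284 0.012 ]
 [0.2625 0.341  0.012 ]]
[ 0.592 -0.167  1.876  0.     1.432 -1.118]
```

carry_out([
  [[0.1,-0.53,0.06,0.3,-0.06,-0.55,0],[0,-0.54,0,0.24,0,-0.6,0],[0,-0.53,0,0.18,0,-0.64,0],[0,-0.53,0,0.12,0,-0.68,0],[0,-0.53,0,0.06,0,-0.71,0],[0,-0.54,0,-0.01,0,-0.74,0],[0,-0.53,0,-0.08,0,-0.76,0],[0,-0.53,0,-0.15,0,-0.77,0]],
])

```text
time: 2.72
tool_pos: [0.1622, -0.3125, 0.7121]
tool_rot: [0.198, 0.748, -0.575, 0.265]
contact_force: [-0.8, -1.3, 0.3]
gripper_width: 0.497
```

carry_out([
  [[0,-0.53,0,-0.22,0,-0.77,0],[0,-0.54,0,-0.3,0,-0.77,0],[0,-0.53,0,-0.37,0,-0.76,0],[0,-0.53,0,-0.44,0,-0.75,0],[0,-0.53,0,-0.5,0,-0.73,0],[0,-0.54,0,-0.57,0,-0.7,0],[0,-0.53,0,-0.63,0,-0.66,0],[0,-0.53,0,-0.69,0,-0.63,0]],
])

```text
time: 3.38
tool_pos: [0.0981, -0.0743, 0.8425]
tool_rot: [0.089, 0.786, -0.6, 0.123]
contact_force: [-0.9, -0.5, 0.5]
gripper_width: 0.501
```

```bash
python3 st.py; python3 - <<'E'
from pl import *
q=cur()[2]; B=q.copy(); B[0]=.59; jplan([B],0,[24])
f=grab_frame('side'); save('side2',f['frame'])
E
```

```text
t 3.38 q [-1.4534, -0.7144, 1.0336, 0.0894, 2.5207, -0.069] p [0.0981, -0.0743, 0.8425] x [0.251, -0.921, 0.299] z [0.086, -0.287, -0.954] F [-0.9, -0.5, 0.5] T [0.14, 0.03, -0.08] w 42.6
[[[-0.3, -0.03, -0.1, -0.182, 0.159, -0.059, 0], [0.29, 0.02, -0.93, -0.146, -0.186, -0.049, 0], [0.29, 0.01, -0.93, -0.146, -0.185, -0.049, 0], [0.28, 0.02, -0.93, -0.145, -0.185, -0.049, 0], [0.29, 0.02, -0.93, -0.146, -0.185, -0.049, 0], [0.29, 0.02, -0.94, -0.146, -0.185, -0.05, 0], [0.29, 0.02, -0.93, -0.146, -0.186, -0.049, 0], [0.29, 0.02, -0.93, -0.146, -0.185, -0.049, 0]]]
[[[0.29, 0.02, -0.93, -0.145, -0.185, -0.049, 0], [0.29, 0.02, -0.93, -0.146, -0.185, -0.049, 0], [0.29, 0.02, -0.93, -0.146, -0.185, -0.049, 0], [0.28, 0.02, -0.94, -0.146, -0.186, -0.049, 0], [0.29, 0.02, -0.93, -0.146, -0.185, -0.05, 0], [0.29, 0.02, -0.93, -0.145, -0.185, -0.049, 0], [0.29, 0.02, -0.93, -0.146, -0.185, -0.049, 0], [0.29, 0.02, -0.93, -0.146, -0.186, -0.049, 0]]]
[[[0.29, 0.02, -0.93, -0.146, -0.185, -0.05, 0], [0.29, 0.02, -0.94, -0.146, -0.185, -0.049, 0], [0.29, 0.02, -0.93, -0.146, -0.185, -0.049, 0], [0.29, 0.02, -0.93, -0.145, -0.185, -0.049, 0], [0.28, 0.02, -0.93, -0.146, -0.186, -0.049, 0], [0.29, 0.02, -0.93, -0.146, -0.185, -0.049, 0], [0.29, 0.02, -0.94, -0.146, -0.185, -0.05, 0], [0.29, 0.02, -0.93, -0.146, -0.185, -0.049, 0]]]
max 0.94 end [0.0296 0.1092 0.8425]
```

```bash
python3 - <<'E'
from pl import *
A=np.array([-1.37,-.7,1.05,0,2.35,0]);B=A.copy(); B[0]=.59; jplan([A,B],0,[4,24]); print(pose(A)[0])
E
```

```text
[[[-0.56, 0.34, 0.8, 0.306, 0.366, 0.066, 0], [0.08, 0.39, -0.05, 0.354, -0.047, 0.088, 0], [0.09, 0.38, -0.05, 0.349, -0.063, 0.093, 0], [0.11, 0.39, -0.04, 0.343, -0.079, 0.098, 0], [0.4, 0, -0.85, -0.148, -0.286, -0.069, 0], [0.4, 0, -0.84, -0.148, -0.286, -0.07, 0], [0.4, 0, -0.85, -0.147, -0.286, -0.07, 0], [0.4, 0, -0.84, -0.148, -0.286, -0.07, 0]]]
[[[0.4, 0, -0.85, -0.148, -0.286, -0.07, 0], [0.4, 0, -0.85, -0.148, -0.286, -0.07, 0], [0.4, 0, -0.84, -0.147, -0.286, -0.07, 0], [0.4, 0, -0.85, -0.148, -0.286, -0.07, 0], [0.4, 0, -0.84, -0.148, -0.286, -0.07, 0], [0.4, 0, -0.85, -0.148, -0.286, -0.07, 0], [0.4, 0, -0.85, -0.148, -0.286, -0.07, 0], [0.4, 0, -0.84, -0.147, -0.286, -0.07, 0]]]
[[[0.4, 0, -0.85, -0.148, -0.286, -0.07, 0], [0.4, 0, -0.84, -0.148, -0.286, -0.07, 0], [0.4, 0, -0.85, -0.148, -0.286, -0.069, 0], [0.4, 0, -0.85, -0.147, -0.286, -0.07, 0], [0.4, 0, -0.84, -0.148, -0.286, -0.07, 0], [0.4, 0, -0.85, -0.148, -0.286, -0.07, 0], [0.4, 0, -0.84, -0.148, -0.286, -0.07, 0], [0.4, 0, -0.85, -0.148, -0.286, -0.07, 0]]]
[[[0.4, 0, -0.85, -0.147, -0.286, -0.07, 0], [0.4, 0, -0.84, -0.148, -0.286, -0.07, 0], [0.4, 0, -0.85, -0.148, -0.286, -0.069, 0], [0.4, 0, -0.85, -0.148, -0.286, -0.07, 0]]]
max 0.85 end [0.0777 0.1414 0.8517]
[ 0.10138581 -0.12558941  0.85175718]
```

Split the first correcting row in two, then sweep; re-measure mid-way.

carry_out([
  [[-0.28,0.17,0.4,0.15,0.18,0.03,0],[-0.28,0.17,0.4,0.15,0.18,0.03,0],[0.08,0.39,-0.05,0.35,-0.05,0.09,0],[0.09,0.38,-0.05,0.35,-0.06,0.09,0],[0.11,0.39,-0.04,0.34,-0.08,0.1,0],[0,0,0,0,0,0,0]],
])

```text
time: 3.93
tool_pos: [0.1028, -0.1344, 0.8465]
tool_rot: [0.136, 0.756, -0.617, 0.168]
contact_force: [-0.4, 0.6, -0.7]
gripper_width: 0.498
```

```bash
python3 st.py
```

```text
t 3.93 q [-1.3956, -0.6992, 1.0639, 0.0182, 2.3419, -0.011] p [0.1028, -0.1344, 0.8465] x [0.181, -0.889, 0.422] z [0.086, -0.413, -0.907] F [-0.4, 0.6, -0.7] T [0.26, 0.07, 0.01] w 42.4
```

carry_out([
  [[0.4,0,-0.85,-0.148,-0.286,-0.07,0],[0.4,0,-0.85,-0.148,-0.286,-0.07,0],[0.4,0,-0.85,-0.148,-0.286,-0.07,0],[0.4,0,-0.85,-0.148,-0.286,-0.07,0],[0.4,0,-0.85,-0.148,-0.286,-0.07,0],[0.4,0,-0.85,-0.148,-0.286,-0.07,0]],
])

```text
time: 4.43
tool_pos: [0.1491, -0.0695, 0.8475]
tool_rot: [0.09, 0.885, -0.413, 0.197]
contact_force: [-0.3, 0.9, -0.3]
gripper_width: 0.5
```

```bash
python3 st.py; python3 - <<'E'
from pl import *
A=np.array([0,-.7,1.05,0,2.35,0]);B=A.copy(); A[0]=cur()[2][0]+.074;B[0]=.59; jplan([A,B],0,[1,17])
E
```

```text
t 4.43 q [-1.1309, -0.7219, 1.0629, 0.1608, 2.3713, -0.1171] p [0.1491, -0.0695, 0.8475] x [0.581, -0.696, 0.423] z [0.275, -0.322, -0.906] F [-0.3, 0.9, -0.3] T [0.14, 0.15, 0.03] w 42.5
[[[-0.94, 0.06, 1.89, 0.16, 0.568, -0.048, 0], [0.48, 0, -1.01, -0.178, -0.337, -0.084, 0], [0.47, 0, -1, -0.177, -0.337, -0.084, 0], [0.47, 0, -1, -0.178, -0.336, -0.084, 0], [0.48, 0, -1.01, -0.177, -0.337, -0.084, 0], [0.47, 0, -1, -0.178, -0.337, -0.084, 0], [0.48, 0, -1, -0.178, -0.336, -0.084, 0], [0.47, 0, -1.01, -0.177, -0.337, -0.084, 0]]]
[[[0.48, 0, -1, -0.178, -0.337, -0.084, 0], [0.47, 0, -1.01, -0.177, -0.337, -0.083, 0], [0.47, 0, -1, -0.178, -0.336, -0.084, 0], [0.48, 0, -1, -0.178, -0.337, -0.084, 0], [0.47, 0, -1.01, -0.177, -0.337, -0.084, 0], [0.48, 0, -1, -0.178, -0.336, -0.084, 0], [0.47, 0, -1, -0.177, -0.337, -0.084, 0], [0.47, 0, -1.01, -0.178, -0.337, -0.084, 0]]]
[[[0.48, 0, -1, -0.178, -0.336, -0.084, 0], [0.47, 0, -1.01, -0.177, -0.337, -0.084, 0]]]
max 1.89 end [0.0774 0.1412 0.8519]
```

carry_out([
  [[0,0,0,0,0,0,0],[0,0,0,0,0,0,0],[0,0,0,0,0,0,0]],
])

```text
time: 4.68
tool_pos: [0.1493, -0.0715, 0.8467]
tool_rot: [0.09, 0.883, -0.416, 0.196]
contact_force: [-0.2, 0.2, 0.4]
gripper_width: 0.502
```

```bash
python3 st.py; python3 - <<'E'
from pl import *
A=np.array([0,-.7,1.05,0,2.35,0]);B=A.copy(); A[0]=cur()[2][0]+.074;B[0]=.59; jplan([A,B],0,[3,17])
E
```

```text
t 4.68 q [-1.1338, -0.7209, 1.0649, 0.1587, 2.37, -0.1153] p [0.1493, -0.0715, 0.8467] x [0.577, -0.7, 0.421] z [0.272, -0.322, -0.907] F [-0.2, 0.2, 0.4] T [0.17, 0.14, 0.04] w 42.6
[[[-1.15, -0.07, 1.48, -0.059, 0.686, -0.073, 0], [0.11, 0.06, 0.19, 0.087, -0.078, -0.015, 0], [0.12, 0.06, 0.18, 0.083, -0.084, -0.015, 0], [0.48, 0, -1, -0.178, -0.336, -0.084, 0], [0.47, 0, -1.01, -0.178, -0.337, -0.084, 0], [0.48, 0, -1, -0.178, -0.336, -0.084, 0], [0.47, 0, -1.01, -0.177, -0.337, -0.084, 0], [0.48, 0, -1, -0.178, -0.336, -0.084, 0]]]
[[[0.47, 0, -1.01, -0.178, -0.337, -0.084, 0], [0.48, 0, -1.01, -0.178, -0.336, -0.085, 0], [0.48, 0, -1, -0.178, -0.337, -0.084, 0], [0.47, 0, -1.01, -0.178, -0.336, -0.084, 0], [0.48, 0, -1, -0.178, -0.337, -0.084, 0], [0.47, 0, -1.01, -0.178, -0.336, -0.084, 0], [0.48, 0, -1, -0.177, -0.337, -0.084, 0], [0.47, 0, -1.01, -0.178, -0.336, -0.084, 0]]]
[[[0.48, 0, -1, -0.178, -0.337, -0.084, 0], [0.47, 0, -1.01, -0.178, -0.336, -0.084, 0], [0.48, 0, -1, -0.178, -0.337, -0.084, 0], [0.47, 0, -1.01, -0.178, -0.336, -0.084, 0]]]
max 1.48 end [0.0771 0.141  0.852 ]
```

```bash
python3 - <<'E'
from pl import *
A=np.array([-1.134,-.85,1.45,0,np.pi-.6,0]); print(pose(A)[0])
lplan(*pose(A),0,8)
B=A.copy();B[0]=.59; p,M=pose(A); 
show([pose(A+(B-A)*i/22) for i in range(1,23)],p,M,0)
E
```

```text
[ 0.11045647 -0.06095396  0.6898768 ]
[[[-0.09, -0.62, 0.36, -0.299, 0.075, 0.401, 0], [-0.08, -0.62, 0.35, -0.275, 0.081, 0.417, 0], [-0.09, -0.62, 0.36, -0.249, 0.085, 0.432, 0], [-0.08, -0.61, 0.36, -0.223, 0.09, 0.445, 0], [-0.09, -0.62, 0.36, -0.196, 0.093, 0.457, 0], [-0.09, -0.62, 0.35, -0.168, 0.095, 0.468, 0], [-0.08, -0.62, 0.36, -0.139, 0.096, 0.477, 0], [-0.09, -0.62, 0.36, -0.11, 0.097, 0.484, 0]]]
max 0.62 end [ 0.1105 -0.061   0.6899]
[[[0, 0, -0.9, -0.153, -0.194, 0, 0], [0, 0, -0.9, -0.153, -0.194, 0, 0], [0, 0, -0.89, -0.154, -0.194, 0, 0], [0, 0, -0.9, -0.153, -0.193, 0, 0], [0, 0, -0.9, -0.153, -0.194, 0, 0], [0, 0, -0.9, -0.153, -0.194, 0, 0], [0, 0, -0.9, -0.154, -0.194, 0, 0], [0, 0, -0.89, -0.153, -0.194, 0, 0]]]
[[[0, 0, -0.9, -0.153, -0.194, 0, 0], [0, 0, -0.9, -0.153, -0.193, 0, 0], [0, 0, -0.9, -0.154, -0.194, 0, 0], [0, 0, -0.9, -0.153, -0.194, 0, 0], [0, 0, -0.89, -0.153, -0.194, 0, 0], [0, 0, -0.9, -0.153, -0.194, 0, 0], [0, 0, -0.9, -0.153, -0.194, 0, 0], [0, 0, -0.9, -0.154, -0.194, 0, 0]]]
[[[0, 0, -0.9, -0.153, -0.193, 0, 0], [0, 0, -0.89, -0.153, -0.194, 0, 0], [0, 0, -0.9, -0.153, -0.194, 0, 0], [0, 0, -0.9, -0.154, -0.194, 0, 0], [0, 0, -0.9, -0.153, -0.194, 0, 0], [0, 0, -0.9, -0.153, -0.194, 0, 0]]]
max 0.9 end [0.0434 0.1185 0.6899]
```

carry_out([
  [[-0.09,-0.62,0.36,-0.3,0.075,0.4,0],[-0.08,-0.62,0.35,-0.275,0.08,0.417,0],[-0.09,-0.62,0.36,-0.25,0.085,0.43,0],[-0.08,-0.61,0.36,-0.223,0.09,0.445,0],[-0.09,-0.62,0.36,-0.196,0.093,0.457,0],[-0.09,-0.62,0.35,-0.168,0.095,0.468,0],[-0.08,-0.62,0.36,-0.14,0.096,0.477,0],[-0.09,-0.62,0.36,-0.11,0.097,0.484,0]],
])

```text
time: 5.35
tool_pos: [0.1105, -0.0614, 0.6885]
tool_rot: [-0.001, 0.843, -0.538, -0.002]
contact_force: [-0.2, 0.0, -1.3]
gripper_width: 0.499
```

```bash
python3 st.py
```

```text
t 5.35 q [-1.1326, -0.8502, 1.4519, -0.0013, 2.5446, 0.0025] p [0.1105, -0.0614, 0.6885] x [0.421, -0.907, -0.005] z [-0.003, 0.004, -1.0] F [-0.2, 0.0, -1.3] T [-0.04, -0.02, 0.0] w 42.4
```

carry_out([
  [[0,0,-0.9,-0.153,-0.194,0,0],[0,0,-0.9,-0.153,-0.194,0,0],[0,0,-0.9,-0.153,-0.194,0,0],[0,0,-0.9,-0.153,-0.194,0,0],[0,0,0,0,0,0,0]],
])

```text
time: 5.77
tool_pos: [0.124, -0.0231, 0.6898]
tool_rot: [-0.0, 0.918, -0.396, -0.0]
contact_force: [0.1, 0.0, 0.3]
gripper_width: 0.501
```

```bash
python3 st.py
```

```text
t 5.77 q [-0.814, -0.8504, 1.4488, 0.0005, 2.5442, 0.0003] p [0.124, -0.0231, 0.6898] x [0.687, -0.727, -0.001] z [-0.0, 0.001, -1.0] F [0.1, 0.0, 0.3] T [0.02, -0.0, 0.02] w 42.5
```

carry_out([
  [[0,0,-0.9,-0.153,-0.194,0,0],[0,0,-0.9,-0.153,-0.194,0,0],[0,0,-0.9,-0.153,-0.194,0,0],[0,0,-0.9,-0.153,-0.194,0,0],[0,0,-0.9,-0.153,-0.194,0,0],[0,0,-0.9,-0.153,-0.194,0,0],[0,0,-0.9,-0.153,-0.194,0,0],[0,0,-0.9,-0.153,-0.194,0,0]],
])

```text
time: 6.43
tool_pos: [0.115, 0.0531, 0.6894]
tool_rot: [-0.001, 0.995, -0.095, -0.001]
contact_force: [-0.1, 0.1, -0.1]
gripper_width: 0.495
```

carry_out([
  [[0,0,-0.9,-0.153,-0.194,0,0],[0,0,-0.9,-0.153,-0.194,0,0],[0,0,-0.9,-0.153,-0.194,0,0],[0,0,-0.9,-0.153,-0.194,0,0],[0,0,-0.9,-0.153,-0.194,0,0],[0,0,-0.9,-0.153,-0.194,0,0],[0,0,-0.9,-0.153,-0.194,0,0],[0,0,-0.9,-0.153,-0.194,0,0]],
])

```text
time: 7.1
tool_pos: [0.0618, 0.1102, 0.6895]
tool_rot: [-0.0, 0.976, 0.217, -0.001]
contact_force: [0.3, -0.6, -0.2]
gripper_width: 0.498
```

carry_out([
  [[0,0,-0.9,-0.153,-0.194,0,0],[0,0,-0.9,-0.153,-0.194,0,0],[0,0,0,0,0,0,0]],
])

```text
time: 7.35
tool_pos: [0.0427, 0.1181, 0.6901]
tool_rot: [-0.001, 0.956, 0.295, 0.0]
contact_force: [-0.6, 0.0, 0.2]
gripper_width: 0.501
```

```bash
python3 st.py; python3 - <<'E'
from pl import *
t=ik((.371,.3507,.12),1.719); print(t.round(3))
jplan([t],0,[24])
for n in('top','side'):
    f=grab_frame(n); save(n+'3',f['frame'])
E
```

```text
t 7.35 q [0.5885, -0.8521, 1.4485, 0.0024, 2.5443, -0.008] p [0.0427, 0.1181, 0.6901] x [0.826, 0.563, 0.001] z [0.0, 0.002, -1.0] F [-0.6, 0.0, 0.2] T [-0.01, 0.07, -0.07] w 42.6
[ 0.611 -0.13   1.981  0.     1.291 -1.108]
[[[-0.02, 0, -0.51, 0.781, 0.012, 0.318, 0], [0, 0, -0.54, 0.765, 0.037, 0.365, 0], [0, 0, -0.54, 0.736, 0.069, 0.399, 0], [0, 0, -0.53, 0.707, 0.098, 0.433, 0], [0.01, 0, -0.54, 0.674, 0.125, 0.464, 0], [0, 0, -0.53, 0.638, 0.148, 0.493, 0], [0, 0, -0.54, 0.602, 0.167, 0.522, 0], [0, 0, -0.53, 0.564, 0.185, 0.547, 0]]]
[[[0, 0, -0.54, 0.523, 0.197, 0.572, 0], [0, 0, -0.54, 0.483, 0.206, 0.595, 0], [0, -0.01, -0.53, 0.441, 0.212, 0.615, 0], [0, 0, -0.54, 0.4, 0.214, 0.634, 0], [0, 0, -0.53, 0.359, 0.212, 0.65, 0], [0, 0, -0.54, 0.318, 0.207, 0.664, 0], [0, 0, -0.54, 0.278, 0.198, 0.677, 0], [0, 0, -0.53, 0.24, 0.186, 0.688, 0]]]
[[[0, 0, -0.54, 0.202, 0.17, 0.696, 0], [0, 0, -0.53, 0.167, 0.151, 0.702, 0], [0, 0, -0.54, 0.134, 0.13, 0.706, 0], [0, 0, -0.54, 0.103, 0.106, 0.708, 0], [0, 0, -0.53, 0.075, 0.08, 0.708, 0], [0, 0, -0.54, 0.05, 0.051, 0.706, 0], [0, 0, -0.53, 0.027, 0.021, 0.701, 0], [0, 0, -0.54, 0.007, -0.011, 0.696, 0]]]
max 0.781 end [0.371  0.3507 0.12  ]
```

carry_out([
  [[0,0,-0.51,0.78,0.01,0.32,0],[0,0,-0.54,0.765,0.037,0.365,0],[0,0,-0.54,0.736,0.07,0.4,0],[0,0,-0.53,0.707,0.1,0.433,0],[0,0,-0.54,0.674,0.125,0.464,0],[0,0,-0.53,0.638,0.148,0.493,0],[0,0,-0.54,0.6,0.167,0.522,0],[0,0,-0.53,0.564,0.185,0.547,0]],
])

```text
time: 8.12
tool_pos: [0.2301, 0.2424, 0.5462]
tool_rot: [-0.001, 0.886, 0.463, -0.001]
contact_force: [0.6, 0.1, 0.5]
gripper_width: 0.5
```

carry_out([
  [[0,0,-0.54,0.523,0.197,0.572,0],[0,0,-0.54,0.483,0.206,0.595,0],[0,0,-0.53,0.441,0.212,0.615,0],[0,0,-0.54,0.4,0.214,0.634,0],[0,0,-0.53,0.359,0.212,0.65,0],[0,0,-0.54,0.318,0.207,0.664,0],[0,0,-0.54,0.278,0.198,0.677,0],[0,0,-0.53,0.24,0.186,0.688,0]],
])

```text
time: 8.78
tool_pos: [0.3427, 0.3219, 0.3419]
tool_rot: [-0.001, 0.784, 0.62, -0.001]
contact_force: [0.0, -0.2, -0.3]
gripper_width: 0.501
```

carry_out([
  [[0,0,-0.54,0.2,0.17,0.696,0],[0,0,-0.53,0.167,0.15,0.7,0],[0,0,-0.54,0.134,0.13,0.706,0],[0,0,-0.54,0.1,0.106,0.708,0],[0,0,-0.53,0.075,0.08,0.708,0],[0,0,-0.54,0.05,0.05,0.706,0],[0,0,-0.53,0.027,0.02,0.7,0],[0,0,0,0,0,0,0]],
])

```text
time: 9.45
tool_pos: [0.3702, 0.3451, 0.1395]
tool_rot: [-0.002, 0.673, 0.739, -0.006]
contact_force: [0.3, -1.0, -0.2]
gripper_width: 0.502
```

```bash
python3 st.py; python3 - <<'E'
from pl import *
lplan((.371,.3507,.05),down(1.719),0,4)
f=grab_frame('side'); crop('s4',f,150,150,500,450,2); f=grab_frame('top'); crop('t4',f,195,130,365,330,3)
E
```

```text
t 9.45 q [0.6025, -0.1511, 1.9665, 0.0012, 1.3396, -1.0619] p [0.3702, 0.3451, 0.1395] x [-0.093, 0.996, -0.006] z [-0.012, -0.007, -1.0] F [0.3, -1.0, -0.2] T [-0.04, 0.03, 0.03] w 42.7
[[[-0.04, 0.01, -0.16, 0.037, 0.015, 0.559, 0], [-0.03, 0.02, -0.15, 0.037, 0.013, 0.56, 0], [-0.04, 0.01, -0.16, 0.035, 0.012, 0.559, 0], [-0.03, 0.02, -0.16, 0.035, 0.011, 0.56, 0]]]
max 0.56 end [0.371  0.3507 0.05  ]
```

carry_out([
  [[-0.04,0.01,-0.16,0.037,0.015,0.56,0],[-0.03,0.02,-0.15,0.037,0.013,0.56,0],[-0.04,0.01,-0.16,0.035,0.012,0.56,0],[-0.03,0.02,-0.16,0.035,0.011,0.56,0],[0,0,0,0,0,0.5,0],[0,0,0,0,0,0.35,0],[0,0,0,0,0,0.2,0],[0,0,0,0,0,0,0]],
])

```text
time: 10.22
tool_pos: [0.375, 0.3561, 0.016]
tool_rot: [0.001, 0.652, 0.758, 0.006]
contact_force: [0.1, 0.2, 0.1]
gripper_width: 0.498
```

```bash
python3 st.py; python3 - <<'E'
from pl import *
f=grab_frame('side'); crop('s5',f,220,250,420,420,4)
E
```

```text
t 10.22 q [0.6155, 0.0303, 2.025, 0.0003, 1.0731, -1.1066] p [0.375, 0.3561, 0.016] x [-0.151, 0.989, 0.006] z [0.011, 0.008, -1.0] F [0.1, 0.2, 0.1] T [-0.02, 0.0, 0.01] w 42.3
```

```bash
python3 - <<'E'
from pl import *
lplan((.373,.351,.004),down(1.717),0,3)
E
```

```text
[[[0.05, -0.03, 0.02, -0.044, -0.029, 0.107, 0], [0.05, -0.02, 0.02, -0.044, -0.028, 0.108, 0], [0.05, -0.03, 0.02, -0.044, -0.027, 0.108, 0]]]
max 0.108 end [0.373 0.351 0.004]
```

carry_out([
  [[0.05,-0.03,0.02,-0.044,-0.029,0.11,0],[0.05,-0.02,0.02,-0.044,-0.028,0.11,0],[0.05,-0.03,0.02,-0.044,-0.027,0.11,0],[0,0,0,0,0,0,0],[0,0,0,0,0,0,0]],
])

```text
time: 10.68
tool_pos: [0.3716, 0.3507, 0.0024]
tool_rot: [-0.0, 0.653, 0.757, -0.001]
contact_force: [-0.5, -0.2, -0.0]
gripper_width: 0.499
```

```bash
python3 st.py
```

```text
t 10.68 q [0.6108, 0.0494, 2.0329, -0.0, 1.0611, -1.1079] p [0.3716, 0.3507, 0.0024] x [-0.147, 0.989, -0.001] z [-0.001, -0.001, -1.0] F [-0.5, -0.2, -0.0] T [0.04, -0.02, 0.04] w 42.4
```

carry_out([
  [[0,0,0,0,0,0,-1],[0,0,0,0,0,0,-1],[0,0,0,0,0,0,-1],[0,0,0,0,0,0,-1],[0,0,0,0,0,0,-1],[0,0,0,0,0,0,-1],[0,0,0,0,0,0,-1]],
])

```text
time: 11.27
tool_pos: [0.3721, 0.3512, 0.0031]
tool_rot: [-0.0, 0.653, 0.757, -0.0]
contact_force: [-0.1, 0.3, 2.7]
gripper_width: 0.221
```

```bash
python3 st.py;  python3 - <<'E'
from pl import *
f=grab_frame('side'); crop('s6',f,220,250,420,420,4)
E
```

```text
t 11.27 q [0.611, 0.049, 2.032, 0.0001, 1.061, -1.108] p [0.3721, 0.3512, 0.0031] x [-0.148, 0.989, -0.0] z [-0.0, -0.0, -1.0] F [-0.1, 0.3, 2.7] T [0.03, 0.04, 0.0] w 18.8
```

carry_out([
  [[0,0,0,0,0,-0.3,-1],[0,0,0,0,0,-0.7,-1],[0,0,0,0,0,-0.9,-1],[0,0,0,0,0,-0.9,-1],[0,0,0,0,0,-0.9,-1],[0,0,0.5,0,0,-0.2,-1],[0,0,1,0,0,0,-1],[0,0,1,0,0,0,-1]],
])

```text
time: 11.98
tool_pos: [0.3722, 0.3512, 0.1605]
tool_rot: [0.0, 0.733, 0.68, 0.001]
contact_force: [-0.5, 0.4, -1.1]
gripper_width: 0.218
```

carry_out([
  [[0,0,1,0,0,0,-1],[0,0,1,0,0,0,-1],[0,0,1,0,0,0,-1],[0,0,1,0,0,0,-1],[0,0,1,0,0,0,-1],[0,0,1,0,0,0,-1],[0,0,1,0,0,0,-1],[0,0,1,0,0,0,-1]],
])

```text
time: 12.65
tool_pos: [0.3713, 0.3506, 0.1584]
tool_rot: [0.0, 0.921, 0.389, -0.001]
contact_force: [-0.4, -0.4, 0.3]
gripper_width: 0.219
```

carry_out([
  [[0,0,1,0,0,0,-1],[0,0,1,0,0,0,-1],[0,0,1,0,0,0,-1],[0,0,1,0,0,0,-1],[0,0,1,0,0,0,-1],[0,0,1,0,0,0,-1],[0,0,1,0,0,0,-1],[0,0,1,0,0,0,-1]],
])

```text
time: 13.32
tool_pos: [0.3713, 0.3506, 0.1584]
tool_rot: [0.001, 0.999, 0.05, -0.001]
contact_force: [0.4, 0.0, -1.4]
gripper_width: 0.214
```

carry_out([
  [[0,0,1,0,0,0,-1],[0,0,1,0,0,0,-1],[0,0,1,0,0,0,-1],[0,0,1,0,0,0,-1],[0,0,1,0,0,0,-1],[0,0,1,0,0,0,-1],[0,0,1,0,0,0,-1],[0,0,1,0,0,0,-1]],
])

```text
time: 13.98
tool_pos: [0.3713, 0.3506, 0.1584]
tool_rot: [0.001, 0.956, -0.295, -0.001]
contact_force: [-0.5, -0.0, -1.1]
gripper_width: 0.215
```

carry_out([
  [[0,0,1,0,0,0,-1],[0,0,1,0,0,0,-1],[0,0,1,0,0,0,-1],[0,0,1,0,0,0,-1],[0,0,1,0,0,0,-1],[0,0,1,0,0,0,-1],[0,0,1,0,0,0,-1],[0,0,0,0,0,0,-1]],
])

```text
time: 14.65
tool_pos: [0.3714, 0.3506, 0.1584]
tool_rot: [0.001, 0.824, -0.567, -0.0]
contact_force: [-0.3, -0.2, -2.0]
gripper_width: 0.22
```

```bash
python3 st.py;  python3 - <<'E'
from pl import *
f=grab_frame('side'); crop('s7',f,120,150,440,390,2.5); np.savez('s7.npz',**f)
f=grab_frame('top'); crop('t7',f,195,130,365,330,3); np.savez('t7.npz',**f)
E
```

```text
t 14.65 q [0.6109, -0.1662, 1.9468, -0.0001, 1.3635, 1.8169] p [0.3714, 0.3506, 0.1584] x [0.357, -0.934, 0.001] z [-0.002, -0.001, -1.0] F [-0.3, -0.2, -2.0] T [0.02, 0.05, -0.03] w 18.7
```

```bash
python3 - <<'E'
from pl import *
g=dict(np.load('s7.npz'))
h=g['frame'][285:315,205:285]; crop('tipz',g,205,280,285,320,9)
print(cast(g,[220,298.8],.1664), proj(g,[.4741,.3898,.1664]))
yaw=np.radians(14.1-90)
lplan((.4009,.3138,.09),down(yaw),-1,6)
E
```

```text
[[0.47250758 0.38864415 0.1664    ]] [[218.56126766 298.96036928]]
[[[0, 0, 0.23, 0.188, -0.059, 0.285, -1], [0.01, 0, 0.24, 0.186, -0.063, 0.286, -1], [0, 0, 0.23, 0.185, -0.067, 0.285, -1], [0, 0, 0.23, 0.184, -0.07, 0.285, -1], [0.01, -0.01, 0.24, 0.182, -0.074, 0.285, -1], [0, 0, 0.23, 0.181, -0.077, 0.286, -1]]]
max 0.286 end [0.4009 0.3138 0.09  ]
```

carry_out([
  [[0,0,0.23,0.188,-0.06,0.285,-1],[0,0,0.24,0.186,-0.063,0.285,-1],[0,0,0.23,0.185,-0.067,0.285,-1],[0,0,0.23,0.184,-0.07,0.285,-1],[0,0,0.24,0.182,-0.074,0.285,-1],[0,0,0.23,0.18,-0.077,0.285,-1],[0,0,0,0,0,0,-1],[0,0,0,0,0,0,-1]],
])

```text
time: 15.42
tool_pos: [0.4009, 0.3132, 0.0888]
tool_rot: [0.002, 0.788, -0.616, -0.001]
contact_force: [-0.1, -1.3, -1.0]
gripper_width: 0.219
```

```bash
python3 st.py;  python3 - <<'E'
from pl import *
yaw=np.radians(14.1-90)
lplan((.4009,.3138,.056),down(yaw),-1,4)
f=grab_frame('side'); crop('s8',f,190,240,330,345,5.5)
E
```

```text
t 15.42 q [0.5168, -0.09, 2.0022, 0.0001, 1.2333, 1.8448] p [0.4009, 0.3132, 0.0888] x [0.24, -0.971, 0.001] z [-0.003, -0.002, -1.0] F [-0.1, -1.3, -1.0] T [0.02, 0.02, 0.03] w 18.7
[[[0.01, 0, -0.01, -0.004, -0.002, 0.205, -1], [0.01, -0.01, -0.01, -0.004, -0.001, 0.205, -1], [0.01, 0, -0.01, -0.003, -0.002, 0.205, -1], [0.01, 0, -0.01, -0.004, -0.001, 0.205, -1]]]
max 0.205 end [0.4009 0.3138 0.056 ]
```

carry_out([
  [[0.01,0,-0.01,-0.004,0,0.205,-1],[0.01,0,-0.01,-0.004,0,0.205,-1],[0.01,0,-0.01,-0.003,0,0.205,-1],[0.01,0,-0.01,-0.004,0,0.205,-1],[0,0,0,0,0,0,-1],[0,0,0,0,0,0,-1]],
])

```text
time: 15.97
tool_pos: [0.4003, 0.3143, 0.0563]
tool_rot: [0.0, 0.789, -0.614, 0.001]
contact_force: [0.5, 0.8, -0.3]
gripper_width: 0.222
```

carry_out([
  [[0,0,0,0,0,0.07,-1],[0,0,0,0,0,0,-1],[0,0,0,0,0,0,-1]],
])

```text
time: 16.22
tool_pos: [0.4012, 0.3147, 0.0548]
tool_rot: [-0.001, 0.789, -0.614, 0.001]
contact_force: [-0.2, -0.0, -0.7]
gripper_width: 0.219
```

carry_out([
  [[0,0,0,0,0,0.025,-1],[0,0,0,0,0,0,-1],[0,0,0,0,0,0,-1]],
])

```text
time: 16.47
tool_pos: [0.4011, 0.3146, 0.0537]
tool_rot: [-0.001, 0.789, -0.614, 0.001]
contact_force: [0.3, 1.3, -0.4]
gripper_width: 0.219
```

```bash
python3 st.py;  python3 - <<'E'
from pl import *
f=grab_frame('side'); crop('s9',f,190,240,330,345,5.5); np.savez('s9.npz',**f)
E
```

```text
t 16.47 q [0.5196, -0.0409, 2.0216, -0.0012, 1.1586, 1.8434] p [0.4011, 0.3146, 0.0537] x [0.245, -0.97, 0.0] z [0.002, 0.0, -1.0] F [0.3, 1.3, -0.4] T [-0.01, -0.04, 0.03] w 18.6
```

carry_out([
  [[0,0,0,0,0,0.05,-1],[0,0,0,0,0,0,-1],[0,0,0,0,0,0,-1]],
])

```text
time: 16.77
tool_pos: [0.4009, 0.3145, 0.0514]
tool_rot: [-0.001, 0.789, -0.614, 0.001]
contact_force: [-0.5, 0.0, -0.7]
gripper_width: 0.214
```

carry_out([
  [[0,0,0,0,0,0.02,-1],[0,0,0,0,0,0,-1],[0,0,0,0,0,0,-1]],
])

```text
time: 17.02
tool_pos: [0.4011, 0.3146, 0.0507]
tool_rot: [-0.001, 0.789, -0.614, 0.001]
contact_force: [-0.7, -0.5, -1.3]
gripper_width: 0.222
```

carry_out([
  [[0,0,0,0,0,0.02,-1],[0,0,0,0,0,0,-1],[0,0,0,0,0,0,-1]],
])

```text
time: 17.27
tool_pos: [0.401, 0.3146, 0.0499]
tool_rot: [-0.001, 0.789, -0.614, 0.001]
contact_force: [-0.6, 0.4, -0.3]
gripper_width: 0.221
```

carry_out([
  [[0,0,0,0,0,0.02,-1],[0,0,0,0,0,0,-1],[0,0,0,0,0,0,-1]],
])

```text
time: 17.52
tool_pos: [0.4011, 0.3146, 0.0492]
tool_rot: [-0.001, 0.789, -0.614, 0.001]
contact_force: [0.4, -0.7, -1.5]
gripper_width: 0.219
```

```bash
python3 st.py
```

```text
t 17.52 q [0.5196, -0.0339, 2.0235, -0.0011, 1.1498, 1.8434] p [0.4011, 0.3146, 0.0492] x [0.245, -0.97, 0.0] z [0.002, 0.0, -1.0] F [0.4, -0.7, -1.5] T [-0.01, 0.02, 0.04] w 18.6
```

carry_out([
  [[0,0,0,0,0,0.02,-1],[0,0,0,0,0,0,-1],[0,0,0,0,0,0,-1]],
])

```text
time: 17.77
tool_pos: [0.4012, 0.3147, 0.0486]
tool_rot: [-0.001, 0.789, -0.614, 0.001]
contact_force: [-1.3, -0.1, 1.3]
gripper_width: 0.218
```

carry_out([
  [[0,0,0,0,0,0.02,-1],[0,0,0,0,0,0,-1],[0,0,0,0,0,0,-1]],
])

```text
time: 18.02
tool_pos: [0.4013, 0.3148, 0.048]
tool_rot: [-0.001, 0.789, -0.614, 0.001]
contact_force: [-3.3, -1.3, 3.8]
gripper_width: 0.22
```

```bash
python3 st.py;  python3 - <<'E'
from pl import *
f=grab_frame('side'); crop('s10',f,190,240,330,345,5.5); np.savez('s10.npz',**f)
E
```

```text
t 18.02 q [0.5197, -0.0319, 2.0238, -0.0011, 1.1472, 1.8434] p [0.4013, 0.3148, 0.048] x [0.245, -0.97, 0.0] z [0.003, 0.0, -1.0] F [-3.3, -1.3, 3.8] T [-0.02, 0.01, -0.07] w 18.7
```

carry_out([
  [[0,0,0,0,0,-0.04,-1],[0,0,0,0,0,0,-1],[0,0,0,0,-0.1,0,-1],[0,0,0,0,-0.1,0,-1],[0,0,0,0,0,0,-1]],
])

```text
time: 18.48
tool_pos: [0.4096, 0.3167, 0.0491]
tool_rot: [-0.001, 0.789, -0.614, 0.001]
contact_force: [0.2, 0.0, 0.1]
gripper_width: 0.217
```

carry_out([
  [[0,0,0,0,-0.1,0,-1],[0,0,0,0,-0.1,0,-1],[0,0,0,0,0,0,-1],[0,0,0,0,0,0,-1]],
])

```text
time: 18.82
tool_pos: [0.417, 0.3186, 0.0491]
tool_rot: [-0.001, 0.789, -0.614, 0.001]
contact_force: [0.2, -0.1, 0.6]
gripper_width: 0.216
```

```bash
python3 st.py;  python3 - <<'E'
from pl import *
f=grab_frame('side'); crop('s11',f,190,240,330,345,5.5); np.savez('s11.npz',**f)
E
```

```text
t 18.82 q [0.5111, 0.0019, 1.9884, -0.0013, 1.1489, 1.8351] p [0.417, 0.3186, 0.0491] x [0.245, -0.97, 0.001] z [0.003, 0.0, -1.0] F [0.2, -0.1, 0.6] T [0.05, -0.15, -0.02] w 18.4
```

```bash
cat > pry.py <<'E'
from pl import *
import sys
def pry(th0,th1,n,extra=(0,0,0),g=-1):
    p,M,q=cur(); piv=np.array([.4892,.336,.0555]); ax=M[:,0]
    ps=[]
    for i in range(1,n+1):
        Rr=R.from_rotvec(ax*np.radians((th1-th0)*i/n)).as_matrix()
        ps.append((piv+Rr@(p+np.array(extra)*i/n-piv),Rr@M))
    show(ps,p,M,g)
E
python3 - <<'E'
from pry import *
pry(0,16.5,10,(.002,.0005,-.0005))
E
```

```text
[[[0.33, 0, 0, 0, -0.01, 0.055, -1], [0.33, 0, 0, 0, -0.011, 0.054, -1], [0.33, 0, 0, 0, -0.01, 0.054, -1], [0.33, 0, 0, 0, -0.011, 0.055, -1], [0.33, 0, 0, 0, -0.01, 0.054, -1], [0.33, 0, 0, 0, -0.011, 0.054, -1], [0.33, 0, 0, 0, -0.011, 0.053, -1], [0.33, 0, 0, 0, -0.01, 0.054, -1]]]
[[[0.33, 0, 0, 0, -0.011, 0.053, -1], [0.33, 0, 0, 0, -0.011, 0.054, -1]]]
max 0.33 end [0.4237 0.3202 0.0283]
```

carry_out([
  [[0.33,0,0,0,-0.01,0.055,-1],[0.33,0,0,0,-0.01,0.055,-1],[0.33,0,0,0,-0.01,0.055,-1],[0.33,0,0,0,-0.01,0.055,-1],[0,0,0,0,0,0,-1],[0,0,0,0,0,0,-1]],
])

```text
time: 19.37
tool_pos: [0.418, 0.3189, 0.0405]
tool_rot: [-0.046, 0.788, -0.613, 0.036]
contact_force: [-0.8, -1.4, 1.2]
gripper_width: 0.22
```

```bash
python3 st.py;  python3 - <<'E'
from pl import *
f=grab_frame('side'); crop('s12',f,110,240,330,400,3.6); np.savez('s12.npz',**f)
E
```

```text
t 19.37 q [0.5274, -0.0487, 2.0584, -0.0382, 1.0208, 1.8687] p [0.418, 0.3189, 0.0405] x [0.245, -0.969, 0.001] z [0.112, 0.028, -0.993] F [-0.8, -1.4, 1.2] T [-0.08, 0.28, -0.05] w 18.7
```

Seated in the notch, light contact. Continue prying.

carry_out([
  [[0.33,0,0,0,-0.01,0.055,-1],[0.33,0,0,0,-0.01,0.055,-1],[0,0,0,0,0,0,-1]],
])

```text
time: 19.67
tool_pos: [0.4196, 0.3193, 0.0363]
tool_rot: [-0.069, 0.786, -0.612, 0.054]
contact_force: [-0.8, -0.1, 2.4]
gripper_width: 0.219
```

carry_out([
  [[0.33,0,0,0,-0.01,0.055,-1],[0,0,0,0,0,0,-1]],
])

```text
time: 19.83
tool_pos: [0.4202, 0.3194, 0.0342]
tool_rot: [-0.08, 0.785, -0.611, 0.062]
contact_force: [-2.5, -1.5, 3.8]
gripper_width: 0.217
```

carry_out([
  [[0.33,0,0,0,-0.01,0.055,-1],[0,0,0,0,0,0,-1]],
])

```text
time: 20.0
tool_pos: [0.4208, 0.3196, 0.0319]
tool_rot: [-0.091, 0.784, -0.61, 0.071]
contact_force: [-4.2, -1.1, 5.4]
gripper_width: 0.217
```

```bash
python3 st.py;  python3 - <<'E'
from pl import *
f=grab_frame('side'); crop('s13',f,110,240,330,400,3.6); np.savez('s13.npz',**f)
E
```

```text
t 20.0 q [0.5447, -0.0893, 2.1244, -0.0873, 0.8877, 1.9155] p [0.4208, 0.3196, 0.0319] x [0.245, -0.97, 0.001] z [0.222, 0.055, -0.974] F [-4.2, -1.1, 5.4] T [-0.22, 0.76, -0.06] w 18.5
```

carry_out([
  [[0.33,0,0,0,-0.01,0.055,-1],[0,0,0,0,0,0,-1]],
])

```text
time: 20.22
tool_pos: [0.4211, 0.3195, 0.0291]
tool_rot: [-0.101, 0.782, -0.609, 0.08]
contact_force: [-6.1, -1.8, 4.4]
gripper_width: 0.22
```

carry_out([
  [[0.33,0,0,0,-0.01,0.055,-1],[0,0,0,0,0,0,-1]],
])

```text
time: 20.38
tool_pos: [0.4232, 0.3202, 0.0278]
tool_rot: [-0.114, 0.781, -0.608, 0.089]
contact_force: [-2.1, 0.3, 2.0]
gripper_width: 0.217
```

```bash
python3 st.py;  python3 - <<'E'
from pl import *
f=grab_frame('side'); crop('s14',f,110,240,330,400,3.6); np.savez('s14.npz',**f)
E
```

```text
t 20.38 q [0.5534, -0.1052, 2.1558, -0.1189, 0.8171, 1.9456] p [0.4232, 0.3202, 0.0278] x [0.245, -0.969, 0.0] z [0.278, 0.07, -0.958] F [-2.1, 0.3, 2.0] T [-0.07, 0.25, 0.04] w 18.4
```

carry_out([
  [[-0.33,0,0,0,0.01,-0.055,-1],[-0.33,0,0,0,0.01,-0.055,-1],[-0.33,0,0,0,0.01,-0.055,-1],[-0.33,0,0,0,0.01,-0.055,-1],[-0.33,0,0,0,0.01,-0.055,-1],[-0.2,0,0,0,0.01,-0.035,-1],[0,0,0,0,0,0,-1]],
])

```text
time: 21.02
tool_pos: [0.4195, 0.3193, 0.0403]
tool_rot: [-0.051, 0.787, -0.613, 0.04]
contact_force: [0.4, -0.5, -1.1]
gripper_width: 0.216
```

carry_out([
  [[0,0,0,0,0.3,0,-1],[0,0,0,0,0.4,0,-1],[0,0,0,0,0.4,0,-1],[0,0,0,0,0.4,0,-1],[0,0,0,0,0,0,-1],[0,0,0,0,0,0,-1]],
])

```text
time: 21.52
tool_pos: [0.3601, 0.3042, 0.0315]
tool_rot: [-0.051, 0.788, -0.613, 0.04]
contact_force: [-0.0, 0.8, -0.1]
gripper_width: 0.22
```

```bash
python3 st.py;  python3 - <<'E'
from pl import *
p,M,q=cur()
y0=np.radians(14.1-90)
lplan((.385,.33,.14),down(y0),-1,4)
P=np.array([.385,.33,.14]); 
print('rot+down'); 
rv=np.radians(76)
ps=[]
for i in range(1,17):
    ps.append((P+(np.array([.395,.35,.06])-P)*i/16,down(y0+rv*i/16)))
show(ps,P,down(y0),-1)
f=grab_frame('side'); crop('s15',f,110,240,330,400,3.6); np.savez('s15.npz',**f)
E
```

```text
t 21.52 q [0.5679, -0.1794, 2.1952, -0.0485, 1.0043, 1.914] p [0.3601, 0.3042, 0.0315] x [0.246, -0.969, 0.001] z [0.125, 0.031, -0.992] F [-0.0, 0.8, -0.1] T [-0.01, 0.07, -0.02] w 18.7
[[[-0.37, 0, 0.01, -0.118, -0.276, -0.648, -1], [-0.37, 0, 0, -0.118, -0.254, -0.657, -1], [-0.37, 0, 0.01, -0.118, -0.233, -0.665, -1], [-0.36, -0.01, 0, -0.118, -0.212, -0.672, -1]]]
max 0.672 end [0.385 0.33  0.14 ]
rot+down
[[[0, 0, -0.95, -0.027, -0.023, 0.125, -1], [0, 0, -0.95, -0.024, -0.025, 0.125, -1], [0, 0, -0.95, -0.022, -0.026, 0.125, -1], [0, 0, -0.95, -0.021, -0.029, 0.125, -1], [0, 0, -0.95, -0.017, -0.03, 0.125, -1], [0, 0, -0.95, -0.015, -0.032, 0.125, -1], [0, 0, -0.95, -0.013, -0.032, 0.125, -1], [0, 0, -0.95, -0.009, -0.034, 0.125, -1]]]
[[[0, 0, -0.95, -0.007, -0.034, 0.125, -1], [0, 0, -0.95, -0.004, -0.035, 0.125, -1], [0, 0, -0.95, -0.001, -0.035, 0.125, -1], [0, 0, -0.95, 0.001, -0.035, 0.125, -1], [0, 0, -0.95, 0.005, -0.034, 0.125, -1], [0, 0, -0.95, 0.008, -0.034, 0.125, -1], [0, 0, -0.95, 0.01, -0.034, 0.125, -1], [0, 0, -0.95, 0.013, -0.032, 0.125, -1]]]
max 0.95 end [0.395 0.35  0.06 ]
```

carry_out([
  [[-0.37,0,0,-0.118,-0.276,-0.648,-1],[-0.37,0,0,-0.118,-0.254,-0.657,-1],[-0.37,0,0,-0.118,-0.233,-0.665,-1],[-0.36,0,0,-0.118,-0.212,-0.672,-1],[0,0,0,0,0,0,-1]],
])

```text
time: 21.98
tool_pos: [0.3918, 0.3336, 0.1483]
tool_rot: [-0.007, 0.789, -0.615, 0.003]
contact_force: [0.1, 0.3, 0.1]
gripper_width: 0.22
```

carry_out([
  [[0,0,-0.95,-0.027,-0.023,0.05,-1],[0,0,-0.95,-0.024,-0.025,0.05,-1],[0,0,-0.95,-0.022,-0.026,0.05,-1],[0,0,-0.95,-0.021,-0.029,0.05,-1],[0,0,-0.95,-0.017,-0.03,0.125,-1],[0,0,-0.95,-0.015,-0.032,0.125,-1],[0,0,-0.95,-0.013,-0.032,0.125,-1],[0,0,-0.95,-0.009,-0.034,0.125,-1]],
])

```text
time: 22.65
tool_pos: [0.3911, 0.3402, 0.1117]
tool_rot: [-0.0, 0.947, -0.322, 0.001]
contact_force: [0.1, -0.1, -0.8]
gripper_width: 0.218
```

carry_out([
  [[0,0,-0.95,-0.007,-0.034,0.125,-1],[0,0,-0.95,-0.004,-0.035,0.125,-1],[0,0,-0.95,-0.001,-0.035,0.125,-1],[0,0,-0.95,0.001,-0.035,0.125,-1],[0,0,-0.95,0.005,-0.034,0.125,-1],[0,0,-0.95,0.008,-0.034,0.2,-1],[0,0,-0.95,0.01,-0.034,0.2,-1],[0,0,-0.95,0.013,-0.032,0.2,-1]],
])

```text
time: 23.32
tool_pos: [0.3962, 0.3502, 0.0626]
tool_rot: [0.0, 1.0, 0.003, 0.001]
contact_force: [-0.1, 0.4, -0.9]
gripper_width: 0.217
```

```bash
python3 st.py;  python3 - <<'E'
from pl import *
p,M,q=cur()
lplan((.395,.35,.008),down(0),-1,4)
f=grab_frame('side'); crop('s16',f,110,200,430,420,2.5); np.savez('s16.npz',**f)
E
```

```text
t 23.32 q [0.5835, -0.0076, 1.972, -0.0009, 1.1762, 0.5769] p [0.3962, 0.3502, 0.0626] x [1.0, 0.007, 0.001] z [0.001, -0.0, -1.0] F [-0.1, 0.4, -0.9] T [-0.03, -0.03, 0.02] w 18.5
[[[0, 0, 0.02, -0.008, 0.001, 0.341, -1], [0, -0.01, 0.02, -0.008, 0.001, 0.341, -1], [0, 0, 0.02, -0.008, 0.002, 0.342, -1], [0, -0.01, 0.02, -0.007, 0.001, 0.341, -1]]]
max 0.342 end [0.395 0.35  0.008]
```

carry_out([
  [[0,0,0.02,0,0,0.34,-1],[0,0,0.02,0,0,0.34,-1],[0,0,0.02,0,0,0.34,-1],[0,0,0,0,0,0.3,-1],[0,0,0,0,0,0,-1]],
])

```text
time: 23.78
tool_pos: [0.3939, 0.3488, 0.0076]
tool_rot: [0.002, 1.0, -0.002, -0.002]
contact_force: [-0.9, -0.2, 0.1]
gripper_width: 0.216
```

carry_out([
  [[0,0,0,0,0,0.05,-1],[0,0,0,0,0,0,-1],[0,0,0,0,0,0,-1]],
])

```text
time: 24.03
tool_pos: [0.3962, 0.3505, 0.0094]
tool_rot: [-0.0, 1.0, -0.001, 0.001]
contact_force: [-0.6, 0.1, -0.6]
gripper_width: 0.22
```

carry_out([
  [[0,0,0,0,0,0.025,-1],[0,0,0,0,0,0,-1],[0,0,0,0,0,0,-1]],
])

```text
time: 24.28
tool_pos: [0.3958, 0.3503, 0.0081]
tool_rot: [-0.0, 1.0, -0.001, 0.001]
contact_force: [0.6, 0.4, -1.0]
gripper_width: 0.214
```

```bash
python3 st.py
```

```text
t 24.28 q [0.584, 0.0776, 1.9915, -0.0007, 1.0712, 0.5864] p [0.3958, 0.3503, 0.0081] x [1.0, -0.002, 0.001] z [0.001, 0.0, -1.0] F [0.6, 0.4, -1.0] T [0.01, -0.01, 0.01] w 18.2
```

carry_out([
  [[0,0,0,0,0,0.075,-1],[0,0,0,0,0,0.025,-1],[0,0,0,0,0,0,-1],[0,0,0,0,0,0,-1]],
])

```text
time: 24.62
tool_pos: [0.3953, 0.35, 0.0034]
tool_rot: [0.0, 1.0, -0.001, 0.0]
contact_force: [-0.2, 0.4, -0.9]
gripper_width: 0.218
```

carry_out([
  [[0,0,0,0,0,0,0],[0,0,0,0,0,0,0],[0,0,0,0,0,0,0],[0,0,0,0,0,0,0]],
])

```text
time: 24.95
tool_pos: [0.3957, 0.3502, 0.0038]
tool_rot: [0.0, 1.0, -0.001, 0.0]
contact_force: [0.2, 0.1, -0.2]
gripper_width: 0.501
```

carry_out([
  [[0,0,0,0,0,-0.3,0],[0,0,0,0,0,-0.6,0],[0,0,0,0,0,-0.9,0],[0,0,0,0,0,-0.9,0],[0,0,0,0,0,-0.9,0],[0,0,0,-0.5,0,-0.9,0],[0,0,0,0,0,-0.9,0],[0,0,0,0,0,0,0]],
])

```text
time: 25.62
tool_pos: [0.3782, 0.3528, 0.2303]
tool_rot: [-0.005, 1.0, -0.001, 0.007]
contact_force: [0.5, 0.9, 1.7]
gripper_width: 0.501
```

```bash
python3 st.py; python3 - <<'E'
from pl import *
g=grab_frame('side'); crop('s17',g,110,200,430,420,2.5); np.savez('s17.npz',**g)
f=grab_frame('top'); crop('t17',f,195,130,365,330,3); np.savez('t17.npz',**f)
def hi(F,box,lo,hi):
    x0,y0,x1,y1=box; u,v=np.meshgrid(np.arange(x0,x1),np.arange(y0,y1)); uv=np.c_[u.ravel(),v.ravel()]; P=zpt(F,uv)
    m=(P[:,2]>lo)&(P[:,2]<hi)&(np.abs(P[:,0]-.56)<.12)&(np.abs(P[:,1]-.355)<.12); return P[m]
for F,b in((g,(110,230,270,395)),(f,(195,130,300,235))):
    P=hi(F,b,.108,.13); r=cv2.minAreaRect(P[:,:2].astype(np.float32)*1000); print('ridge',len(P),r,np.median(P[:,2]))
    A=hi(F,b,.085,.106)
    c=np.linalg.lstsq(np.c_[A[:,:2],np.ones(len(A))],A[:,2],rcond=None)[0]; 
    for _ in range(5):
        e=np.abs(A@np.r_[c[:2],-1]+c[2]); A=A[e<.003]; c=np.linalg.lstsq(np.c_[A[:,:2],np.ones(len(A))],A[:,2],rcond=None)[0]
    print('dome plane',c.round(4),len(A),A.mean(0).round(4), cv2.minAreaRect(A[:,:2].astype(np.float32)*1000))
E
```

```text
t 25.62 q [0.6069, -0.2199, 1.8712, -0.0006, 1.4736, 0.6082] p [0.3782, 0.3528, 0.2303] x [1.0, -0.001, 0.014] z [0.014, 0.009, -1.0] F [0.5, 0.9, 1.7] T [0.03, 0.01, 0.03] w 42.6
ridge 302 ((538.5759887695312, 346.3905029296875), (12.70240306854248, 80.87772369384766), 15.599815368652344) 0.11187693839233254
dome plane [-0.0194  0.0549  0.0838] 4225 [0.5783 0.3647 0.0925] ((577.4090576171875, 356.30841064453125), (115.09695434570312, 157.08934020996094), 14.348373413085938)
ridge 165 ((537.2523803710938, 344.4726257324219), (13.291053771972656, 78.2771987915039), 15.8284273147583) 0.11117090827768195
dome plane [-0.0201  0.0595  0.0815] 2367 [0.5829 0.354  0.0909] ((575.760498046875, 355.5514831542969), (113.40179443359375, 152.28961181640625), 13.869610786437988)
```

```bash
python3 - <<'E'
from pl import *
lplan((.538,.3455,.17),down(np.radians(14.1)),0,6)
g=dict(np.load('side0.npz')); h=dict(np.load('s17.npz')); f=dict(np.load('t17.npz'))
a=g['frame'][250:400,110:270]; b=h['frame'][250:400,110:270]
save('cmp',cv2.resize(np.hstack([a,b]),None,fx=2.4,fy=2.4,interpolation=cv2.INTER_CUBIC)); crop('t17b',f,205,135,305,225,7)
E
```

```text
[[[0, -0.01, -0.47, 0.672, 0.022, 0.225, 0], [-0.01, -0.01, -0.48, 0.671, 0.05, 0.224, 0], [0, -0.01, -0.47, 0.669, 0.078, 0.224, 0], [-0.01, -0.02, -0.47, 0.665, 0.106, 0.223, 0], [0, -0.01, -0.48, 0.66, 0.132, 0.222, 0], [-0.01, -0.01, -0.47, 0.655, 0.159, 0.222, 0]]]
max 0.672 end [0.538  0.3455 0.17  ]
```

carry_out([
  [[0,0,-0.47,0.67,0.02,0.225,0],[0,0,-0.48,0.67,0.05,0.225,0],[0,0,-0.47,0.67,0.078,0.225,0],[0,0,-0.47,0.665,0.106,0.223,0],[0,0,-0.48,0.66,0.132,0.222,0],[0,0,-0.47,0.655,0.16,0.222,0],[0,0,0,0,0,0,0],[0,0,0,0,0,0,0]],
])

```text
time: 26.38
tool_pos: [0.5362, 0.3434, 0.1627]
tool_rot: [0.001, 0.993, 0.122, -0.003]
contact_force: [0.3, 0.4, -0.4]
gripper_width: 0.501
```

```bash
python3 st.py; python3 - <<'E'
from pl import *
lplan((.538,.3455,.120),down(np.radians(14.1)),0,3)
E
```

```text
t 26.38 q [0.453, 0.133, 1.6438, -0.0004, 1.3703, 0.2093] p [0.5362, 0.3434, 0.1627] x [0.97, 0.241, -0.005] z [-0.005, -0.003, -1.0] F [0.3, 0.4, -0.4] T [-0.0, 0.02, -0.06] w 42.5
[[[0.01, 0.02, -0.01, 0.02, -0.014, 0.356, 0], [0, 0.02, -0.01, 0.02, -0.013, 0.355, 0], [0.01, 0.02, -0.01, 0.02, -0.013, 0.356, 0]]]
max 0.356 end [0.538  0.3455 0.12  ]
```

carry_out([
  [[0,0.02,0,0.02,-0.014,0.36,0],[0,0.02,0,0.02,-0.013,0.36,0],[0,0.02,0,0.02,-0.013,0.36,0],[0,0,0,0,0,0.3,0],[0,0,0,0,0,0.15,0],[0,0,0,0,0,0,0],[0,0,0,0,0,0,0]],
])

```text
time: 26.97
tool_pos: [0.5385, 0.3468, 0.1048]
tool_rot: [-0.0, 0.992, 0.123, 0.003]
contact_force: [0.1, 0.8, 0.2]
gripper_width: 0.499
```

```bash
python3 st.py; python3 - <<'E'
from pl import *
g=grab_frame('side'); crop('s18',g,110,200,310,350,4)
E
```

```text
t 26.97 q [0.4568, 0.1907, 1.6814, -0.0017, 1.2644, 0.2113] p [0.5385, 0.3468, 0.1048] x [0.97, 0.243, 0.005] z [0.005, 0.001, -1.0] F [0.1, 0.8, 0.2] T [0.04, 0.04, 0.0] w 42.4
```

carry_out([
  [[0,0,0,0,0,0.15,0],[0,0,0,0,0,0.08,0],[0,0,0,0,0,0,0],[0,0,0,0,0,0,0]],
])

```text
time: 27.35
tool_pos: [0.5389, 0.3467, 0.0954]
tool_rot: [-0.0, 0.992, 0.123, 0.003]
contact_force: [0.3, 0.6, 0.3]
gripper_width: 0.501
```

carry_out([
  [[0,0,0,0,0,0,-1],[0,0,0,0,0,0,-1],[0,0,0,0,0,0,-1],[0,0,0,0,0,0,-1],[0,0,0,0,0,0,-1],[0,0,0,0,0,0,-1],[0,0,0,0,0,0,-1]],
])

```text
time: 27.93
tool_pos: [0.539, 0.3468, 0.0958]
tool_rot: [-0.0, 0.992, 0.123, 0.003]
contact_force: [-0.9, -0.7, 0.8]
gripper_width: 0.117
```

```bash
python3 st.py; python3 - <<'E'
from pl import *
g=grab_frame('side'); crop('s19',g,110,200,310,350,4)
E
```

```text
t 27.93 q [0.4564, 0.2012, 1.6857, -0.0018, 1.2492, 0.2112] p [0.539, 0.3468, 0.0958] x [0.97, 0.243, 0.006] z [0.006, 0.001, -1.0] F [-0.9, -0.7, 0.8] T [-0.14, 0.14, -0.13] w 9.9
```

carry_out([
  [[0,0,0,0,0,-0.06,-1],[0,0,0,0,0,-0.06,-1],[0,0,0,0,0,0,-1]],
])

```text
time: 28.23
tool_pos: [0.5379, 0.3473, 0.0992]
tool_rot: [-0.001, 0.992, 0.122, 0.002]
contact_force: [-0.1, 2.8, -7.0]
gripper_width: 0.124
```

carry_out([
  [[0,0,0,0,0,-0.06,-1],[0,0,0,0,0,-0.06,-1],[0,0,0,0,0,0,-1]],
])

```text
time: 28.48
tool_pos: [0.5393, 0.3471, 0.1062]
tool_rot: [-0.0, 0.992, 0.123, 0.003]
contact_force: [-1.7, 1.8, -0.7]
gripper_width: 0.121
```

carry_out([
  [[-0.2,0,0,0,0,-0.06,-1],[-0.2,0,0,0,0,-0.06,-1],[0,0,0,0,0,0,-1]],
])

```text
time: 28.73
tool_pos: [0.5399, 0.3471, 0.1116]
tool_rot: [0.018, 0.992, 0.123, 0.006]
contact_force: [0.5, 0.4, -1.6]
gripper_width: 0.122
```

```bash
python3 st.py; python3 - <<'E'
from pl import *
g=grab_frame('side'); crop('s20',g,110,200,310,350,4)
E
```

```text
t 28.73 q [0.4722, 0.1921, 1.6678, -0.0398, 1.2821, 0.2372] p [0.5399, 0.3471, 0.1116] x [0.97, 0.244, 0.008] z [0.017, -0.034, -0.999] F [0.5, 0.4, -1.6] T [-0.0, 0.1, 0.04] w 10.4
```

carry_out([
  [[0.2,0,0,0,0,-0.4,-1],[0.2,0,0,0,0,-0.6,-1],[0,0,0,0,0,-0.7,-1],[0,0,0,0,0,-0.5,-1],[0,0,0,0,0,-0.2,-1],[0,0,0,0,0,0,-1],[0,0,0,0,0,0,-1]],
])

```text
time: 29.37
tool_pos: [0.5382, 0.3474, 0.2062]
tool_rot: [-0.0, 0.992, 0.123, 0.003]
contact_force: [-0.4, 0.1, -2.4]
gripper_width: 0.126
```

```bash
python3 st.py; python3 - <<'E'
from pl import *
lplan((.556,.120,.20),down(np.radians(14.1)),-1,9)
g=grab_frame('side'); crop('s21',g,60,130,340,340,2.8); np.savez('s21.npz',**g)
E
```

```text
t 29.37 q [0.4579, 0.1012, 1.604, -0.0017, 1.4304, 0.2125] p [0.5382, 0.3474, 0.2062] x [0.97, 0.243, 0.006] z [0.006, 0.001, -1.0] F [-0.4, 0.1, -2.4] T [-0.03, 0.05, -0.02] w 10.7
[[[0, -0.01, 0, -0.106, 0.625, 0.017, -1], [0, -0.01, 0, -0.105, 0.625, 0.017, -1], [0, 0, 0, -0.106, 0.625, 0.017, -1], [0, -0.01, 0, -0.106, 0.624, 0.016, -1], [0, -0.01, 0, -0.106, 0.625, 0.017, -1], [0, -0.01, 0, -0.105, 0.625, 0.018, -1], [0, -0.01, 0, -0.106, 0.625, 0.017, -1], [0, 0, 0, -0.106, 0.625, 0.017, -1]]]
[[[0, -0.01, 0, -0.105, 0.625, 0.017, -1]]]
max 0.625 end [0.556 0.12  0.2  ]
```

```bash
python3 - <<'E'
from pl import *
lplan((.558,.105,.18),down(0),-1,9)
f=grab_frame('top')
for nm,h in(('red',(170,8)),('green',(55,90)),('blue',(105,125))):
    for c,st,m in blob(f,*h,(300,200,370,270))[:1]: print(nm,st,cast(f,c,.016).round(4))
E
```

```text
[[[0, 0, 0.31, -0.109, 0.666, 0.068, -1], [0, -0.01, 0.32, -0.09, 0.669, 0.069, -1], [0, 0, 0.31, -0.072, 0.672, 0.069, -1], [0, -0.01, 0.31, -0.053, 0.672, 0.068, -1], [0, 0, 0.31, -0.036, 0.675, 0.069, -1], [0, -0.01, 0.32, -0.017, 0.674, 0.068, -1], [0, 0, 0.31, 0.002, 0.675, 0.069, -1], [0, -0.01, 0.31, 0.02, 0.675, 0.068, -1]]]
[[[0.01, 0, 0.31, 0.039, 0.674, 0.069, -1]]]
max 0.675 end [0.558 0.105 0.18 ]
red [300 242  15  28 221] [[0.393  0.2286 0.016 ]]
blue [318 218  12   6  26] [[0.4859 0.1844 0.016 ]]
```

carry_out([
  [[0,0,0.31,-0.11,0.666,0.068,-1],[0,0,0.32,-0.09,0.67,0.068,-1],[0,0,0.31,-0.072,0.67,0.068,-1],[0,0,0.31,-0.053,0.67,0.068,-1],[0,0,0.31,-0.036,0.675,0.068,-1],[0,0,0.32,-0.017,0.675,0.068,-1],[0,0,0.31,0,0.675,0.068,-1],[0,0,0.31,0.02,0.675,0.068,-1]],
])

```text
time: 30.13
tool_pos: [0.555, 0.1311, 0.1816]
tool_rot: [-0.0, 1.0, 0.013, 0.001]
contact_force: [1.1, -0.7, -0.7]
gripper_width: 0.121
```

carry_out([
  [[0,0,0.31,0.04,0.675,0.068,-1],[0,0,0,0,0,0,-1],[0,0,0,0,0,0,-1]],
])

```text
time: 30.38
tool_pos: [0.5576, 0.1044, 0.1791]
tool_rot: [-0.001, 1.0, -0.001, 0.001]
contact_force: [-1.1, 0.4, -2.0]
gripper_width: 0.121
```

```bash
python3 st.py; python3 - <<'E'
from pl import *
lplan((.558,.105,.055),down(0),-1,5)
f=dict(np.load('t17.npz'))
for nm,h in(('red',(170,8)),('green',(55,90)),('blue',(105,125))):
    for c,st,m in blob(f,*h,(300,200,370,270))[:1]: print(nm,st,cast(f,c,.016).round(4))
g=grab_frame('side'); save('s22',g['frame']); np.savez('s22.npz',**g)
E
```

```text
t 30.38 q [0.0534, -0.0478, 1.8019, 0.0009, 1.3856, 0.055] p [0.5576, 0.1044, 0.1791] x [1.0, -0.002, 0.002] z [0.002, 0.001, -1.0] F [-1.1, 0.4, -2.0] T [0.01, 0.1, -0.0] w 10.3
[[[0, 0, 0, 0.001, -0.002, 0.62, -1], [0, -0.01, -0.01, 0.001, -0.003, 0.621, -1], [-0.01, 0, 0, 0.001, -0.002, 0.62, -1], [0, -0.01, -0.01, 0.001, -0.003, 0.621, -1], [0, 0, 0, 0.002, -0.003, 0.62, -1]]]
max 0.621 end [0.558 0.105 0.055]
red [312 237  14  15 149] [[0.4302 0.1967 0.016 ]]
blue [318 216  12   8  29] [[0.4863 0.1836 0.016 ]]
```

carry_out([
  [[0,0,0,0,0,0.62,-1],[0,0,0,0,0,0.62,-1],[0,0,0,0,0,0.62,-1],[0,0,0,0,0,0.62,-1],[0,0,0,0,0,0.4,-1],[0,0,0,0,0,0,-1]],
])

```text
time: 30.93
tool_pos: [0.5552, 0.1067, 0.0608]
tool_rot: [-0.0, 1.0, 0.001, -0.002]
contact_force: [-1.0, 1.7, -2.2]
gripper_width: 0.122
```

```bash
python3 st.py; python3 - <<'E'
from pl import *
g=grab_frame('side'); crop('s23',g,160,90,400,270,3.3); np.savez('s23.npz',**g)
E
```

```text
t 30.93 q [0.0578, 0.0828, 1.8823, 0.001, 1.1806, 0.055] p [0.5552, 0.1067, 0.0608] x [1.0, 0.002, -0.004] z [-0.004, 0.001, -1.0] F [-1.0, 1.7, -2.2] T [-0.01, 0.15, 0.01] w 10.4
```

Clear of the carton. Lower in small steps.

carry_out([
  [[0,0,0,0,0,0.25,-1],[0,0,0,0,0,0.2,-1],[0,0,0,0,0,0,-1],[0,0,0,0,0,0,-1]],
])

```text
time: 31.32
tool_pos: [0.5594, 0.1058, 0.0482]
tool_rot: [-0.0, 1.0, 0.0, 0.003]
contact_force: [-0.1, -0.3, -1.7]
gripper_width: 0.118
```

carry_out([
  [[0,0,0,0,0,0.05,-1],[0,0,0,0,0,0,-1],[0,0,0,0,0,0,-1]],
])

```text
time: 31.57
tool_pos: [0.5598, 0.1057, 0.0466]
tool_rot: [-0.001, 1.0, 0.0, 0.003]
contact_force: [0.4, 0.1, -1.7]
gripper_width: 0.123
```

carry_out([
  [[0,0,0,0,0,0.05,-1],[0,0,0,0,0,0,-1],[0,0,0,0,0,0,-1]],
])

```text
time: 31.82
tool_pos: [0.5593, 0.1057, 0.0441]
tool_rot: [-0.0, 1.0, 0.0, 0.003]
contact_force: [-0.2, 0.5, -1.3]
gripper_width: 0.121
```

```bash
python3 st.py
```

```text
t 31.82 q [0.0557, 0.109, 1.8861, 0.0007, 1.141, 0.0549] p [0.5593, 0.1057, 0.0441] x [1.0, 0.0, 0.005] z [0.005, 0.001, -1.0] F [-0.2, 0.5, -1.3] T [-0.01, 0.12, -0.02] w 10.3
```

carry_out([
  [[0,0,0,0,0,0.07,-1],[0,0,0,0,0,0,-1],[0,0,0,0,0,0,-1]],
])

```text
time: 32.07
tool_pos: [0.5601, 0.1058, 0.0423]
tool_rot: [-0.0, 1.0, 0.0, 0.003]
contact_force: [-1.4, 2.0, 3.2]
gripper_width: 0.12
```

carry_out([
  [[0,0,0,0,0,0.05,-1],[0,0,0,0,0,0,-1],[0,0,0,0,0,0,-1]],
])

```text
time: 32.32
tool_pos: [0.5607, 0.1063, 0.0408]
tool_rot: [-0.001, 1.0, 0.0, 0.004]
contact_force: [-1.5, 3.7, 5.3]
gripper_width: 0.123
```

carry_out([
  [[0,0,0,0,0,0.04,-1],[0,0,0,0,0,0,-1],[0,0,0,0,0,0,-1]],
])

```text
time: 32.57
tool_pos: [0.561, 0.1066, 0.0397]
tool_rot: [-0.001, 1.0, 0.0, 0.004]
contact_force: [-3.0, 4.5, 7.5]
gripper_width: 0.12
```

carry_out([
  [[0,0,0,0,0,0.03,-1],[0,0,0,0,0,0,-1],[0,0,0,0,0,0,-1]],
])

```text
time: 32.82
tool_pos: [0.5611, 0.1069, 0.0388]
tool_rot: [-0.001, 1.0, 0.0, 0.005]
contact_force: [-0.8, 5.3, 7.8]
gripper_width: 0.115
```

```bash
python3 st.py
```

```text
t 32.82 q [0.0568, 0.1186, 1.8858, 0.0027, 1.1279, 0.0551] p [0.5611, 0.1069, 0.0388] x [1.0, 0.0, 0.009] z [0.009, 0.003, -1.0] F [-0.8, 5.3, 7.8] T [0.26, 0.41, -0.16] w 9.8
```

carry_out([
  [[0,0,0,0,0,0,-0.4],[0,0,0,0,0,0,0],[0,0,0,0,0,0,0],[0,0,0,0,0,0,0],[0,0,0,0,0,0,0]],
])

```text
time: 33.23
tool_pos: [0.5592, 0.1055, 0.0361]
tool_rot: [-0.0, 1.0, 0.0, 0.002]
contact_force: [-0.8, -0.7, -0.7]
gripper_width: 0.501
```

carry_out([
  [[0,0,0,0,0,-0.3,0],[0,0,0,0,0,-0.6,0],[0,0,0,0,0,-0.8,0],[0,0,0,0,0,-0.9,0],[0,0,0,-0.5,-0.8,0,0],[0,0,0,-0.6,-0.8,0,0],[0,0,0,-0.7,-0.8,0,0],[0,0,0,-0.7,-0.8,0,0]],
])

```text
time: 33.9
tool_pos: [0.4593, 0.2332, 0.1415]
tool_rot: [-0.001, 1.0, -0.0, 0.004]
contact_force: [0.8, 0.6, 0.1]
gripper_width: 0.499
```

carry_out([
  [[0,0,0,-0.7,-0.8,0,0],[0,0,0,-0.7,-0.8,0,0],[0,0,0,-0.7,-0.8,0,0],[0,0,0,0,-0.8,0,0],[0,0,0,0,-0.8,0,0],[0,0,0,0,0,0,0]],
])

```text
time: 34.4
tool_pos: [0.3769, 0.3946, 0.1412]
tool_rot: [-0.002, 1.0, 0.002, 0.004]
contact_force: [0.2, -0.8, 0.9]
gripper_width: 0.502
```

```bash
python3 st.py; python3 - <<'E'
from pl import *
g=grab_frame('side'); save('s24',g['frame']); np.savez('s24.npz',**g)
f=grab_frame('top'); save('t24',f['frame']); np.savez('t24.npz',**f)
for nm,h in(('red',(170,8)),('green',(55,90)),('blue',(105,125))):
    for c,st,m in blob(f,*h,(300,190,400,275))[:1]: print(nm,st,cast(f,c,.016).round(4))
    for c,st,m in blob(g,*h,(250,245,370,320))[:1]: print(nm,st,cast(g,c,.011).round(4))
E
```

```text
t 34.4 q [0.6726, -0.0687, 1.8878, -0.0013, 1.3144, 0.668] p [0.3769, 0.3946, 0.1412] x [1.0, 0.005, 0.007] z [0.007, 0.004, -1.0] F [0.2, -0.8, 0.9] T [-0.02, -0.01, 0.03] w 42.7
red [312 237  14  15 148] [[0.4301 0.1969 0.016 ]]
green [327 266  17  16 203] [[0.4247 0.1267 0.011 ]]
blue [318 218  12   6  32] [[0.4861 0.1839 0.016 ]]
```

```bash
python3 - <<'E'
from pl import *
f=dict(np.load('t24.npz'))
for nm,h in(('red',(165,10)),('green',(50,95)),('blue',(100,130))):
    for c,st,m in blob(f,*h,(300,190,400,275),smin=70,vmin=30)[:1]:
        (cx,cy),r=cv2.minEnclosingCircle(np.argwhere(m)[:,::-1].astype(np.float32)); print(nm,st,cast(f,c,.016).round(4),cast(f,(cx,cy),.016).round(4),r)
crop('t24k',f,205,140,300,230,8)
im=f['frame'][140:230,205:300].astype(int); v=im.min(2)
# cakes
for nm,h in(('red',(165,10)),('green',(50,95)),('blue',(100,130))):
    for c,st,m in blob(f,*h,(205,140,300,185),smin=120,vmin=40)[:1]: print('cake',nm,st,cast(f,c,.074).round(4))
E
```

```text
red [311 237  15  15 167] [[0.4301 0.1973 0.016 ]] [[0.4301 0.1972 0.016 ]] 7.280210018157959
green [343 241  13  13 100] [[0.4221 0.1237 0.016 ]] [[0.4226 0.1235 0.016 ]] 6.800835609436035
blue [317 209  14  15 134] [[0.4965 0.1846 0.016 ]] [[0.4971 0.1849 0.016 ]] 7.074216842651367
cake red [238 158  14  12 123] [[0.6095 0.3628 0.074 ]]
cake green [258 154  13  11 100] [[0.6202 0.3197 0.074 ]]
cake blue [220 163  14  12 118] [[0.5979 0.4055 0.074 ]]
```

```bash
python3 - <<'E'
from pl import *
f=dict(np.load('t24.npz'))
q=(np.array([(118,360),(570,245),(600,392),(148,508)])+.5)/8-.5+[205,140]
c=cast(f,q,.064)[:,:2]; print(c.round(4)); TL,TR,BR,BL=c
u=((TL-BL)+(TR-BR));u/=np.linalg.norm(u); v=((TL-TR)+(BL-BR));v/=np.linalg.norm(v); print(np.degrees(np.arctan2(u[1],u[0])),np.degrees(np.arctan2(-v[0],v[1])),np.linalg.norm(TL-BL),np.linalg.norm(TL-TR))
m=c.mean(0); L=np.linalg.norm((TL-TR+BL-BR)/2)
print('mid',m,'left',m+v*.0455,'right',m-v*.0455, L/3)
e=np.array([.4892,.336]);U=np.array([.9699,.2436]);V=np.array([-.2436,.9699]); print('case rel edge',(m-e)@U,(m-e)@V)
cor=(np.array([(140,685),(715,540),(588,38),(14,172)])+.5)/8-.5+[205,140]; print(cast(f,cor,.056).round(4))
E
```

```text
[[0.5621 0.4225]
 [0.5954 0.2929]
 [0.5516 0.2836]
 [0.5184 0.4122]]
12.55330715158109 14.444493818487677 0.04496068087804871 0.13375680918540617
mid [0.55687817 0.35280898] left [0.54552856 0.39687072] right [0.56822778 0.30874725] 0.044432897846546825
case rel edge 0.0697357302672925 -0.00018336986952812988
[[0.4685 0.4147 0.056 ]
 [0.5098 0.251  0.056 ]
 [0.6613 0.2897 0.056 ]
 [0.6217 0.4572 0.056 ]]
```

```bash
python3 - <<'E'
from pl import *
Y=np.radians(14.1)
lplan((.4301,.1972,.10),down(Y),.1,8)
P=np.array([.4301,.1972,.10]);lplan((.4301,.1972,.006),down(Y),.1,5,P,down(Y))
E
```

```text
[[[0, -0.01, -0.35, 0.163, 0.607, 0.127, 0.1], [0, -0.01, -0.35, 0.144, 0.611, 0.127, 0.1], [0, -0.01, -0.35, 0.125, 0.615, 0.126, 0.1], [0, -0.01, -0.35, 0.107, 0.619, 0.127, 0.1], [0, 0, -0.34, 0.088, 0.622, 0.126, 0.1], [0, -0.01, -0.35, 0.07, 0.624, 0.127, 0.1], [0, -0.01, -0.35, 0.05, 0.626, 0.126, 0.1], [0, -0.01, -0.35, 0.031, 0.628, 0.127, 0.1]]]
max 0.628 end [0.4301 0.1972 0.1   ]
[[[0, 0, 0, 0, 0, 0.47, 0.1], [0, 0, 0, 0, 0, 0.47, 0.1], [0, 0, 0, 0, 0, 0.47, 0.1], [0, 0, 0, 0, 0, 0.47, 0.1], [0, 0, 0, 0, 0, 0.47, 0.1]]]
max 0.47 end [0.4301 0.1972 0.006 ]
```

carry_out([
  [[0,-0.01,-0.35,0.163,0.607,0.127,0.1],[0,-0.01,-0.35,0.144,0.61,0.127,0.1],[0,-0.01,-0.35,0.125,0.615,0.126,0.1],[0,-0.01,-0.35,0.107,0.62,0.127,0.1],[0,0,-0.34,0.088,0.622,0.126,0.1],[0,-0.01,-0.35,0.07,0.624,0.127,0.1],[0,-0.01,-0.35,0.05,0.626,0.126,0.1],[0,-0.01,-0.35,0.03,0.628,0.127,0.1]],
])

```text
time: 35.17
tool_pos: [0.43, 0.1939, 0.0995]
tool_rot: [0.0, 0.993, 0.122, 0.0]
contact_force: [-0.4, 0.4, -0.1]
gripper_width: 0.547
```

carry_out([
  [[0,0,0,0,0,0,0.1],[0,0,0,0,0,0,0.1]],
])

```text
time: 35.33
tool_pos: [0.4299, 0.1944, 0.0993]
tool_rot: [-0.0, 0.993, 0.12, -0.0]
contact_force: [-0.7, 1.5, 0.1]
gripper_width: 0.548
```

```bash
python3 st.py; python3 - <<'E'
from pl import *
Y=np.radians(14.1)
lplan((.4301,.1972,.006),down(Y),.1,5)
g=grab_frame('side'); crop('s25',g,220,180,400,330,4)
E
```

```text
t 35.33 q [0.2666, -0.2023, 2.0826, 0.0004, 1.262, 0.0268] p [0.4299, 0.1944, 0.0993] x [0.971, 0.237, -0.001] z [-0.001, 0.0, -1.0] F [-0.7, 1.5, 0.1] T [0.01, 0.03, 0.0] w 46.6
[[[0, 0, -0.01, 0.005, -0.013, 0.466, 0.1], [0, 0, -0.02, 0.005, -0.013, 0.467, 0.1], [0, 0.01, -0.01, 0.004, -0.013, 0.466, 0.1], [0, 0, -0.02, 0.005, -0.013, 0.467, 0.1], [0, 0, -0.01, 0.004, -0.013, 0.466, 0.1]]]
max 0.467 end [0.4301 0.1972 0.006 ]
```

carry_out([
  [[0,0,0,0.005,-0.013,0.466,0.1],[0,0,0,0.005,-0.013,0.467,0.1],[0,0,0,0.004,-0.013,0.466,0.1],[0,0,0,0.005,-0.013,0.4,0.1],[0,0,0,0,0,0.3,0.1],[0,0,0,0,0,0,0.1],[0,0,0,0,0,0,0.1]],
])

```text
time: 35.97
tool_pos: [0.4295, 0.1989, 0.0152]
tool_rot: [-0.0, 0.993, 0.122, -0.001]
contact_force: [-0.1, -0.9, 0.1]
gripper_width: 0.546
```

```bash
python3 st.py; python3 - <<'E'
from pl import *
g=grab_frame('side'); crop('s26',g,220,180,400,330,4)
E
```

```text
t 35.97 q [0.276, -0.0638, 2.1193, 0.0004, 1.0876, 0.031] p [0.4295, 0.1989, 0.0152] x [0.97, 0.242, -0.001] z [-0.001, -0.0, -1.0] F [-0.1, -0.9, 0.1] T [0.01, 0.01, -0.0] w 46.4
```

carry_out([
  [[0,0,0,0,0.03,0.14,0.1],[0,0,0,0,0,0.1,0.1],[0,0,0,0,0,0,0.1],[0,0,0,0,0,0,-1],[0,0,0,0,0,0,-1],[0,0,0,0,0,0,-1],[0,0,0,0,0,0,-1],[0,0,0,0,0,0,-1]],
])

```text
time: 36.68
tool_pos: [0.4309, 0.1974, 0.0063]
tool_rot: [-0.0, 0.993, 0.122, 0.0]
contact_force: [-0.7, 0.3, 4.1]
gripper_width: 0.366
```

```bash
python3 st.py
```

```text
t 36.68 q [0.2722, -0.0472, 2.1216, 0.0003, 1.0665, 0.0281] p [0.4309, 0.1974, 0.0063] x [0.97, 0.242, 0.001] z [0.001, 0.0, -1.0] F [-0.7, 0.3, 4.1] T [-0.04, 0.11, 0.04] w 31.1
```

carry_out([
  [[0,0,0,0,0,-0.4,-1],[0,0,0,0,0,-0.7,-1],[0,0,0,0,0,-0.8,-1],[0,0,0,0,0,-0.8,-1],[0,0,0,0,0,-0.4,-1],[0,0,0,0,0,0,-1],[0,0,0,0,0,0,-1]],
])

```text
time: 37.27
tool_pos: [0.4309, 0.1974, 0.1304]
tool_rot: [-0.0, 0.993, 0.122, 0.001]
contact_force: [-0.3, 0.4, -0.3]
gripper_width: 0.363
```

```bash
python3 st.py; python3 - <<'E'
from pl import *
Y=np.radians(14.1)
lplan((.5562,.3527,.12),down(Y),-1,7)
g=grab_frame('side'); crop('s27',g,180,140,400,310,3.5)
E
```

```text
t 37.27 q [0.2722, -0.2369, 2.0559, 0.0003, 1.3209, 0.0281] p [0.4309, 0.1974, 0.1304] x [0.97, 0.242, 0.002] z [0.002, 0.001, -1.0] F [-0.3, 0.4, -0.3] T [0.01, -0.02, -0.02] w 30.8
[[[0, 0, 0, 0.568, -0.43, 0.038, -1], [0, -0.01, -0.01, 0.568, -0.43, 0.038, -1], [0, 0, 0, 0.569, -0.43, 0.038, -1], [0, 0, 0, 0.568, -0.43, 0.038, -1], [0, 0, -0.01, 0.569, -0.429, 0.038, -1], [0, -0.01, 0, 0.569, -0.429, 0.037, -1], [0, 0, 0, 0.569, -0.43, 0.038, -1]]]
max 0.569 end [0.5562 0.3527 0.12  ]
```

Red wheel held. To the middle pocket.

carry_out([
  [[0,0,0,0.568,-0.43,0.038,-1],[0,0,0,0.568,-0.43,0.038,-1],[0,0,0,0.568,-0.43,0.038,-1],[0,0,0,0.568,-0.43,0.038,-1],[0,0,0,0.57,-0.43,0.038,-1],[0,0,0,0.57,-0.43,0.038,-1],[0,0,0,0.57,-0.43,0.038,-1],[0,0,0,0,0,0,-1]],
])

```text
time: 37.98
tool_pos: [0.5563, 0.3547, 0.1149]
tool_rot: [0.0, 0.992, 0.122, -0.002]
contact_force: [-1.2, -1.2, 0.3]
gripper_width: 0.359
```

carry_out([
  [[0,0,0,0,0,0,-1],[0,0,0,0,0,0,-1]],
])

```text
time: 38.15
tool_pos: [0.5544, 0.3516, 0.1165]
tool_rot: [0.001, 0.993, 0.122, -0.002]
contact_force: [-0.6, -0.7, -1.1]
gripper_width: 0.364
```

```bash
python3 st.py; python3 - <<'E'
from pl import *
Y=np.radians(14.1)
lplan((.5562,.3527,.085),down(Y),-1,3)
E
```

```text
t 38.15 q [0.4519, 0.2195, 1.6271, 0.0001, 1.2998, 0.2078] p [0.5544, 0.3516, 0.1165] x [0.97, 0.242, -0.005] z [-0.004, -0.002, -1.0] F [-0.6, -0.7, -1.1] T [0.01, 0.01, -0.01] w 30.9
[[[0, 0.02, -0.01, 0.018, -0.005, 0.262, -1], [0.01, 0.02, -0.01, 0.018, -0.005, 0.263, -1], [0, 0.01, 0, 0.017, -0.005, 0.262, -1]]]
max 0.263 end [0.5562 0.3527 0.085 ]
```

carry_out([
  [[0,0.02,0,0.018,0,0.263,-1],[0,0.02,0,0.018,0,0.263,-1],[0,0.01,0,0.017,0,0.262,-1],[0,0,0,0,0,0.1,-1],[0,0,0,0,0,0,-1],[0,0,0,0,0,0,-1]],
])

```text
time: 38.65
tool_pos: [0.5576, 0.3528, 0.0829]
tool_rot: [-0.0, 0.993, 0.122, 0.001]
contact_force: [1.3, -0.3, 0.3]
gripper_width: 0.361
```

```bash
python3 st.py; python3 - <<'E'
from pl import *
g=grab_frame('side'); crop('s28',g,120,200,320,370,4); f=grab_frame('top'); crop('t28',f,200,130,320,240,6)
Y=np.radians(14.1); lplan((.5562,.3527,.068),down(Y),-1,2)
E
```

```text
t 38.65 q [0.4516, 0.2578, 1.6425, -0.0006, 1.2384, 0.208] p [0.5576, 0.3528, 0.0829] x [0.97, 0.241, 0.003] z [0.003, 0.001, -1.0] F [1.3, -0.3, 0.3] T [0.0, -0.0, -0.01] w 30.7
[[[0, -0.03, -0.01, -0.029, 0, 0.202, -1], [-0.01, -0.03, -0.01, -0.028, 0, 0.202, -1]]]
max 0.202 end [0.5562 0.3527 0.068 ]
```

carry_out([
  [[0,-0.03,0,-0.029,0,0.2,-1],[0,-0.03,0,-0.028,0,0.17,-1],[0,0,0,0,0,0,-1],[0,0,0,0,0,0,-1]],
])

```text
time: 39.08
tool_pos: [0.5551, 0.3523, 0.0676]
tool_rot: [0.0, 0.993, 0.122, -0.002]
contact_force: [0.3, -0.3, 0.2]
gripper_width: 0.365
```

carry_out([
  [[0,0,0,0,0,0.02,-1],[0,0,0,0,0,0,-1],[0,0,0,0,0,0,-1]],
])

```text
time: 39.33
tool_pos: [0.556, 0.3527, 0.0682]
tool_rot: [-0.0, 0.993, 0.122, -0.0]
contact_force: [0.6, 1.2, 0.6]
gripper_width: 0.366
```

```bash
python3 st.py; python3 - <<'E'
from pl import *
g=grab_frame('side'); crop('s29',g,120,200,320,370,4)
E
```

```text
t 39.33 q [0.4521, 0.2738, 1.6504, 0.0006, 1.2182, 0.2078] p [0.556, 0.3527, 0.0682] x [0.97, 0.242, -0.001] z [-0.001, 0.0, -1.0] F [0.6, 1.2, 0.6] T [0.09, -0.03, -0.02] w 31.1
```

```bash
python3 - <<'E'
from pl import *
g=grab_frame('side')
e=np.array([.4892,.336]);U=np.array([.9699,.2436]);V=np.array([-.2436,.9699])
q=(np.array([(232,483),(335,497),(187,567),(295,587)])+.5)/4-.5+[120,200]
c=cast(g,q,.064)[:,:2]; print(np.c_[(c-e)@U,(c-e)@V].round(4)); 
print('tcp',((np.array([.556,.3527])-e)@U).round(4),((np.array([.556,.3527])-e)@V).round(4))
for c,st,m in blob(g,165,10,(180,290,215,325),smin=120,vmin=30)[:1]:
    print(st); p=np.argwhere(m); 
    lo=p[:,0].max(); print('wheel bottom row',lo, 'cols',p[p[:,0]==lo][:,1])
    w=cast(g,[p[p[:,0]==lo][:,1].mean(),lo+.5],.0615)[0,:2]; print((w-e)@U,(w-e)@V)
E
```

```text
[[0.0921 0.0238]
 [0.0499 0.0213]
 [0.0918 0.0673]
 [0.0481 0.0667]]
tcp 0.0689 -0.0001
[185 299  20  21 298]
wheel bottom row 319 cols [191 192 193 194 195 196 197 198 199 200]
0.06654977787165897 0.013618642985603432
```

carry_out([
  [[0,0,0,0.02,0,0.03,-1],[0,0,0,0,0,0,-1],[0,0,0,0,0,0,0.1],[0,0,0,0,0,0,0.1],[0,0,0,0,0,0,0.1],[0,0,0,0,0,0,0.1]],
])

```text
time: 39.93
tool_pos: [0.5567, 0.3528, 0.0668]
tool_rot: [-0.0, 0.993, 0.122, -0.001]
contact_force: [-0.1, -0.3, -0.3]
gripper_width: 0.551
```

carry_out([
  [[0,0,0,0,0,-0.3,0.1],[0,0,0,0,0,-0.7,0.1],[0,0,0,0,0,-0.8,0.1],[0,0,0,0,0,0,0.1],[0,0,0,0,0,0,0.1]],
])

```text
time: 40.35
tool_pos: [0.5588, 0.3538, 0.1434]
tool_rot: [-0.001, 0.993, 0.122, 0.003]
contact_force: [-0.2, -0.3, -0.4]
gripper_width: 0.551
```

```bash
python3 st.py; python3 - <<'E'
from pl import *
lplan((.497,.1848,.11),down(np.radians(59.1)),.1,9)
g=grab_frame('side'); crop('s30',g,120,200,320,370,4)
for nm,h in(('red',(165,10)),('green',(50,95)),('blue',(100,130))):
    for c,st,m in blob(g,*h,(260,255,370,320),smin=90,vmin=30)[:1]: print(nm,c,st,cast(g,c,.011).round(4))
E
```

```text
t 40.35 q [0.4518, 0.1979, 1.6046, 0.0005, 1.333, 0.2076] p [0.5588, 0.3538, 0.1434] x [0.97, 0.242, 0.006] z [0.005, 0.003, -1.0] F [-0.2, -0.3, -0.4] T [0.01, 0.05, -0.02] w 46.9
[[[0, -0.01, -1, -0.281, 0.414, 0.09, 0.1], [0, -0.01, -1.01, -0.315, 0.388, 0.091, 0.1], [0, 0, -1, -0.348, 0.359, 0.091, 0.1], [0, -0.01, -1, -0.379, 0.327, 0.091, 0.1], [0, -0.01, -1, -0.405, 0.293, 0.091, 0.1], [0.01, -0.01, -1.01, -0.429, 0.257, 0.092, 0.1], [0, -0.01, -1, -0.45, 0.218, 0.092, 0.1], [0, 0, -1, -0.468, 0.177, 0.092, 0.1]]]
[[[0, -0.01, -1, -0.481, 0.137, 0.093, 0.1]]]
max 1.01 end [0.497  0.1848 0.11  ]
green [334.86602871 273.81339713] [327 265  17  17 209] [[0.4246 0.1265 0.011 ]]
blue [282.49377593 281.87966805] [274 273  18  18 241] [[0.4988 0.1873 0.011 ]]
```

carry_out([
  [[0,0,-1,-0.28,0.414,0,0.1],[0,0,-1,-0.315,0.388,0,0.1],[0,0,-1,-0.348,0.36,0.05,0.1],[0,0,-1,-0.38,0.327,0.1,0.1],[0,0,-1,-0.405,0.293,0.15,0.1],[0,0,-1,-0.43,0.257,0.15,0.1],[0,0,-1,-0.45,0.218,0.15,0.1],[0,0,-1,-0.468,0.177,0.2,0.1]],
])

```text
time: 41.07
tool_pos: [0.5002, 0.2014, 0.1054]
tool_rot: [-0.001, 0.89, 0.456, -0.002]
contact_force: [0.3, 0.3, 0.5]
gripper_width: 0.551
```

carry_out([
  [[0,0,-1,-0.48,0.137,0.1,0.1],[0,0,0,0,0,0,0.1],[0,0,0,0,0,0,0.1]],
])

```text
time: 41.32
tool_pos: [0.4934, 0.183, 0.1013]
tool_rot: [-0.001, 0.871, 0.491, -0.002]
contact_force: [1.4, 1.2, 1.3]
gripper_width: 0.55
```

```bash
python3 st.py; python3 - <<'E'
from pl import *
lplan((.497,.1848,.03),down(np.radians(59.1)),.1,4)
g=grab_frame('side'); crop('s31',g,180,180,380,340,4)
E
```

```text
t 41.32 q [0.2135, -0.0628, 1.9537, 0.0006, 1.2547, -0.8133] p [0.4934, 0.183, 0.1013] x [0.518, 0.856, -0.002] z [-0.004, -0.0, -1.0] F [1.4, 1.2, 1.3] T [0.07, -0.05, -0.05] w 46.8
[[[-0.01, 0.01, -0.01, 0.022, 0.015, 0.446, 0.1], [-0.01, 0, -0.02, 0.022, 0.015, 0.445, 0.1], [-0.01, 0.01, -0.01, 0.022, 0.014, 0.446, 0.1], [-0.01, 0.01, -0.02, 0.021, 0.014, 0.446, 0.1]]]
max 0.446 end [0.497  0.1848 0.03  ]
```

carry_out([
  [[0,0,0,0.022,0.015,0.446,0.1],[0,0,0,0.022,0.015,0.446,0.1],[0,0,0,0.022,0.014,0.446,0.1],[0,0,0,0.022,0.014,0.3,0.1],[0,0,0,0,0,0,0.1],[0,0,0,0,0,0,0.1]],
])

```text
time: 41.87
tool_pos: [0.4981, 0.186, 0.0368]
tool_rot: [-0.001, 0.87, 0.492, -0.001]
contact_force: [0.7, -0.8, 0.3]
gripper_width: 0.549
```

```bash
python3 st.py; python3 - <<'E'
from pl import *
lplan((.497,.1848,.0062),down(np.radians(59.1)),.1,3)
g=grab_frame('side'); crop('s32',g,180,180,380,340,4)
E
```

```text
t 41.87 q [0.2171, 0.0401, 1.9734, 0.0004, 1.1308, -0.8127] p [0.4981, 0.186, 0.0368] x [0.515, 0.857, -0.002] z [-0.003, -0.0, -1.0] F [0.7, -0.8, 0.3] T [-0.0, -0.0, -0.05] w 46.6
[[[-0.01, 0.01, -0.01, -0.012, -0.002, 0.255, 0.1], [-0.01, 0, 0, -0.013, -0.002, 0.255, 0.1], [-0.01, 0.01, -0.01, -0.013, -0.003, 0.255, 0.1]]]
max 0.255 end [0.497  0.1848 0.0062]
```

carry_out([
  [[0,0,0,-0.012,0,0.255,0.1],[0,0,0,-0.013,0,0.255,0.1],[0,0,0,-0.013,0,0.25,0.1],[0,0,0,0,0,0,0.1],[0,0,0,0,0,0,0.1]],
])

```text
time: 42.33
tool_pos: [0.4965, 0.1839, 0.0057]
tool_rot: [-0.001, 0.87, 0.492, -0.002]
contact_force: [0.7, 0.8, 0.2]
gripper_width: 0.549
```

```bash
python3 st.py
```

```text
t 42.33 q [0.2141, 0.0866, 1.9868, 0.0003, 1.0719, -0.8153] p [0.4965, 0.1839, 0.0057] x [0.515, 0.857, -0.002] z [-0.004, -0.001, -1.0] F [0.7, 0.8, 0.2] T [0.01, 0.01, -0.03] w 46.7
```

carry_out([
  [[0,0,0,0,0,0,-1],[0,0,0,0,0,0,-1],[0,0,0,0,0,0,-1],[0,0,0,0,0,0,-1],[0,0,0,0,0,0,-1],[0,0,0,0,0,0,-1]],
])

```text
time: 42.83
tool_pos: [0.498, 0.1843, 0.0074]
tool_rot: [-0.0, 0.87, 0.492, 0.0]
contact_force: [-0.6, -0.4, 1.5]
gripper_width: 0.361
```

```bash
python3 st.py; python3 - <<'E'
from pl import *
g=grab_frame('side'); crop('s33',g,180,180,380,340,4)
E
```

```text
t 42.83 q [0.2142, 0.0848, 1.9851, 0.0003, 1.0717, -0.8153] p [0.498, 0.1843, 0.0074] x [0.515, 0.857, 0.0] z [-0.0, 0.0, -1.0] F [-0.6, -0.4, 1.5] T [-0.01, -0.04, -0.03] w 30.7
```

carry_out([
  [[0,0,0,0,0,-0.4,-1],[0,0,0,0,0,-0.7,-1],[0,0,0,0,0,-0.8,-1],[0,0,0,0,0,-0.8,-1],[0,0,0,0,0,-0.4,-1],[0,0,0,0,0,0,-1],[0,0,0,0,0,0,-1]],
])

```text
time: 43.47
tool_pos: [0.4982, 0.1844, 0.1318]
tool_rot: [0.0, 0.87, 0.492, 0.0]
contact_force: [0.5, -0.9, -1.0]
gripper_width: 0.364
```

```bash
python3 st.py; python3 - <<'E'
from pl import *
lplan((.5458,.3961,.12),down(np.radians(14.1)),-1,10)
E
```

```text
t 43.47 q [0.2141, -0.0895, 1.9241, 0.0003, 1.306, -0.8154] p [0.4982, 0.1844, 0.1318] x [0.515, 0.857, 0.001] z [0.001, 0.0, -1.0] F [0.5, -0.9, -1.0] T [-0.08, -0.02, 0.03] w 30.9
[[[0, 0, 0.9, 0.515, -0.171, 0.03, -1], [0, 0, 0.9, 0.5, -0.211, 0.03, -1], [0, 0, 0.89, 0.482, -0.249, 0.029, -1], [0, 0, 0.9, 0.461, -0.286, 0.03, -1], [0, -0.01, 0.9, 0.437, -0.321, 0.03, -1], [0, 0, 0.9, 0.411, -0.354, 0.029, -1], [0, 0, 0.89, 0.382, -0.386, 0.03, -1], [0, 0, 0.9, 0.35, -0.414, 0.029, -1]]]
[[[0, 0, 0.9, 0.317, -0.44, 0.029, -1], [0, 0, 0.9, 0.282, -0.464, 0.03, -1]]]
max 0.9 end [0.5458 0.3961 0.12  ]
```

carry_out([
  [[0,0,0.9,0.515,-0.17,0.03,-1],[0,0,0.9,0.5,-0.21,0.03,-1],[0,0,0.9,0.482,-0.25,0.03,-1],[0,0,0.9,0.46,-0.286,0.03,-1],[0,0,0.9,0.437,-0.32,0.03,-1],[0,0,0.9,0.41,-0.354,0.03,-1],[0,0,0.89,0.382,-0.386,0.03,-1],[0,0,0.9,0.35,-0.414,0.03,-1]],
])

```text
time: 44.13
tool_pos: [0.5343, 0.3537, 0.1177]
tool_rot: [0.001, 0.98, 0.198, -0.003]
contact_force: [-0.3, -1.1, 0.1]
gripper_width: 0.36
```

carry_out([
  [[0,0,0.9,0.317,-0.44,0.03,-1],[0,0,0.9,0.282,-0.464,0.03,-1],[0,0,0,0,0,0,-1],[0,0,0,0,0,0,-1]],
])

```text
time: 44.47
tool_pos: [0.5439, 0.3957, 0.1156]
tool_rot: [0.001, 0.992, 0.123, -0.003]
contact_force: [-0.5, -0.0, 0.2]
gripper_width: 0.363
```

```bash
python3 st.py; python3 - <<'E'
from pl import *
lplan((.5458,.3961,.078),down(np.radians(14.1)),-1,4)
g=grab_frame('side'); crop('s34',g,120,200,320,370,4)
E
```

```text
t 44.47 q [0.5183, 0.2563, 1.5853, 0.0003, 1.306, 0.2708] p [0.5439, 0.3957, 0.1156] x [0.97, 0.245, -0.006] z [-0.005, -0.003, -1.0] F [-0.5, -0.0, 0.2] T [0.02, 0.01, 0.03] w 30.8
[[[0, 0.02, 0, 0.013, 0, 0.235, -1], [0.01, 0.01, 0.01, 0.014, 0, 0.235, -1], [0, 0.02, 0, 0.012, 0, 0.235, -1], [0.01, 0.02, 0, 0.013, 0.001, 0.235, -1]]]
max 0.235 end [0.5458 0.3961 0.078 ]
```

carry_out([
  [[0,0.02,0,0.013,0,0.235,-1],[0,0.02,0,0.014,0,0.235,-1],[0,0.02,0,0.012,0,0.235,-1],[0,0.02,0,0.013,0,0.235,-1],[0,0,0,0,0,0,-1],[0,0,0,0,0,0,-1]],
])

```text
time: 45.02
tool_pos: [0.5467, 0.3956, 0.0797]
tool_rot: [0.0, 0.993, 0.122, 0.002]
contact_force: [0.5, -0.2, -0.4]
gripper_width: 0.362
```

```bash
python3 st.py; python3 - <<'E'
from pl import *
lplan((.5458,.3961,.0682),down(np.radians(14.1)),-1,2)
g=grab_frame('side'); crop('s35',g,120,200,320,370,4)
E
```

```text
t 45.02 q [0.5168, 0.2934, 1.6052, -0.0014, 1.2398, 0.2726] p [0.5467, 0.3956, 0.0797] x [0.97, 0.242, 0.003] z [0.003, 0.0, -1.0] F [0.5, -0.2, -0.4] T [0.04, 0.01, -0.01] w 30.7
[[[0, -0.02, -0.01, -0.01, -0.008, 0.143, -1], [0, -0.02, -0.01, -0.009, -0.009, 0.144, -1]]]
max 0.144 end [0.5458 0.3961 0.0682]
```

carry_out([
  [[0,-0.02,0,-0.01,-0.008,0.143,-1],[0,-0.02,0,-0.01,-0.009,0.15,-1],[0,0,0,0,0,0,-1],[0,0,0,0,0,0.02,-1],[0,0,0,0,0,0,-1]],
])

```text
time: 45.48
tool_pos: [0.5465, 0.3969, 0.0686]
tool_rot: [-0.0, 0.993, 0.122, 0.001]
contact_force: [0.0, -0.4, -0.6]
gripper_width: 0.365
```

```bash
python3 st.py
```

```text
t 45.48 q [0.5182, 0.3077, 1.6081, -0.0004, 1.2237, 0.2733] p [0.5465, 0.3969, 0.0686] x [0.97, 0.243, 0.002] z [0.002, 0.001, -1.0] F [0.0, -0.4, -0.6] T [0.01, 0.02, -0.02] w 31.0
```

carry_out([
  [[0,0,0,0,0,0,0.1],[0,0,0,0,0,0,0.1],[0,0,0,0,0,0,0.1],[0,0,0,0,0,0,0.1],[0,0,0,0,0,-0.3,0.1],[0,0,0,0,0,-0.7,0.1],[0,0,0,0,0,-0.8,0.1],[0,0,0,0,0,0,0.1]],
])

```text
time: 46.15
tool_pos: [0.5502, 0.3991, 0.1501]
tool_rot: [-0.003, 0.992, 0.122, 0.007]
contact_force: [1.2, 0.9, 2.3]
gripper_width: 0.547
```

```bash
python3 st.py; python3 - <<'E'
from pl import *
lplan((.4224,.1236,.10),down(np.radians(14.1)),.1,11)
g=grab_frame('side'); crop('s36',g,120,200,320,370,4)
for nm,h in(('green',(50,95)),):
    for c,st,m in blob(g,*h,(260,255,370,320),smin=90,vmin=30)[:1]: print(nm,c,st,cast(g,c,.011).round(4))
E
```

```text
t 46.15 q [0.5182, 0.227, 1.5592, -0.0003, 1.3398, 0.2733] p [0.5502, 0.3991, 0.1501] x [0.97, 0.243, 0.015] z [0.014, 0.007, -1.0] F [1.2, 0.9, 2.3] T [0.03, 0.01, 0.0] w 46.5
[[[0, -0.02, 0, -0.435, 0.537, 0.105, 0.1], [-0.01, -0.01, 0, -0.436, 0.538, 0.106, 0.1], [0, -0.02, 0, -0.435, 0.537, 0.107, 0.1], [-0.01, -0.01, 0, -0.435, 0.537, 0.108, 0.1], [0, -0.02, -0.01, -0.434, 0.537, 0.108, 0.1], [0, -0.01, 0, -0.435, 0.537, 0.11, 0.1], [-0.01, -0.02, 0, -0.435, 0.537, 0.109, 0.1], [0, -0.02, 0, -0.435, 0.536, 0.111, 0.1]]]
[[[-0.01, -0.01, 0, -0.435, 0.537, 0.112, 0.1], [0, -0.02, 0, -0.434, 0.536, 0.112, 0.1], [0, -0.01, 0, -0.435, 0.537, 0.114, 0.1]]]
max 0.538 end [0.4224 0.1236 0.1   ]
green [334.86602871 273.81339713] [327 265  17  17 209] [[0.4246 0.1265 0.011 ]]
```

carry_out([
  [[0,-0.02,0,-0.435,0.537,0.1,0.1],[0,-0.02,0,-0.435,0.537,0.1,0.1],[0,-0.02,0,-0.435,0.537,0.1,0.1],[0,-0.02,0,-0.435,0.537,0.1,0.1],[0,-0.02,0,-0.435,0.537,0.11,0.1],[0,-0.01,0,-0.435,0.537,0.11,0.1],[0,-0.02,0,-0.435,0.537,0.11,0.1],[0,-0.02,0,-0.435,0.537,0.11,0.1]],
])

```text
time: 46.87
tool_pos: [0.4518, 0.1951, 0.1071]
tool_rot: [0.001, 0.992, 0.122, -0.006]
contact_force: [-0.1, -0.5, 0.2]
gripper_width: 0.551
```

carry_out([
  [[0,-0.01,0,-0.435,0.537,0.11,0.1],[0,-0.02,0,-0.434,0.536,0.11,0.1],[0,-0.01,0,-0.435,0.537,0.11,0.1],[0,0,0,0,0,0,0.1],[0,0,0,0,0,0,0.1]],
])

```text
time: 47.28
tool_pos: [0.417, 0.1203, 0.0944]
tool_rot: [0.001, 0.993, 0.121, -0.007]
contact_force: [-0.8, 0.3, 0.7]
gripper_width: 0.549
```

```bash
python3 st.py; python3 - <<'E'
from pl import *
lplan((.4224,.1236,.025),down(np.radians(14.1)),.1,4)
g=grab_frame('side'); crop('s37',g,230,160,410,310,4)
E
```

```text
t 47.28 q [0.11, -0.2904, 2.1629, -0.0014, 1.2839, -0.1322] p [0.417, 0.1203, 0.0944] x [0.971, 0.24, -0.015] z [-0.015, -0.003, -1.0] F [-0.8, 0.3, 0.7] T [0.05, -0.04, 0.01] w 46.7
[[[0, 0.04, -0.01, 0.044, -0.011, 0.433, 0.1], [0, 0.05, -0.01, 0.043, -0.012, 0.434, 0.1], [-0.01, 0.04, -0.01, 0.041, -0.011, 0.434, 0.1], [0, 0.04, -0.01, 0.039, -0.012, 0.433, 0.1]]]
max 0.434 end [0.4224 0.1236 0.025 ]
```

carry_out([
  [[0,0.04,0,0.044,-0.011,0.433,0.1],[0,0.05,0,0.043,-0.012,0.434,0.1],[0,0.04,0,0.041,-0.011,0.434,0.1],[0,0.04,0,0.039,-0.012,0.433,0.1],[0,0,0,0,0,0,0.1],[0,0,0,0,0,0,0.1]],
])

```text
time: 47.83
tool_pos: [0.4228, 0.1251, 0.0251]
tool_rot: [-0.0, 0.992, 0.123, -0.001]
contact_force: [1.0, 0.3, 0.6]
gripper_width: 0.55
```

```bash
python3 st.py; python3 - <<'E'
from pl import *
lplan((.4224,.1236,.0062),down(np.radians(14.1)),.1,3)
g=grab_frame('side'); crop('s38',g,230,160,410,310,4)
E
```

```text
t 47.83 q [0.1182, -0.1668, 2.1923, 0.0006, 1.1177, -0.1282] p [0.4228, 0.1251, 0.0251] x [0.97, 0.244, -0.002] z [-0.002, 0.0, -1.0] F [1.0, 0.3, 0.6] T [0.01, -0.01, 0.05] w 46.8
[[[0, 0.01, 0, -0.006, 0.011, 0.158, 0.1], [-0.01, 0, 0, -0.007, 0.011, 0.157, 0.1], [0, 0.01, 0, -0.006, 0.011, 0.158, 0.1]]]
max 0.158 end [0.4224 0.1236 0.0062]
```

carry_out([
  [[0,0,0,-0.006,0.011,0.158,0.1],[0,0,0,-0.007,0.011,0.157,0.1],[0,0,0,-0.006,0.011,0.15,0.1],[0,0,0,0,0,0,0.1],[0,0,0,0,0,0,0.1]],
])

```text
time: 48.3
tool_pos: [0.4223, 0.1229, 0.0065]
tool_rot: [-0.0, 0.993, 0.122, -0.0]
contact_force: [-0.3, -0.2, -0.4]
gripper_width: 0.549
```

carry_out([
  [[0,0,0,0,0,0,-1],[0,0,0,0,0,0,-1],[0,0,0,0,0,0,-1],[0,0,0,0,0,0,-1],[0,0,0,0,0,0,-1],[0,0,0,0,0,0,-1]],
])

```text
time: 48.8
tool_pos: [0.4234, 0.123, 0.0076]
tool_rot: [-0.0, 0.993, 0.122, 0.001]
contact_force: [-0.1, 0.4, 5.1]
gripper_width: 0.358
```

```bash
python3 st.py
```

```text
t 48.8 q [0.1135, -0.1351, 2.2, 0.0003, 1.0751, -0.1316] p [0.4234, 0.123, 0.0076] x [0.97, 0.242, 0.002] z [0.002, 0.0, -1.0] F [-0.1, 0.4, 5.1] T [-0.08, 0.04, -0.02] w 30.5
```

carry_out([
  [[0,0,0,0,0,-0.4,-1],[0,0,0,0,0,-0.7,-1],[0,0,0,0,0,-0.8,-1],[0,0,0,0,0,-0.8,-1],[0,0,0,0,0,-0.5,-1],[0,0,0,0,0,0,-1],[0,0,0,0,0,0,-1]],
])

```text
time: 49.38
tool_pos: [0.4234, 0.123, 0.1359]
tool_rot: [-0.0, 0.993, 0.122, 0.002]
contact_force: [-1.2, 0.9, -0.7]
gripper_width: 0.361
```

```bash
python3 st.py; python3 - <<'E'
from pl import *
lplan((.5674,.3097,.12),down(np.radians(14.1)),-1,9)
g=grab_frame('side'); crop('s39',g,230,160,410,310,4)
E
```

```text
t 49.38 q [0.1134, -0.3374, 2.1256, 0.0004, 1.3504, -0.1316] p [0.4234, 0.123, 0.1359] x [0.97, 0.243, 0.003] z [0.003, 0.001, -1.0] F [-1.2, 0.9, -0.7] T [0.02, 0.05, -0.0] w 30.7
[[[0, 0, 0, 0.514, -0.406, 0.046, -1], [0, -0.01, 0, 0.513, -0.406, 0.045, -1], [0, 0, 0, 0.514, -0.406, 0.046, -1], [0, -0.01, -0.01, 0.514, -0.406, 0.045, -1], [0, 0, 0, 0.514, -0.406, 0.045, -1], [0, 0, 0, 0.514, -0.405, 0.045, -1], [0, -0.01, 0, 0.514, -0.406, 0.044, -1], [0, 0, 0, 0.514, -0.406, 0.045, -1]]]
[[[0, -0.01, 0, 0.515, -0.405, 0.044, -1]]]
max 0.515 end [0.5674 0.3097 0.12  ]
```

carry_out([
  [[0,0,0,0.514,-0.406,0.045,-1],[0,0,0,0.514,-0.406,0.045,-1],[0,0,0,0.514,-0.406,0.045,-1],[0,0,0,0.514,-0.406,0.045,-1],[0,0,0,0.514,-0.406,0.045,-1],[0,0,0,0.514,-0.406,0.045,-1],[0,0,0,0.514,-0.406,0.045,-1],[0,0,0,0.514,-0.406,0.045,-1]],
])

```text
time: 50.1
tool_pos: [0.5497, 0.2893, 0.117]
tool_rot: [0.0, 0.992, 0.122, -0.002]
contact_force: [-0.3, -0.4, 0.9]
gripper_width: 0.36
```

carry_out([
  [[0,0,0,0.515,-0.405,0.044,-1],[0,0,0,0,0,0,-1],[0,0,0,0,0,0,-1],[0,0,0,0,0,0,-1]],
])

```text
time: 50.43
tool_pos: [0.5654, 0.3088, 0.1165]
tool_rot: [0.0, 0.992, 0.122, -0.002]
contact_force: [-0.5, -0.0, 0.1]
gripper_width: 0.36
```

```bash
python3 st.py; python3 - <<'E'
from pl import *
lplan((.5674,.3097,.078),down(np.radians(14.1)),-1,4)
E
```

```text
t 50.43 q [0.3844, 0.1918, 1.6591, -0.0, 1.2944, 0.1394] p [0.5654, 0.3088, 0.1165] x [0.97, 0.243, -0.004] z [-0.004, -0.001, -1.0] F [-0.5, -0.0, 0.1] T [-0.07, -0.04, -0.06] w 30.6
[[[0, 0.01, 0, 0.015, -0.003, 0.24, -1], [0, 0.01, -0.01, 0.014, -0.002, 0.241, -1], [0, 0.01, 0, 0.014, -0.003, 0.24, -1], [0.01, 0.01, 0, 0.014, -0.003, 0.24, -1]]]
max 0.241 end [0.5674 0.3097 0.078 ]
```

carry_out([
  [[0,0.01,0,0.015,0,0.24,-1],[0,0.01,0,0.014,0,0.24,-1],[0,0.01,0,0.014,0,0.24,-1],[0,0.01,0,0.014,0,0.24,-1],[0,0,0,0,0,0,-1],[0,0,0,0,0,0,-1]],
])

```text
time: 50.93
tool_pos: [0.5683, 0.3096, 0.0791]
tool_rot: [-0.0, 0.993, 0.122, 0.001]
contact_force: [1.5, 0.3, 0.1]
gripper_width: 0.357
```

```bash
python3 st.py; python3 - <<'E'
from pl import *
lplan((.5674,.3097,.0685),down(np.radians(14.1)),-1,2)
g=grab_frame('side'); crop('s40',g,120,200,320,370,4)
E
```

```text
t 50.93 q [0.3841, 0.2358, 1.6758, -0.0003, 1.2285, 0.1395] p [0.5683, 0.3096, 0.0791] x [0.97, 0.242, 0.002] z [0.001, 0.0, -1.0] F [1.5, 0.3, 0.1] T [0.01, -0.01, 0.01] w 30.3
[[[0, -0.01, -0.01, -0.01, -0.004, 0.132, -1], [0, -0.01, -0.01, -0.01, -0.003, 0.132, -1]]]
max 0.132 end [0.5674 0.3097 0.0685]
```

carry_out([
  [[0,-0.01,0,-0.01,0,0.132,-1],[0,-0.01,0,-0.01,0,0.132,-1],[0,0,0,0,0,0.02,-1],[0,0,0,0,0,0,-1]],
])

```text
time: 51.32
tool_pos: [0.568, 0.3098, 0.0685]
tool_rot: [-0.0, 0.993, 0.122, 0.001]
contact_force: [0.4, -0.3, 0.3]
gripper_width: 0.363
```

carry_out([
  [[0,0,0,0,0,0,0.1],[0,0,0,0,0,0,0.1],[0,0,0,0,0,0,0.1],[0,0,0,0,0,0,0.1],[0,0,0,0,0,-0.3,0.1],[0,0,0,0,0,-0.7,0.1],[0,0,0,0,0,-0.8,0.1],[0,0,0,0,0,0,0.1]],
])

```text
time: 51.98
tool_pos: [0.5724, 0.3117, 0.1504]
tool_rot: [-0.002, 0.992, 0.122, 0.008]
contact_force: [2.1, 1.1, 1.8]
gripper_width: 0.547
```

carry_out([
  [[0,0,0,-0.8,0,0,0],[0,0,0,-0.8,0,0,0],[0,0,0,-0.8,0,0,0],[0,0,0,-0.8,0,0,0],[0,0,0,0,-0.8,0,0],[0,0,0,0,-0.8,0,0],[0,0,0,0,0,0,0],[0,0,0,0,0,0,0]],
])

```text
time: 52.65
tool_pos: [0.4284, 0.3421, 0.1422]
tool_rot: [-0.001, 0.992, 0.123, 0.002]
contact_force: [-0.8, -0.4, -0.8]
gripper_width: 0.502
```

```bash
python3 st.py; python3 - <<'E'
from pl import *
g=grab_frame('side'); crop('s41',g,120,200,320,370,4); np.savez('s41.npz',**g)
f=grab_frame('top'); save('t41',f['frame']); np.savez('t41.npz',**f)
e=np.array([.4892,.336]);U=np.array([.9699,.2436]);V=np.array([-.2436,.9699])
for F,n,b in((f,'top',(310,140,400,210)),(g,'side',(190,130,320,290))):
    x0,y0,x1,y1=b; u,v=np.meshgrid(np.arange(x0,x1),np.arange(y0,y1)); P=zpt(F,np.c_[u.ravel(),v.ravel()])
    P=P[(P[:,0]>.45)&(P[:,0]<.7)&(P[:,1]<.23)&(P[:,1]>0)]
    R_=P[(P[:,2]>.042)&(P[:,2]<.058)]; 
    if len(R_)>20:
        print(n,'ridge',len(R_),cv2.minAreaRect(R_[:,:2].astype(np.float32)*1000),np.median(R_[:,2]))
    D=P[(P[:,2]>.027)&(P[:,2]<.038)]; print(n,'dome',len(D),cv2.minAreaRect(D[:,:2].astype(np.float32)*1000))
# black ridge in top
h=cv2.cvtColor(f['frame'],cv2.COLOR_RGB2HSV)[140:205,315:395]; m=(h[...,2]<45).astype(np.uint8)
n,l,st,c=cv2.connectedComponentsWithStats(m);i=1+np.argmax(st[1:,4]); r=cv2.minAreaRect((np.argwhere(l==i)[:,::-1]+[315,140]).astype(np.float32)); print(r,cast(f,r[0],.045),cast(f,cv2.boxPoints(r),.045).round(4).tolist())
for nm,h in(('red',(165,10)),('green',(50,95)),('blue',(100,130))):
    for c,st,m in blob(f,*h,(215,165,290,220),smin=70,vmin=30)[:1]:
        w=cast(f,c,.076)[0,:2]; print(nm,st,w.round(4),'UV',((w-e)@U).round(4),((w-e)@V).round(4))
E
```

```text
t 52.65 q [0.5384, -0.0609, 1.8787, -0.0006, 1.3197, 0.2912] p [0.4284, 0.3421, 0.1422] x [0.97, 0.245, 0.004] z [0.004, 0.002, -1.0] F [-0.8, -0.4, -0.8] T [-0.03, -0.02, 0.05] w 42.7
top ridge 196 ((560.47119140625, 108.82462310791016), (77.09745788574219, 13.07043743133545), 89.87519836425781) 0.048607020330369566
top dome 2438 ((599.8574829101562, 109.20011138916016), (151.42396545410156, 113.55067443847656), 89.73285675048828)
side dome 196 ((601.6691284179688, 109.06321716308594), (157.3773651123047, 113.11996459960938), 89.03308868408203)
((355.5, 188.5), (7.0, 35.0), 90.0) [[0.55586699 0.10890291 0.045     ]] [[0.5646, 0.1496, 0.045], [0.564, 0.068, 0.045], [0.5472, 0.0683, 0.045], [0.5477, 0.1497, 0.045]]
red [ 215  165   51   55 1811] [0.529  0.3868] UV 0.051 0.0395
green [261 174  15  16 149] [0.5648 0.3084] UV 0.0667 -0.0452
```

```bash
python3 - <<'E'
from pl import *
lplan((.5605,.1088,.13),down(0),0,8)
P0=np.array([.5605,.1088,.13]); lplan((.5605,.1088,.07),down(0),0,3,P0,down(0))
e=np.array([.4892,.336]);U=np.array([.9699,.2436]);V=np.array([-.2436,.9699])
for n in('top0','side0'):
    F=dict(np.load(n+'.npz')); b=(195,130,300,235) if n=='top0' else (110,230,270,395)
    x0,y0,x1,y1=b; u,v=np.meshgrid(np.arange(x0,x1),np.arange(y0,y1)); P=zpt(F,np.c_[u.ravel(),v.ravel()])
    P=P[(np.abs(P[:,0]-.56)<.12)&(np.abs(P[:,1]-.355)<.12)]
    for nm,lo,hi in(('ridge',.099,.112),('dome',.081,.092)):
        D=P[(P[:,2]>lo)&(P[:,2]<hi)]; r=cv2.minAreaRect(D[:,:2].astype(np.float32)*1000); w=np.array(r[0])/1000
        print(n,nm,len(D),np.round(r[0],1),np.round(r[1],1),round(r[2],2),'UV',((w-e)@U).round(4),((w-e)@V).round(4),'z',np.median(D[:,2]).round(4))
E
```

```text
[[[0, 0, 0.35, 0.223, 0.803, 0.037, 0], [0, -0.01, 0.35, 0.247, 0.797, 0.037, 0], [0, 0, 0.35, 0.271, 0.788, 0.037, 0], [0, -0.01, 0.35, 0.295, 0.779, 0.037, 0], [0, 0, 0.36, 0.319, 0.771, 0.037, 0], [-0.01, -0.01, 0.35, 0.343, 0.759, 0.036, 0], [0, 0, 0.35, 0.366, 0.749, 0.037, 0], [0, -0.01, 0.35, 0.389, 0.738, 0.037, 0]]]
max 0.803 end [0.5605 0.1088 0.13  ]
[[[0, 0, 0, 0, 0, 0.5, 0], [0, 0, 0, 0, 0, 0.5, 0], [0, 0, 0, 0, 0, 0.5, 0]]]
max 0.5 end [0.5605 0.1088 0.07  ]
top0 ridge 204 [538.1 347.7] [12.8 79.1] 14.48 UV 0.0503 -0.0006 z 0.1048
top0 dome 2985 [576.8 358.1] [114.8 152.3] 13.96 UV 0.0904 0.0001 z 0.0854
side0 ridge 363 [539.2 350. ] [14.3 81.1] 14.99 UV 0.0519 0.0014 z 0.1058
side0 dome 4784 [578.2 358.4] [114.4 157.3] 14.45 UV 0.0918 0.0001 z 0.0865
```

carry_out([
  [[0,0,0.35,0.223,0.8,0.037,0],[0,0,0.35,0.247,0.797,0.037,0],[0,0,0.35,0.27,0.788,0.037,0],[0,0,0.35,0.295,0.78,0.037,0],[0,0,0.36,0.32,0.77,0.037,0],[0,0,0.35,0.343,0.76,0.037,0],[0,0,0.35,0.366,0.75,0.037,0],[0,0,0.35,0.39,0.738,0.037,0]],
])

```text
time: 53.42
tool_pos: [0.561, 0.1061, 0.1294]
tool_rot: [-0.0, 1.0, -0.002, 0.001]
contact_force: [0.1, -0.3, 0.8]
gripper_width: 0.502
```

carry_out([
  [[0,0,0,0,0,0,0],[0,0,0,0,0,0.5,0],[0,0,0,0,0,0.4,0],[0,0,0,0,0,0.3,0],[0,0,0,0,0,0,0],[0,0,0,0,0,0,0]],
])

```text
time: 53.92
tool_pos: [0.5595, 0.1087, 0.0805]
tool_rot: [-0.0, 1.0, -0.0, 0.0]
contact_force: [-0.4, 0.2, 0.4]
gripper_width: 0.5
```

```bash
python3 st.py; python3 - <<'E'
from pl import *
lplan((.5605,.1088,.036),down(0),0,4)
g=grab_frame('side'); crop('s42',g,180,130,360,280,4)
E
```

```text
t 53.92 q [0.061, 0.0644, 1.8648, 0.0008, 1.2121, 0.0613] p [0.5595, 0.1087, 0.0805] x [1.0, -0.001, 0.0] z [0.0, 0.001, -1.0] F [-0.4, 0.2, 0.4] T [-0.03, 0.04, 0.02] w 42.5
[[[0, 0, 0, 0.006, 0, 0.278, 0], [0, 0, 0, 0.006, 0, 0.278, 0], [-0.01, 0, 0, 0.006, -0.001, 0.278, 0], [0, 0, -0.01, 0.006, 0, 0.278, 0]]]
max 0.278 end [0.5605 0.1088 0.036 ]
```

carry_out([
  [[0,0,0,0.006,0,0.278,0],[0,0,0,0.006,0,0.278,0],[0,0,0,0.006,0,0.278,0],[0,0,0,0.006,0,0.26,0],[0,0,0,0,0,0,0],[0,0,0,0,0,0,0]],
])

```text
time: 54.47
tool_pos: [0.5602, 0.1089, 0.0358]
tool_rot: [-0.0, 1.0, -0.0, -0.0]
contact_force: [0.2, 0.4, 0.7]
gripper_width: 0.5
```

carry_out([
  [[0,0,0,0,0,0,-1],[0,0,0,0,0,0,-1],[0,0,0,0,0,0,-1],[0,0,0,0,0,0,-1],[0,0,0,0,0,0,-1],[0,0,0,0,0,0,-1],[0,0,0,0,0,0,-1]],
])

```text
time: 55.05
tool_pos: [0.562, 0.109, 0.0384]
tool_rot: [-0.0, 1.0, -0.0, 0.002]
contact_force: [-0.6, 0.8, 4.7]
gripper_width: 0.114
```

```bash
python3 st.py
```

```text
t 55.05 q [0.0613, 0.1254, 1.8792, 0.0008, 1.1331, 0.0612] p [0.562, 0.109, 0.0384] x [1.0, -0.0, 0.004] z [0.004, 0.001, -1.0] F [-0.6, 0.8, 4.7] T [-0.01, 0.08, 0.09] w 9.7
```

carry_out([
  [[0,0,0,0,0,-0.3,-1],[0,0,0,0,0,-0.6,-1],[0,0,0,0,0,-0.8,-1],[0,0,0,0,0,-0.8,-1],[0,0,0,0,0,-0.6,-1],[0,0,0,0,0,-0.2,-1],[0,0,0,0,0,0,-1],[0,0,0,0,0,0,-1]],
])

```text
time: 55.72
tool_pos: [0.5602, 0.1088, 0.1683]
tool_rot: [-0.0, 1.0, -0.0, 0.0]
contact_force: [-0.0, 0.0, -2.0]
gripper_width: 0.114
```

```bash
python3 st.py; python3 - <<'E'
from pl import *
T=np.array([.538,.348,.155]); Y=np.radians(14.1)
lplan(T,down(Y),-1,12)
g=grab_frame('side'); crop('s43',g,150,100,390,280,3.3)
E
```

```text
t 55.72 q [0.061, -0.0294, 1.8028, 0.0007, 1.3677, 0.0612] p [0.5602, 0.1088, 0.1683] x [1.0, -0.0, 0.001] z [0.001, 0.001, -1.0] F [-0.0, 0.0, -2.0] T [0.02, 0.05, -0.01] w 9.7
[[[0, 0, -0.24, -0.046, -0.498, 0.028, -1], [0, 0, -0.23, -0.036, -0.5, 0.028, -1], [0, 0, -0.24, -0.026, -0.499, 0.028, -1], [0, 0, -0.23, -0.016, -0.501, 0.028, -1], [0, 0, -0.24, -0.005, -0.5, 0.028, -1], [0, 0, -0.23, 0.005, -0.501, 0.028, -1], [0, 0, -0.24, 0.015, -0.5, 0.028, -1], [0, -0.01, -0.23, 0.025, -0.5, 0.028, -1]]]
[[[-0.01, 0, -0.24, 0.036, -0.499, 0.028, -1], [0, 0, -0.23, 0.046, -0.499, 0.028, -1], [0, 0, -0.24, 0.056, -0.497, 0.028, -1], [0, 0, -0.23, 0.067, -0.496, 0.027, -1]]]
max 0.501 end [0.538 0.348 0.155]
```

carry_out([
  [[0,0,-0.24,-0.046,-0.498,0.02,-1],[0,0,-0.23,-0.036,-0.5,0.02,-1],[0,0,-0.24,-0.026,-0.5,0.02,-1],[0,0,-0.23,-0.016,-0.5,0.02,-1],[0,0,-0.24,-0.005,-0.5,0.02,-1],[0,0,-0.23,0.005,-0.5,0.02,-1],[0,0,-0.24,0.015,-0.5,0.02,-1],[0,0,-0.23,0.025,-0.5,0.02,-1]],
])

```text
time: 56.43
tool_pos: [0.5442, 0.2687, 0.1594]
tool_rot: [0.0, 0.997, 0.082, -0.002]
contact_force: [0.2, 0.0, -1.5]
gripper_width: 0.115
```

carry_out([
  [[0,0,-0.24,0.036,-0.5,0.02,-1],[0,0,-0.23,0.046,-0.5,0.02,-1],[0,0,-0.24,0.056,-0.5,0.02,-1],[0,0,-0.23,0.067,-0.5,0.02,-1],[0,0,0,0,0,0,-1],[0,0,0,0,0,0,-1],[0,0,0,0,0,0,-1]],
])

```text
time: 57.02
tool_pos: [0.5377, 0.3475, 0.1576]
tool_rot: [0.001, 0.992, 0.122, -0.001]
contact_force: [0.5, 0.1, -1.5]
gripper_width: 0.121
```

```bash
python3 st.py; python3 - <<'E'
from pl import *
Y=np.radians(14.1)
lplan((.538,.348,.122),down(Y),-1,4)
g=grab_frame('side'); crop('s44',g,80,180,300,380,3.6); np.savez('s44.npz',**g)
f=grab_frame('top'); np.savez('t44.npz',**f)
e=np.array([.4892,.336]);U=np.array([.9699,.2436]);V=np.array([-.2436,.9699])
p=cur()[0]; print('tcp UV',(p[:2]-e)@U,(p[:2]-e)@V)
for F,n,b in((g,'side',(80,180,300,380)),(f,'top',(190,120,310,235))):
    x0,y0,x1,y1=b; u,v=np.meshgrid(np.arange(x0,x1),np.arange(y0,y1)); P=zpt(F,np.c_[u.ravel(),v.ravel()])
    P=P[(np.abs(P[:,0]-.56)<.13)&(np.abs(P[:,1]-.355)<.11)]; zt=p[2]-.006
    D=P[np.abs(P[:,2]-zt)<.007]
    for _ in range(5):
        c=np.linalg.lstsq(np.c_[D[:,:2],np.ones(len(D))],D[:,2],rcond=None)[0]; D=D[np.abs(D@np.r_[c[:2],-1]+c[2])<.003]
    r=cv2.minAreaRect(D[:,:2].astype(np.float32)*1000); w=np.array(r[0])/1000
    print(n,len(D),np.round(r[0],1),np.round(r[1],1),round(r[2],2),'UV',(w-e)@U,(w-e)@V,'slopes u,v',c[:2]@U,c[:2]@V,'z',c[:2]@w+c[2])
E
```

```text
t 57.02 q [0.4578, 0.1428, 1.6418, -0.0007, 1.3586, 0.2124] p [0.5377, 0.3475, 0.1576] x [0.97, 0.243, -0.001] z [-0.001, -0.001, -1.0] F [0.5, 0.1, -1.5] T [-0.07, 0.06, 0.02] w 10.3
[[[0, 0, 0, 0.003, -0.003, 0.223, -1], [0.01, 0.01, 0, 0.002, -0.003, 0.222, -1], [0, 0, 0, 0.003, -0.003, 0.223, -1], [0, 0.01, -0.01, 0.002, -0.002, 0.222, -1]]]
max 0.223 end [0.538 0.348 0.122]
tcp UV 0.05046754932597839 -0.001045353879838296
side 3727 [577.8 357. ] [114.9 154.3] 14.36 UV 0.09104684008666993 -0.001188497385864308 slopes u,v -0.010503481733435587 -0.0019414720044826418 z 0.14940164764579095
top 583 [576.8 355.4] [112.1 152. ] 13.93 UV 0.08967464545166011 -0.0025053008862304903 slopes u,v -0.0074274492154588374 -0.001444234712111128 z 0.14898404360545228
```

carry_out([
  [[0,0,0,0.003,-0.01,0.22,-1],[0,0,0,0.003,-0.01,0.22,-1],[0,0,0,0.003,-0.01,0.22,-1],[0,0,0,0,0,0.22,-1],[0,0,0,0,0,0,-1],[0,0,0,0,0,0,-1]],
])

```text
time: 57.62
tool_pos: [0.5381, 0.3492, 0.1232]
tool_rot: [0.0, 0.992, 0.123, -0.0]
contact_force: [-0.3, 0.1, -1.3]
gripper_width: 0.118
```

carry_out([
  [[0,0,0,0,0,0.1,-1],[0,0,0,0,0,0,-1],[0,0,0,0,0,0,-1]],
])

```text
time: 57.87
tool_pos: [0.539, 0.3498, 0.121]
tool_rot: [-0.0, 0.992, 0.123, 0.001]
contact_force: [0.1, 0.6, -1.9]
gripper_width: 0.121
```

carry_out([
  [[0,0,0,0,0,0.1,-1],[0,0,0,0,0,0,-1],[0,0,0,0,0,0,-1]],
])

```text
time: 58.12
tool_pos: [0.5387, 0.3496, 0.1165]
tool_rot: [-0.0, 0.992, 0.123, 0.001]
contact_force: [0.6, -0.6, -2.0]
gripper_width: 0.12
```

carry_out([
  [[0,0,0,0,0,0.1,-1],[0,0,0,0,0,0,-1],[0,0,0,0,0,0,-1]],
])

```text
time: 58.37
tool_pos: [0.5386, 0.3496, 0.1123]
tool_rot: [-0.0, 0.992, 0.123, 0.001]
contact_force: [0.3, -0.3, -1.4]
gripper_width: 0.123
```

```bash
python3 st.py; cat > cov.py <<'E'
from pl import *
import sys
def cov(tag):
    g=grab_frame('side'); crop(tag,g,80,180,300,380,3.6); np.savez(tag+'.npz',**g)
    f=grab_frame('top')
    e=np.array([.4892,.336]);U=np.array([.9699,.2436]);V=np.array([-.2436,.9699])
    p=cur()[0]; print('tcp UV',((p[:2]-e)@U).round(4),((p[:2]-e)@V).round(4))
    for F,n,b in((g,'side',(80,180,300,380)),(f,'top',(190,120,310,235))):
        x0,y0,x1,y1=b; u,v=np.meshgrid(np.arange(x0,x1),np.arange(y0,y1)); P=zpt(F,np.c_[u.ravel(),v.ravel()])
        P=P[(np.abs(P[:,0]-.56)<.13)&(np.abs(P[:,1]-.355)<.11)]; zt=float(sys.argv[1])
        D=P[np.abs(P[:,2]-zt)<.007]
        for _ in range(5):
            c=np.linalg.lstsq(np.c_[D[:,:2],np.ones(len(D))],D[:,2],rcond=None)[0]; D=D[np.abs(D@np.r_[c[:2],-1]+c[2])<.003]
        r=cv2.minAreaRect(D[:,:2].astype(np.float32)*1000); w=np.array(r[0])/1000
        print(n,len(D),np.round(r[1],1),round(r[2],2),'UV',((w-e)@U).round(4),((w-e)@V).round(4),'slopes',(c[:2]@U).round(4),(c[:2]@V).round(4),'z',(c[:2]@w+c[2]).round(4))
cov(sys.argv[2])
E
python3 cov.py .100 s45
```

```text
t 58.37 q [0.4599, 0.1883, 1.6706, -0.0002, 1.2811, 0.2142] p [0.5386, 0.3496, 0.1123] x [0.97, 0.243, 0.002] z [0.001, 0.001, -1.0] F [0.3, -0.3, -1.4] T [-0.03, 0.1, -0.01] w 10.5
tcp UV 0.0515 0.0012
side 3384 [114.1 152.9] 14.51 UV 0.0917 0.0016 slopes -0.0034 -0.0084 z 0.1042
top 528 [113.4 152.5] 13.18 UV 0.0914 -0.0007 slopes -0.0006 -0.0009 z 0.1033
```

carry_out([
  [[0,0,0,0,0.03,0.05,-1],[0,0,0,0,0,0.05,-1],[0,0,0,0,0,0.05,-1],[0,0,0,0,0,0.05,-1],[0,0,0,0,0,0,-1],[0,0,0,0,0,0,-1]],
])

```text
time: 58.97
tool_pos: [0.5399, 0.3494, 0.1066]
tool_rot: [-0.001, 0.992, 0.123, 0.002]
contact_force: [-2.7, 1.3, 4.9]
gripper_width: 0.117
```

```bash
python3 st.py && python3 cov.py .096 s60
```

```text
t 58.97 q [0.4586, 0.1945, 1.6738, 0.0003, 1.2688, 0.2127] p [0.5399, 0.3494, 0.1066] x [0.97, 0.243, 0.004] z [0.004, 0.002, -1.0] F [-2.7, 1.3, 4.9] T [-0.17, 0.36, -0.07] w 9.9
tcp UV 0.0524 0.0006
side 3484 [115.2 154.2] 13.92 UV 0.0924 0.0003 slopes -0.0062 -0.0301 z 0.0986
top 500 [113.6 152.3] 13.94 UV 0.0909 -0.0014 slopes -0.008 -0.0257 z 0.0974
```

carry_out([
  [[0,0,0,-0.01,0,0.05,-1],[0,0,0,0,0,0.05,-1],[0,0,0,0,0,0.05,-1],[0,0,0,0,0,0,-1],[0,0,0,0,0,0,-1]],
])

```text
time: 59.48
tool_pos: [0.5398, 0.3508, 0.102]
tool_rot: [-0.002, 0.992, 0.123, 0.003]
contact_force: [-3.3, 5.1, 9.3]
gripper_width: 0.117
```

```bash
python3 cov.py .092 s61
```

```text
tcp UV 0.0527 0.002
side 3454 [114.5 151.8] 14.54 UV 0.0935 0.0003 slopes -0.0064 -0.0779 z 0.094
top 417 [113.9 152.1] 13.85 UV 0.0913 -0.0014 slopes -0.0006 -0.0655 z 0.0926
```

View pics/s61.png

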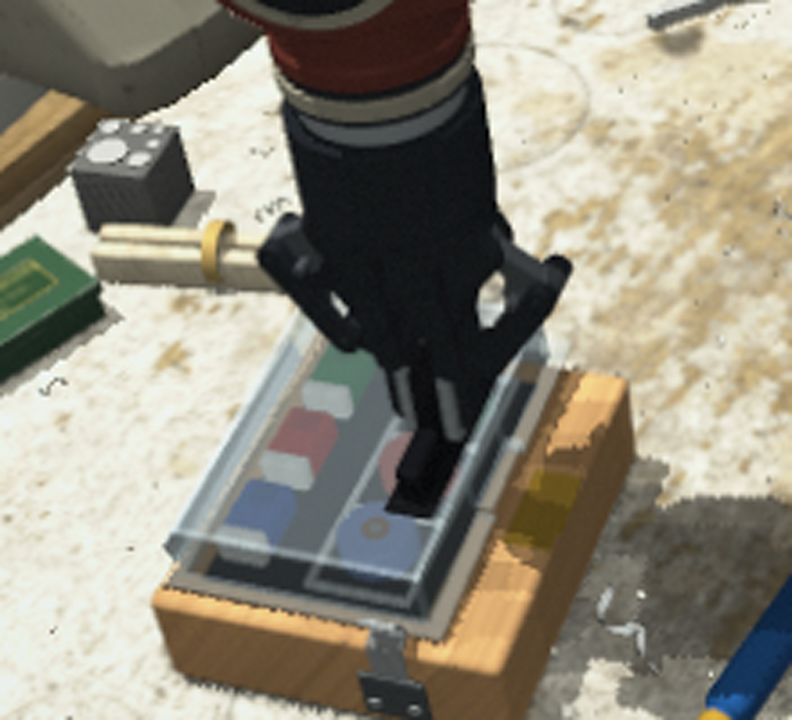

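carry_out([
  [[0,0,0,-0.04,0,0,-1],[0,0,0,0,0,0,-1],[0,0,0,0,0,0,0],[0,0,0,0,0,0,0],[0,0,0,0,0,0,0],[0,0,0,0,0,-0.4,0],[0,0,0,0,0,-0.6,0],[0,0,0,0,0,0,0]],
])

```text
time: 60.25
tool_pos: [0.5394, 0.3487, 0.1431]
tool_rot: [-0.001, 0.992, 0.122, 0.004]
contact_force: [1.3, -0.4, 1.9]
gripper_width: 0.5
```

carry_out([
  [[0,0,0,0,0.4,0,-1],[0,0,0,0,0.4,0,-1],[0,0,0,0,0,0,-1],[0,0,0,0,0,0,-1],[0,0,0,0,0,0,-1]],
])

```text
time: 60.67
tool_pos: [0.5445, 0.3164, 0.1376]
tool_rot: [-0.0, 0.992, 0.122, 0.0]
contact_force: [0.7, -0.3, 0.5]
gripper_width: 0.001
```

```bash
python3 st.py && python3 cov.py .092 s62
```

```text
t 60.67 q [0.4083, 0.1361, 1.6842, 0.0001, 1.3206, 0.1631] p [0.5445, 0.3164, 0.1376] x [0.97, 0.243, 0.001] z [0.001, 0.0, -1.0] F [0.7, -0.3, 0.5] T [-0.02, 0.03, -0.03] w 0.1
tcp UV 0.0491 -0.0319
side 4220 [114.4 153.3] 13.66 UV 0.0917 0.002 slopes -0.0015 -0.0798 z 0.094
top 159 [ 45.7 115.3] 21.63 UV 0.1152 -0.0095 slopes -0.0066 -0.0714 z 0.0933
```

View pics/s62.png

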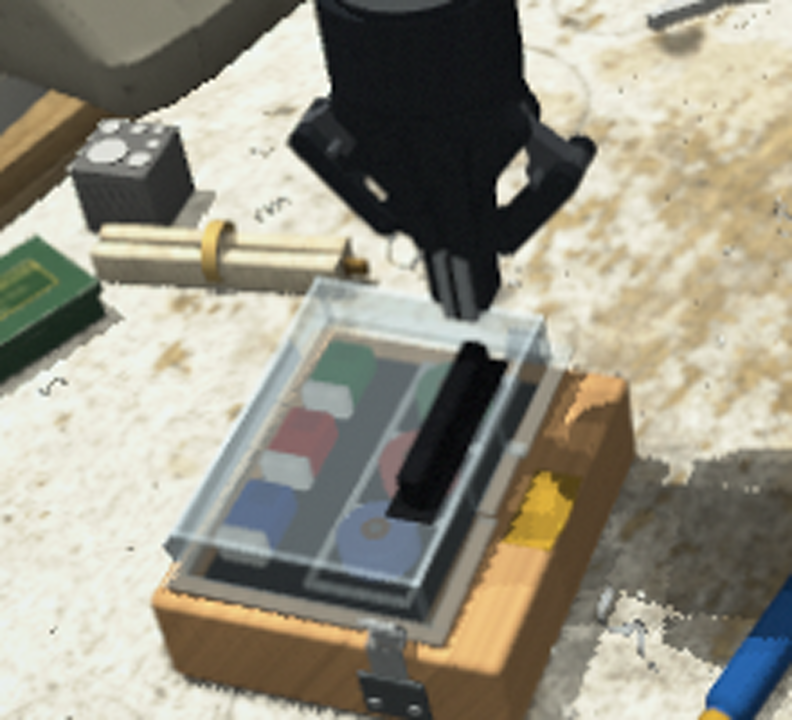

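carry_out([
  [[0,0,0,0,0,0.3,-1],[0,0,0,0,0,0.2,-1],[0,0,0,0,0,0.1,-1],[0,0,0,0,0,0.05,-1],[0,0,0,0,0,0.05,-1],[0,0,0,0,0,0,-1],[0,0,0,0,0,0,-1]],
])

```text
time: 61.35
tool_pos: [0.545, 0.3168, 0.1108]
tool_rot: [0.0, 0.992, 0.123, 0.001]
contact_force: [-0.9, -2.7, 2.5]
gripper_width: 0.003
```

carry_out([
  [[0,0,0,0,0,0.05,-1],[0,0,0,0,0,0.05,-1],[0,0,0,0,0,0,-1]],
])

```text
time: 61.6
tool_pos: [0.5448, 0.3171, 0.1061]
tool_rot: [-0.001, 0.992, 0.123, 0.001]
contact_force: [1.5, 0.2, 3.9]
gripper_width: 0.001
```

```bash
python3 cov.py .0865 s63
```

```text
tcp UV 0.0493 -0.0319
side 4385 [114.9 156.8] 14.48 UV 0.0932 0.0012 slopes -0.0033 -0.0071 z 0.0866
top 155 [ 59.1 167.1] 35.78 UV 0.0941 0.0083 slopes -0.0177 -0.0067 z 0.0855
```

View pics/s63.png

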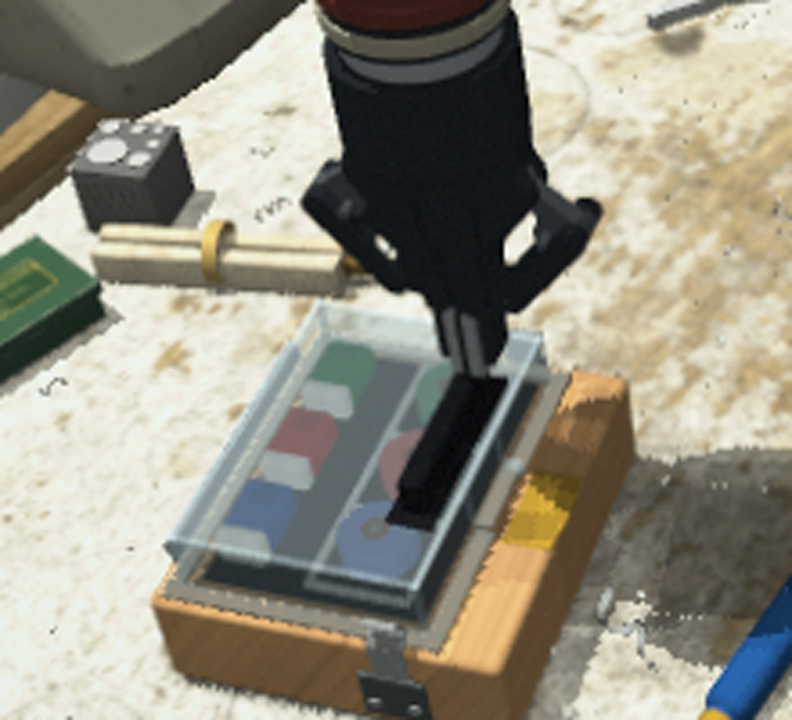

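carry_out([
  [[0,0,0,0,0,0.04,-1],[0,0,0,0,0,0.03,-1],[0,0,0,0,0,0,-1],[0,0,0,0,0,-0.3,-1],[0,0,0,0,0,-0.3,-1],[0,0,0,0,-0.75,0,-1],[0,0,0,0,0,0,-1],[0,0,0,0,0,0,-1]],
])

```text
time: 62.37
tool_pos: [0.5378, 0.3472, 0.129]
tool_rot: [-0.001, 0.992, 0.123, 0.002]
contact_force: [-0.4, -0.8, -0.3]
gripper_width: 0.001
```

```bash
python3 st.py && python3 cov.py .0865 s64
```

```text
t 62.37 q [0.4571, 0.1656, 1.6667, -0.0002, 1.3054, 0.2097] p [0.5378, 0.3472, 0.129] x [0.97, 0.245, 0.004] z [0.004, 0.002, -1.0] F [-0.4, -0.8, -0.3] T [0.03, 0.01, 0.04] w 0.1
tcp UV 0.0495 -0.0022
side 4240 [114.4 155.1] 14.31 UV 0.093 0.0016 slopes -0.0038 -0.0069 z 0.0866
top 394 [112.4 152. ] 13.76 UV 0.0917 0.0009 slopes -0.0002 -0.0028 z 0.0853
```

carry_out([
  [[0,0,0,0,0,0.3,-1],[0,0,0,0,0,0.22,-1],[0,0,0,0,0,0.06,-1],[0,0,0,0,0,0.04,-1],[0,0,0,0,0,0.02,-1],[0,0,0,0,0,0,-1],[0,0,0,0,0,0,-1]],
])

```text
time: 63.05
tool_pos: [0.538, 0.3456, 0.1059]
tool_rot: [0.0, 0.992, 0.122, 0.001]
contact_force: [-7.8, -5.5, 21.8]
gripper_width: -0.001
```

carry_out([
  [[0,0,0,0,0,-0.3,-1],[0,0,0,0,0,-0.8,-1],[0,0,0,0,0,-0.8,-1],[0,0,0,-0.8,0.5,-0.4,-1],[0,0,0,-0.8,0.8,0,-1],[0,0,0,-0.5,0.8,0,-1],[0,0,0,0,0.8,0,-1],[0,0,0,0,0.8,0,-1]],
])

```text
time: 63.72
tool_pos: [0.4925, 0.1835, 0.1928]
tool_rot: [-0.0, 0.992, 0.123, 0.001]
contact_force: [1.4, 0.1, -0.3]
gripper_width: -0.003
```

carry_out([
  [[0,0,0,0,0.8,0,-1],[0,0,0,0,0.8,0,-1],[0,0,0,0,0,0,-1],[0,0,0,0,0,0,-1]],
])

```text
time: 64.05
tool_pos: [0.5093, 0.1214, 0.1929]
tool_rot: [-0.0, 0.993, 0.121, 0.0]
contact_force: [-0.6, 0.2, -0.6]
gripper_width: 0.002
```

```bash
python3 st.py && python3 cov.py .0865 s65; python3 - <<'E'
from plant import grab_frame
import cv2
a=grab_frame("side")["frame"];b=grab_frame("top")["frame"]
cv2.imwrite("pics/s66.png",a[:,:,::-1]);cv2.imwrite("pics/s67.png",b[:,:,::-1])
E
```

```text
t 64.05 q [0.0914, -0.1662, 1.8876, 0.0009, 1.4197, -0.1509] p [0.5093, 0.1214, 0.1929] x [0.971, 0.24, 0.001] z [0.0, 0.001, -1.0] F [-0.6, 0.2, -0.6] T [-0.0, -0.01, 0.02] w 0.1
tcp UV -0.0326 -0.2112
side 4564 [115.  156.7] 14.12 UV 0.0933 0.0011 slopes -0.0028 -0.007 z 0.0866
top 2664 [113.6 152.1] 14.02 UV 0.091 0.001 slopes -0.0022 -0.0012 z 0.0854
```

View pics/s65.png

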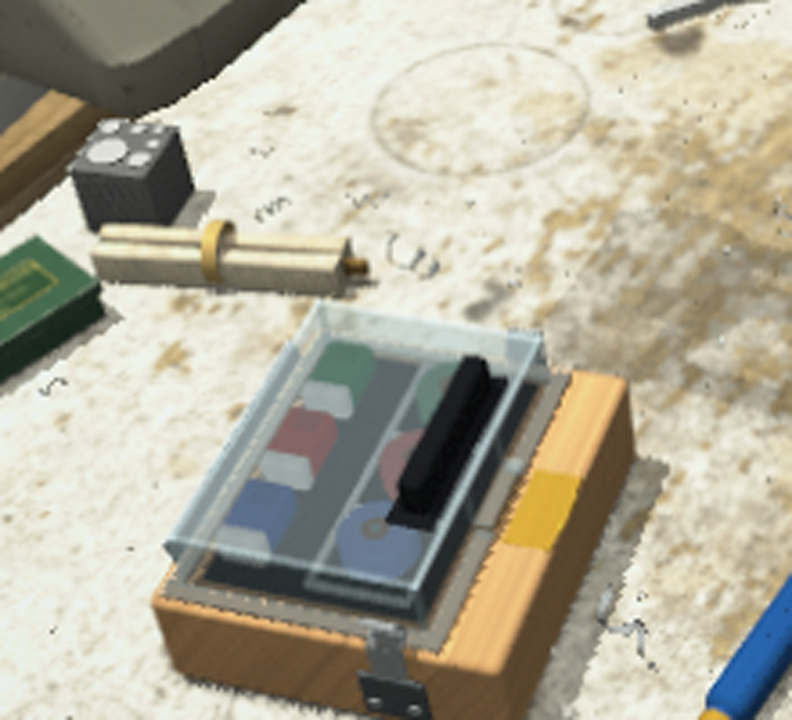

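View pics/s66.png

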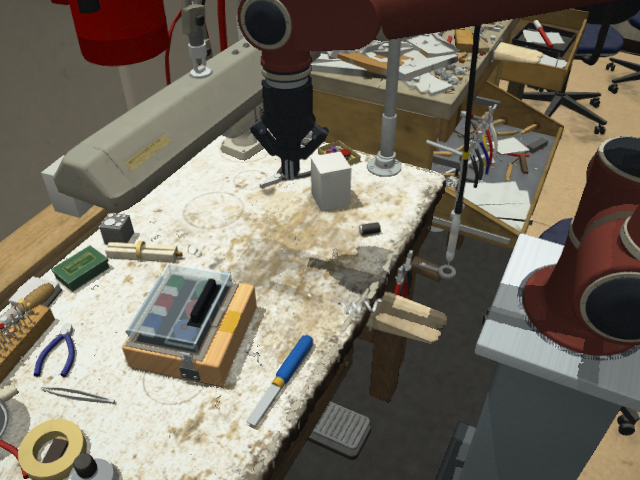

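View pics/s67.png

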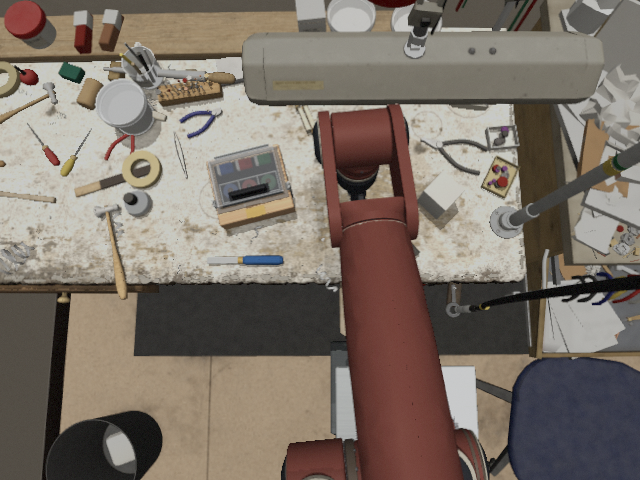

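The pictures show the cover level at its home height with the left clip over the rim. The wheels lie in their pockets, the lever is flat, and the carton and loupe are standing clear. I'm handing the job in.

```bash
python3 -c "from plant import ticket; print(ticket.job_done())"
```

```text
the job is handed in; nothing more can be done
None
```

I pried the cover loose and laid the lever flat on the bench. I then lifted the cover off and put the three wheels in the pockets of their own colours. The cover went back notch to the front and was pressed home at about t = 63 s, and the job is handed in.

**What the last checks showed:**
- **Cover height:** the dome top read 0.0866 m (side) and 0.0854 m (top camera), matching the readings before I started. A final 22 N press on the ridge moved nothing further.
- **Cover position:** it sits about 1 mm to the left and 0.6–1.5 mm further back than at the start, within the 6 mm allowed. The side camera still shows a slope of 0.007 (about 1 mm across the width), while the top camera shows 0.001.
- **Clips:** the left clip is visibly over the rim. I could not see the right clip clearly, so I judge it snapped only from the cover's height.
- **Everything else:** the wheels showed in place through the cover, the lever lay flat and clear, the carton and loupe were standing in view, and the arm touched nothing.

**What went wrong or disagreed:**
- **Force limit:** early on, at t = 1.78 s, joint 2 ran against its range limit and the force reading showed 133 N for a moment. That is above the 120 N wrist limit, so the run may be judged failed for it.
- **Refitting the cover:** it went down tilted at first, with the left side home and the right side still on its clip. I fixed that with a separate press on the right end of the ridge.

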